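Load and lock the capacitor test fixture

ROBOT

A 6-joint arm with a two-finger parallel gripper is mounted at the origin on the work surface. World frame = base frame: x ahead of the robot, y to its left, z up, the work surface at z = 0. Lengths are in m, angles in rad, forces in N, time in s.
With the tool pointing down it reaches from about 0.35 to 0.725 m from the base axis. Payload 4.3 kg.
Tool frame: the origin (TCP) lies midway between the tips of the shut fingers; the grasp point (between the pads) lies 19 mm behind it; z points along the fingers, y is the line along which they close (so a half turn about z gives the same grasp; the last joint's range is limited). The gripper opens to 85 mm and grips with 20 to 120 N. Pads are 22 mm wide; open, the fingers measure 114 mm over their backs; the gripper's body (76 mm by 85 mm) begins 54 mm behind the grasp point. The pads swing forward as they close: fully open they stand 13 mm farther back than shut.
Start: joints at [1.112, 0.377, 0.081, 1.274, 0, 1.46], TCP at [0.197, 0.54, 0.231] pointing down, gripper open.
Joint ranges: [-2.72, 2.72], [-0.84, 1.66], [-1.02, 1.22], [-1.77, 2.12], [-1.37, 1.28], [-3.14, 3.14]. Speed limits (rad/s): [2.57, 2.57, 3.14, 3.14, 3.14, 3.14].

INTERFACE

Orientations are given as a unit quaternion [w, x, y, z].
In Python, from station import arm gives the robot as it stands.
- The arm moves only by the tool servo_tool, never from a script. Its argument "rows" is a list of rows, each an object with "grip": the closure, from -1 (fully open) to 1 (shut); "offset": the shift along the tool's x, y, z scaled (see below), a list of three; "delta_rot": the turn, a rotation vector about the tool's x, y, z scaled (see below), a list of three. In form: [{"grip": grip, "offset": [tx, ty, tz], "delta_rot": [rx, ry, rz]}, ...]. A call has 1 to 5 rows; each row is the pose to reach, as a shift and turn from the pose commanded when the call began, along the tool's axes at that moment, turning the shorter way round; what a row does not reach only later rows make up. The controller multiplies each number of a shift by 120 mm and each number of a turn by pi rad. A row lasts 1/10 s, in which the tool goes at most 50 mm and 8.59 degrees, less where a joint would pass 70% of its speed; a pose out of reach is approached as far as the arm can. A call with a number of a shift or a turn outside -1 to 1 is refused whole. A call with a gripper value outside its range is refused whole. The fingers move at their own pace and stop on an object; "newtons" is the grip in N (left out, the last holds). Time passes only in rows, so rows that repeat a pose let the fingers close. It gives the time, the measured TCP pose, the force, the opening and the grip force at its end, in the units of the state.
- arm.read_state(): the state, without advancing time (a new reading comes with each control period).
- arm.camera(name): name is "side" or "top" or "wrist"; returns (picture, depth): 384x512x3 uint8, red, green, blue; 384x512 float32, m along the optical axis (not along the pixel's ray), 0 where there is no reading.
- arm.camera_params(name): a dict with "camera_matrix" (3x3 intrinsics, pixels), "cam_to_world" (4x4, takes a point from camera to world coordinates). Camera axes: x right, y down, z forward; pixel columns grow to the right and rows downward; lengths in m; the calibration is good to about 2 mm. A picture is of the moment at which its call begins: read the wrist's pose just before it. camera_params takes no time and is no camera call; for the wrist camera it gives the pose at the moment of the call.
- arm.job_done(): hands the job in; it is judged then, once.
Trained networks look in the newest picture that a camera, given by its name, has taken for a name from the list of things; names that differ only in an ending like _2 or _b are one class to them, and where a whole thing is asked for, a point or a joint stands for the part that bears it (a point fixed in the world has none). Each returns a list of dicts, best first, with "score" (0 to 1); they miss things now and then, are a little off and sometimes report something else, mostly with a low value. They report only what shows in the picture. A call takes as long as a camera call. They do not tell look-alikes from the thing itself.
- arm.regions_of(camera, query): "region" (384x512 bool, what is visible of it) and "bbox" ([left, top, width, height] in pixels, round what is visible of it).
The state is a dict: "clock": time; "joint_pos": joint angles; "qvel": joint speeds; "tau": joint torques, N m; "ee_pos": TCP position; "tcp_rot": TCP orientation; "ft_force": force on the tool from outside, world axes, zero at the start; "torque": the same for the moment, N m; "finger_gap": opening from 0.0 (shut) to 1.0 (fully open); "grasp_force": force on a finger pad.
Only numpy, scipy, OpenCV 4.12 (cv2) and the standard library are available. Lean on these libraries where they do the work, as an engineer would, in place of code of your own. Each camera call takes 0.05 s, during which the arm holds its last target. There are 200 camera calls.

TASK

Load the capacitor test fixture: first shut its air valve (red lever fully across the pipe), then stand every toppled blue capacitor upright, terminals up, in the bays of the white tray, one in each, while the tray is still pulled out. When all are standing in it, push the tray fully home by its orange bar, swing the yellow lock lever a quarter turn to its locked stop, and only then open the air valve fully again. At the end all capacitors must be standing in the tray, and the other things on the bench must be left where they are.

Things in the scene. Friction and masses are not known exactly. Their poses are not given: they have to be found in the camera images.
- fixture: Test fixture, fixed to the bench: aluminium bed 310 (x) x 300 (y) x 12 mm with a blue contact block (45 x 300 mm, top 112 mm above the bench) along its back (+x) edge from x = 110 to 155 mm. Origin: centre of the bed's underside, on the bench. Its +x is the way the tray slides home (roughly away from the robot), z up.
- pallet (a joint): Slide of the white tray along the fixture's +x, m: 0 = pulled fully out, 0.10 = fully home (hard stop). It starts within 0.015 of 0. Friction about 3 N, and it stays where it is left.
- tray_floor (a point): Centre of the white tray's inner floor, a black mat (26 mm above the bench), moving with the tray; axes like the fixture's. Two cross walls part the tray into three bays, each 74 mm (x) by 90 mm (y), centred at y = -96, 0 and 96 mm; all walls are 6 mm thick, their tops 37 mm above the floor. One capacitor fits upright in a bay, loosely.
- push_bar (a point): Centre of the orange push bar on the robot's side of the tray, moving with the tray: 14 mm thick (x), 100 mm long (y), 34 mm high (from 26 to 60 mm above the bench), joined to the tray by two struts; its centre is 80 mm on the -x side of tray_floor. Axes like the fixture's.
- lock (a joint): Yellow lock lever on an upright post at the fixture's right (-y) side, turning about a vertical axis, rad: 0 = unlocked (lever points to the fixture's -x, to the robot), 1.57 = locked (lever points to the fixture's -y); growing = anticlockwise from above. Starts between 0 and 0.15. Stiff: about 0.12 N m, stays where it is left; hard stops at both ends.
- lock_pivot (a point): Point on the lock lever's axis at the lever's mid height, 83 mm above the bench.
- lock_grip (a point): Grip point on the yellow lever, 85 mm from lock_pivot, at its mid height. The lever is a bar 18 mm wide and 14 mm high and ends 108 mm from the axis; it is free all round for 60 mm below it, apart from the post (16 mm radius).
- valve (a joint): Red lever of the air valve, turning about a vertical axis, rad: 0 = shut (lever across the pipe, pointing to the valve's +y, left), 1.57 = open (lever along the pipe, pointing to the valve's -x, towards the robot); growing = anticlockwise from above. Starts between 1.35 and 1.57. Stiff: about 0.12 N m, stays where it is left; hard stops at both ends.
- valve_pivot (a point): Point on the valve lever's axis at the lever's mid height, 100 mm above the bench.
- valve_grip (a point): Grip point on the red lever, 85 mm from valve_pivot, at its mid height. The lever is a bar 18 mm wide and 12 mm high and ends 109 mm from the axis. Below it the brass pipe, along the valve's x axis, reaches to 73 mm above the bench and 65 mm towards the robot from the axis.
- cap1: Blue square capacitor, black top end, two brass terminals: 46 x 46 mm, 105 mm long plus 8 mm terminals. 0.17 to 0.33 kg, base-heavy. Origin: centre of the underside (plain end); z runs along it towards the terminals. At the start it lies on its side on the bench, terminals pointing forward and inward (towards y = 0). May be absent (no pose).
- cap2: Blue square capacitor, black top end, two brass terminals: 46 x 46 mm, 105 mm long plus 8 mm terminals. 0.17 to 0.33 kg, base-heavy. Origin: centre of the underside (plain end); z runs along it towards the terminals. At the start it lies on its side on the bench, terminals pointing forward and inward (towards y = 0). May be absent (no pose).
- cap3: Blue square capacitor, black top end, two brass terminals: 46 x 46 mm, 105 mm long plus 8 mm terminals. 0.17 to 0.33 kg, base-heavy. Origin: centre of the underside (plain end); z runs along it towards the terminals. At the start it lies on its side on the bench, terminals pointing forward and inward (towards y = 0). May be absent (no pose).
- flux: White flux bottle, 48 mm diameter, 130 mm tall, standing; origin at the centre of its underside. Not to be moved.
- tape: Yellow roll of tape, 90 mm across, 24 mm high, lying flat; origin at its underside's centre. Not to be moved.
- driver: Screwdriver, about 200 mm long, red handle, lying on the bench. Not to be moved.
- solder: Spool of solder, 64 mm diameter, 50 mm high, standing; origin at its underside's centre. Not to be moved.
- penpot: Grey plastic pot, 70 mm diameter, 90 mm high, standing; origin at its underside's centre. Not to be moved.
- cutters: Side cutters with yellow handles, about 120 mm long, lying on the bench. Not to be moved.
There are look-alikes about, which are no part of the job. Of the things like the part that bears valve, leave any that is green or purple; of the rest the larger one is meant.

How it is judged:
By the outcome, as a careful person would: the job done as asked, in the order asked, and still so for the second after the job is handed in, with the robot touching nothing.
Of cap1, cap2, cap3 only 2 to 3 are there at a start; the rules pass over those that are not, and their reading is None.
At some moment in a run one of cap1, cap2, cap3 may be knocked a few centimetres aside while the robot is not near it.
Once in a run the grip may slacken for a moment while it holds something.
It also fails if it takes over 210 s, if anything falls off the work surface, if the arm or the gripper's body presses on something with over 40 N, if the wrist force passes 120 N, or if a joint passes its speed limit or range.

## Working session

There is one attempt and no reset: what is moved stays moved. The work goes in short steps, Python scripts to look and compute and a tool call to move; the robot and the scene stay as the last step left them, time stands still between calls to the robot, and variables do not carry over. Pictures are saved under pics/ and viewed, at most 14 in all, crops included, and the job is handed in when it is done.

Besides the shell and the picture viewer there is one more tool, called after "Call:" as name([rows], argument=value, ...), one row to a line, values as JSON. servo_tool: Moves the arm, as the interface text tells. Its arguments: {"type":"object","properties":{"rows":{"type":"array","items":{"type":"object","properties":{"grip":{"type":"number"},"offset":{"type":"array","items":{"type":"number","minimum":-1,"maximum":1}},"delta_rot":{"type":"array","items":{"type":"number","minimum":-1,"maximum":1}}}}},"newtons":{"type":"number"}},"required":["rows"]}

```bash
ls; mkdir -p pics
python3 - <<'E'
from station import arm
import cv2,numpy as np
s=arm.read_state();print({k:np.round(v,3).tolist() for k,v in s.items()})
for n in ["top","side"]:
    p,d=arm.camera(n);cv2.imwrite(f"pics/{n}0.png",cv2.resize(p[:,:,::-1],(800,600)))
    np.savez(f"{n}0.npz",p=p,d=d);c=arm.camera_params(n);print(n,c["camera_matrix"],np.round(c["cam_to_world"],3))
E
```

```text
pics
{'clock': 0.0, 'joint_pos': [1.112, 0.378, 0.08, 1.274, -0.0, 1.461], 'qvel': [0.002, -0.002, 0.0, -0.0, -0.002, 0.001], 'tau': [0.001, -46.361, 26.987, 0.021, 0.0, -0.0], 'ee_pos': [0.196, 0.54, 0.23], 'tcp_rot': [-0.0, 0.174, 0.985, -0.001], 'ft_force': [-0.777, 0.294, -0.248], 'torque': [-0.077, 0.011, 0.025], 'grasp_force': 0.0, 'finger_gap': 0.996}
top [[425.84908769   0.         249.6709244 ]
 [  0.         425.84908769 193.01096235]
 [  0.           0.           1.        ]] [[-0.054 -0.977  0.204  0.104]
 [-0.999  0.053 -0.008 -0.051]
 [-0.003 -0.204 -0.979  1.638]
 [ 0.     0.     0.     1.   ]]
side [[394.99463846   0.         248.48021153]
 [  0.         394.99463846 189.80767873]
 [  0.           0.           1.        ]] [[ 0.856 -0.352  0.377 -0.07 ]
 [-0.516 -0.605  0.606 -0.915]
 [ 0.014 -0.714 -0.7    1.09 ]
 [ 0.     0.     0.     1.   ]]
```

View pics/top0.png

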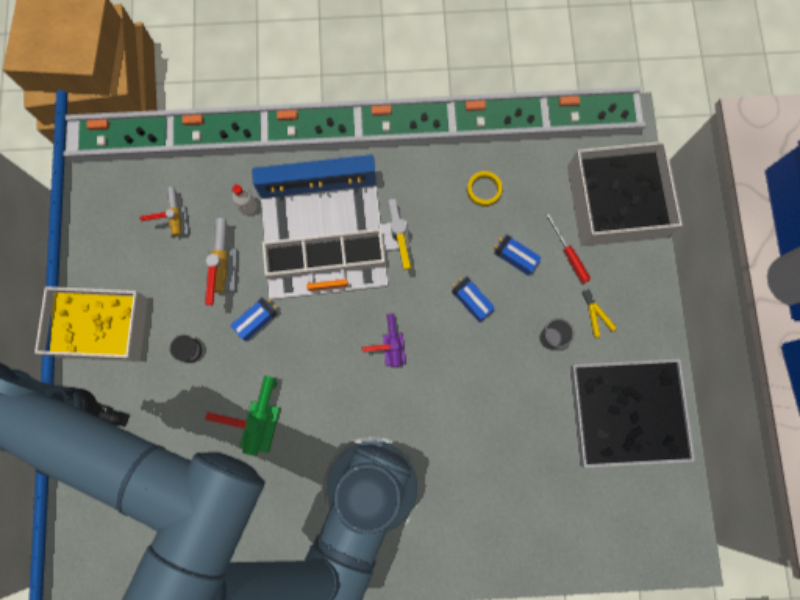

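View pics/side0.png

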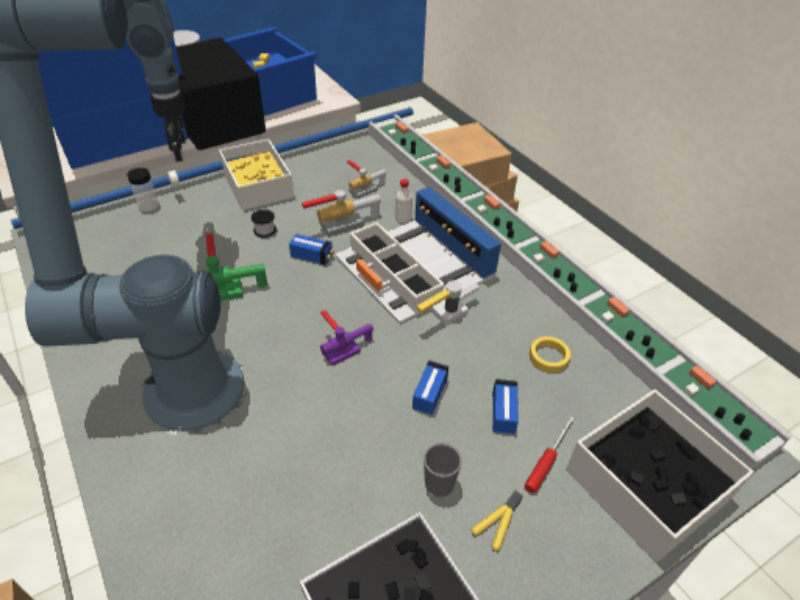

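Top picture (800x600): the valve candidates are small brass (172,212), larger brass (216,262), green (260,420) and purple (392,345). I choose the larger brass one, whose lever points at the robot. The capacitors are at (253,319), (473,299) and (518,254), the tray at (325,254), the orange bar at (327,285) and the yellow lock lever at (402,248).

```bash
cat > h.py <<'E'
from station import arm
import cv2,numpy as np
from scipy.spatial.transform import Rotation as R
def world(cam,d,c=None):
    c=c or arm.camera_params(cam);K=c["camera_matrix"];T=c["cam_to_world"]
    v,u=np.mgrid[:384,:512]
    P=np.stack([(u-K[0,2])/K[0,0]*d,(v-K[1,2])/K[1,1]*d,d],-1)
    return P@T[:3,:3].T+T[:3,3]
def look(cam):
    c=arm.camera_params(cam);p,d=arm.camera(cam);return p,d,world(cam,d,c)
def hsv(p): return cv2.cvtColor(p,cv2.COLOR_RGB2HSV)
def quad(m):
    "PCA-free box: minAreaRect in mm of XY points"
    (cx,cy),(w,h),a=cv2.minAreaRect((m*1000).astype(np.float32))
    if w<h: w,h,a=h,w,a+90
    return np.round([cx,cy,w,h,a],1)
E
python3 - <<'E'
from h import *
p,d,W=look("top")
for q in ["cap1","valve","lock","push_bar","tray_floor","fixture","flux","solder","penpot","tape","driver","cutters"]:
    for r in arm.regions_of("top",q):
        m=r["region"]&(d>0);X=W[m]
        print(q,round(r["score"],2),r["bbox"],"z95",np.round(np.percentile(X[:,2],[5,95]),3),"rect",quad(X[:,:2]))
v=W[...];H=hsv(p)
cv2.imwrite("pics/crop1.png",cv2.resize(p[95:225,70:290,::-1],(792,468),interpolation=cv2.INTER_CUBIC))
E
```

```text
cap1 0.83 [288.9, 178.2, 27.2, 27.9] z95 [0.001 0.051] rect [ 442.5 -269.   116.9   62.3   37.6]
cap1 0.75 [297.1, 109.8, 23.2, 23.7] z95 [0.004 0.029] rect [ 727.6 -323.3   94.1   88.5  132.2]
cap1 0.74 [147.6, 190.4, 29.9, 27.7] z95 [0.01  0.052] rect [421.2 275.5 112.2  63.3 129.8]
cap1 0.72 [316.7, 151.4, 29.1, 25.4] z95 [0.01  0.051] rect [ 543.6 -385.9  110.8   54.2   49.7]
valve 0.76 [132.0, 165.7, 9.3, 30.9] z95 [0.069 0.112] rect [518.3 362.9 158.9  56.7   9.3]
valve 0.7 [132.0, 265.9, 35.3, 14.6] z95 [0.003 0.113] rect [164.5 309.4 120.3  32.1  72.6]
valve 0.48 [228.5, 220.6, 27.2, 5.0] z95 [-0.003  0.079] rect [326.5 -30.5  88.6  27.7  90. ]
valve 0.29 [361.0, 155.9, 11.4, 25.7] z95 [0.003 0.03 ] rect [ 522.8 -537.4  119.1   35.6   22. ]
lock 0.58 [248.0, 128.8, 15.6, 43.5] z95 [0.041 0.098] rect [602.9 -93.5 196.   36.1   6.5]
lock 0.46 [132.6, 165.6, 8.7, 28.6] z95 [0.009 0.112] rect [503.2 377.5 124.7  62.  171.3]
push_bar 0.81 [168.1, 147.3, 78.2, 38.1] z95 [0.021 0.065] rect [547.   94.6 290.7 141.6  89.8]
tray_floor 0.84 [168.5, 147.4, 75.4, 36.8] z95 [0.021 0.065] r
[... 198 characters left out ...]
285.   78.6  43.3 170.6]
solder 0.81 [111.5, 214.5, 20.4, 18.0] z95 [0.005 0.055] rect [348.  439.8  62.6  60.5   8.7]
penpot 0.65 [343.8, 203.0, 25.3, 21.4] z95 [0.    0.092] rect [ 326.2 -466.    89.5   67.8   66.8]
penpot 0.19 [148.9, 189.9, 27.7, 29.0] z95 [0.003 0.052] rect [419.4 278.  118.5  64.2 130.3]
tape 0.65 [297.7, 110.1, 23.2, 23.7] z95 [0.004 0.03 ] rect [ 724.1 -322.2   87.9   84.6  133.2]
driver 0.75 [359.9, 159.0, 11.8, 24.0] z95 [0.013 0.03 ] rect [ 514.6 -535.4  105.1   26.4   26.3]
driver 0.32 [250.5, 128.9, 6.8, 42.7] z95 [0.045 0.098] rect [601.8 -93.1 187.6  28.7   4.4]
cutters 0.71 [375.2, 185.6, 14.0, 29.6] z95 [0.007 0.022] rect [ 385.5 -562.4  107.3   49.2   27.9]
```

View pics/crop1.png

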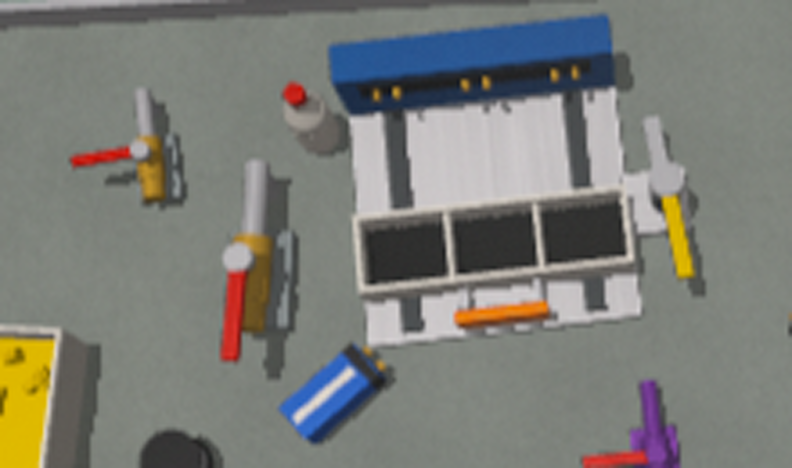

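Crop: the large brass valve's lever runs from (238,257) to (230,357), pointing at the robot, so this is the right one. The small brass valve (145,155) and the purple one (650,450) are look-alikes.

```bash
cat >> h.py <<'E'
def col(p,h0,h1,s=120,v=60):
    H=hsv(p).astype(int);return (H[...,0]>=h0)&(H[...,0]<=h1)&(H[...,1]>s)&(H[...,2]>v)
def box(W,m,zlo,zhi,xr,yr):
    m=m&(W[...,2]>zlo)&(W[...,2]<zhi)&(W[...,0]>xr[0])&(W[...,0]<xr[1])&(W[...,1]>yr[0])&(W[...,1]<yr[1])
    return W[m],m
E
cat > scene.py <<'E'
from h import *
for cam in ["top","side"]:
    p,d,W=look(cam);ok=d>0
    red=(col(p,0,6)|col(p,174,180))&ok;yel=col(p,22,33)&ok;ora=col(p,8,19,150)&ok;blu=col(p,100,125)&ok
    S={"valve":(red,.085,.12,(.4,.65),(.3,.45)),"lock":(yel,.07,.11,(.45,.75),(-.2,0)),"bar":(ora,.05,.07,(.4,.6),(0,.2)),
     "block":(blu,.1,.13,(.6,.95),(-.1,.35)),"rim":(ok&~ora,.055,.072,(.4,.75),(-.07,.26))}
    for n,a in S.items():
        X,m=box(W,*a)
        if len(X)>5: print(cam,n,len(X),quad(X[:,:2]),"mean",np.round(X.mean(0),4),"std-dir",np.round(np.linalg.svd(X[:,:2]-X[:,:2].mean(0),full_matrices=False)[2][0],3))
    X,m=box(W,ok&(hsv(p)[...,0]>=0),.035,.06,(.25,.7),(-.55,.4))
    mm=cv2.dilate((blu&(W[...,2]>.02)&(W[...,2]<.065)).astype(np.uint8),np.ones((3,3)))
    n,L,st,_=cv2.connectedComponentsWithStats(mm)
    for i in range(1,n):
        if st[i,4]<80: continue
        c=W[(L==i)&ok&(W[...,2]>.038)&(W[...,2]<.056)];
        if len(c)<30: continue
        cc=c.mean(0)
        q=W[ok&(W[...,2]>.04)&(W[...,2]<.056)&(np.hypot(W[...,0]-cc[0],W[...,1]-cc[1])<.085)]
        br=col(p,15,30,80)&ok&(np.hypot(W[...,0]-cc[0],W[...,1]-cc[1])<.1)&(W[...,2]>.008)&(W[...,2]<.05)
        print(cam,"cap",len(c),quad(c[:,:2]),"alltop",quad(q[:,:2]),"mean",np.round(cc,3),"brass",np.round(W[br].mean(0),3) if br.any() else None)
E
python3 scene.py
```

```text
top valve 129 [488.5 359.6  93.8  20.2 174.4] mean [0.4868 0.3592 0.1061] std-dir [-0.995  0.095]
top lock 107 [ 552.  -101.4   90.3   18.4    6.7] mean [ 0.5503 -0.1014  0.0897] std-dir [-0.991 -0.135]
top bar 102 [485.8  89.4  96.2  16.   94.4] mean [0.4849 0.0889 0.0591] std-dir [-0.065  0.998]
top block 862 [761.5 106.7 296.1  49.7  93.4] mean [0.7608 0.1077 0.1122] std-dir [-0.066  0.998]
top rim 486 [594.5 101.6 303.8 295.4  93.5] mean [0.5873 0.0997 0.0622] std-dir [-0.14  0.99]
top cap 705 [784.9 766.4 529.6  37.4 179.7] alltop [779.3 770.1 169.2  28.7   2.7] mean [0.779 0.77  0.044] brass None
top cap 167 [  633.8 -1070.6   238.3    12.8   179.3] alltop [  630.2 -1069.7   169.3    10.9   179.3] mean [ 0.63  -1.071  0.048] brass None
top cap 120 [739.3 105.5 298.2   9.3  93.6] alltop [739.8 100.5 167.8   7.9  92.1] mean [0.74  0.101 0.047] brass None
top cap 277 [ 537.9 -390.9   95.3   47.3   52.8] alltop [ 542.2 -384.3  111.3   49.3   50.1] mean [ 0.538 -0.39   0.046] brass [ 0.576 -0.342  0.029]
top cap 295 [ 430.7 -269.8   96.8   47.9   36.7] alltop [ 433.8 -266.9  104.9  
[... 1800 characters left out ...]
9 143.1  80.5   4.3] mean [0.167 0.76  0.044] brass None
side cap 136 [ -6.  766.8 167.8  31.6 179.9] alltop [ -6.  766.8 167.8  31.6 179.9] mean [-0.005  0.763  0.043] brass None
side cap 177 [747.4  99.4 300.9  46.3 101.3] alltop [746.2  71.2 165.2   8.1  93.2] mean [0.751 0.072 0.047] brass None
side cap 221 [418.5 269.3 107.6  52.  129.8] alltop [418.6 269.3 107.8  51.5 130.1] mean [0.417 0.265 0.047] brass [0.454 0.225 0.026]
side cap 335 [ 436.1 -275.2   99.1   46.8   37.5] alltop [ 439.9 -272.2  108.9   46.8   37.5] mean [ 0.433 -0.278  0.047] brass None
side cap 343 [ 543.1 -398.3  100.    45.9   51.9] alltop [ 545.9 -394.6  109.6   45.9   52.6] mean [ 0.54  -0.401  0.047] brass None
```

```bash
cat > plan.py <<'E'
from h import *
def tool(heading,pitch):
    "tool z = forward(heading)*cos(pitch)-up*sin(pitch); closing axis y horizontal; degrees. pitch 90 = down, >90 = pointing back"
    h,q=np.radians([heading,pitch]);f=np.array([np.cos(h),np.sin(h),0]);u=np.array([0,0,1.])
    z=f*np.cos(q)-u*np.sin(q);y=np.array([-np.sin(h),np.cos(h),0]);return R.from_matrix(np.c_[np.cross(y,z),y,z])
def cur():
    s=arm.read_state();w=s["tcp_rot"];return np.array(s["ee_pos"]),R.from_quat([w[1],w[2],w[3],w[0]])
def best(Rn,R0):
    "pick of the two equal grasps the nearer"
    a=[Rn,Rn*R.from_euler('z',180,degrees=True)];return min(a,key=lambda r:(R0.inv()*r).magnitude())
def plan(wps,p=None,r=None,flip=True):
    if p is None: p,r=cur()
    for n,(q,Rn) in enumerate(wps):
        q=np.array(q,float);Rn=r if Rn is None else (best(Rn,r) if flip else Rn)
        rv=(r.inv()*Rn).as_rotvec();D=q-p;k=int(max(1,np.ceil(np.abs(r.inv().apply(D)).max()/.12),np.ceil(np.degrees(np.linalg.norm(rv))/40)))
        r0,p0=r,p
        for i in range(1,k+1):
            rt=r0*R.from_rotvec(rv*i/k);pt=p0+D*i/k
            o=np.round(r.inv().apply(pt-p)/.12,2);dr=np.round((r.inv()*rt).as_rotvec()/np.pi,3)
            rows=max(np.ceil(np.linalg.norm(o)*.12/.05),np.ceil(np.linalg.norm(dr)*180/8.59))
            p=p+r.apply(o*.12);r=r*R.from_rotvec(dr*np.pi)
            print(f"wp{n}.{i} rows{int(rows)} off {o.tolist()} rot {dr.tolist()} -> {np.round(p,3).tolist()}")
E
python3 - <<'E'
from plan import *
pv=np.array([.552,.351]);
def P(t,rad=.075,off=.027):
    t=np.radians(t);return np.r_[pv+rad*np.array([np.cos(t),np.sin(t)])+off*np.array([-np.sin(t),np.cos(t)]),.087]
a=P(175,off=.045)
plan([(np.r_[a[:2],.2],None),(a,None)]+[(P(t),None) for t in (170,155,140,125,110,98,90,86)])
# pipe direction
p,d,W=look("top")
X,_=box(W,d>0,.05,.085,(.4,.75),(.3,.4));print(quad(X[:,:2]),len(X))
E
```

```text
wp0.1 rows3 off [-0.94, -0.33, 0.09] rot [0.0, 0.0, 0.0] -> [0.289, 0.465, 0.221]
wp0.2 rows3 off [-0.94, -0.33, 0.08] rot [0.0, 0.0, 0.0] -> [0.381, 0.389, 0.211]
wp0.3 rows3 off [-0.94, -0.33, 0.09] rot [0.0, 0.0, 0.0] -> [0.474, 0.313, 0.2]
wp1.1 rows3 off [0.0, -0.0, 0.94] rot [0.0, 0.0, 0.0] -> [0.474, 0.313, 0.087]
wp2.1 rows1 off [0.07, 0.19, 0.0] rot [0.0, 0.0, 0.0] -> [0.474, 0.337, 0.087]
wp3.1 rows1 off [0.07, 0.16, 0.0] rot [0.0, 0.0, 0.0] -> [0.473, 0.358, 0.087]
wp4.1 rows1 off [0.02, 0.17, 0.0] rot [0.0, 0.0, 0.0] -> [0.477, 0.378, 0.087]
wp5.1 rows1 off [-0.02, 0.17, 0.0] rot [0.0, 0.0, 0.0] -> [0.486, 0.397, 0.087]
wp6.1 rows1 off [-0.07, 0.16, 0.0] rot [0.0, 0.0, 0.0] -> [0.501, 0.412, 0.087]
wp7.1 rows1 off [-0.08, 0.12, 0.0] rot [0.0, 0.0, 0.0] -> [0.515, 0.422, 0.087]
wp8.1 rows1 off [-0.07, 0.06, 0.0] rot [0.0, 0.0, 0.0] -> [0.525, 0.426, 0.087]
wp9.1 rows1 off [-0.04, 0.03, 0.0] rot [0.0, 0.0, 0.0] -> [0.531, 0.428, 0.087]
[560.2 336.2 317.5  64.8 178.7] 321
```

Call:
servo_tool([
  {"grip":1,"offset":[-0.94,-0.33,0.09],"delta_rot":[0,0,0]},
  {"grip":1,"offset":[-0.94,-0.33,0.09],"delta_rot":[0,0,0]},
  {"grip":1,"offset":[-0.94,-0.33,0.09],"delta_rot":[0,0,0]},
], newtons=80)

```text
clock: 1.2
ee_pos: [0.2912, 0.4623, 0.2202]
tcp_rot: [0.001, 0.175, 0.985, -0.001]
ft_force: [-0.4, 0.8, -0.7]
finger_gap: 0.518
grasp_force: 0.0
```

Call:
servo_tool([
  {"grip":1,"offset":[-0.94,-0.33,0.09],"delta_rot":[0,0,0]},
  {"grip":1,"offset":[-0.94,-0.33,0.09],"delta_rot":[0,0,0]},
  {"grip":1,"offset":[-0.94,-0.33,0.09],"delta_rot":[0,0,0]},
])

```text
clock: 1.5
ee_pos: [0.3842, 0.3863, 0.2094]
tcp_rot: [0.001, 0.175, 0.985, -0.0]
ft_force: [0.3, 1.0, 0.1]
finger_gap: 0.001
grasp_force: 0.0
```

Call:
servo_tool([
  {"grip":1,"offset":[-0.94,-0.33,0.09],"delta_rot":[0,0,0]},
  {"grip":1,"offset":[-0.94,-0.33,0.09],"delta_rot":[0,0,0]},
  {"grip":1,"offset":[-0.94,-0.33,0.09],"delta_rot":[0,0,0]},
  {"grip":1,"offset":[-0.94,-0.33,0.09],"delta_rot":[0,0,0]},
])

```text
clock: 1.9
ee_pos: [0.4761, 0.311, 0.1984]
tcp_rot: [0.0, 0.176, 0.984, -0.0]
ft_force: [-0.7, -0.2, 0.3]
finger_gap: 0.0
grasp_force: 0.0
```

Run:
```python
from plan import *
print(cur()[0],arm.read_state()["finger_gap"])
p,d,W=look("wrist");cv2.imwrite("pics/w1.png",p[:,:,::-1])
red=(col(p,0,6)|col(p,174,180))&(d>0)
X,_=box(W,red,.08,.13,(.3,.8),(.2,.6));print(len(X),quad(X[:,:2]),X.mean(0) if len(X) else 0)
```

```text
[0.47612212 0.31098184 0.19841673] 0.0003786834227409811
2551 [489.3 356.2  97.5  17.7 175. ] [0.4850207  0.35603154 0.10557205]
```

View pics/w1.png

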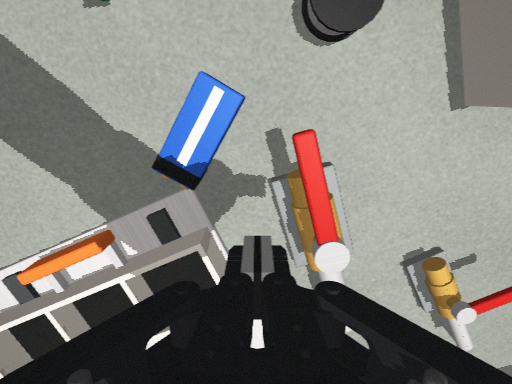

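The wrist view shows the red lever from (305,135) to (332,257), with the closed fingers clear to its side at (258,255).

Call:
servo_tool([
  {"grip":1,"offset":[0,0,0.94],"delta_rot":[0,0,0]},
  {"grip":1,"offset":[0,0,0.94],"delta_rot":[0,0,0]},
  {"grip":1,"offset":[0,0,0.94],"delta_rot":[0,0,0]},
  {"grip":1,"offset":[0.07,0.19,0.94],"delta_rot":[0,0,0]},
  {"grip":1,"offset":[0.14,0.35,0.94],"delta_rot":[0,0,0]},
])

```text
clock: 2.45
ee_pos: [0.4712, 0.3581, 0.0862]
tcp_rot: [-0.0, 0.173, 0.985, -0.002]
ft_force: [1.2, -3.8, -0.2]
finger_gap: 0.003
grasp_force: 1.7
```

Call:
servo_tool([
  {"grip":1,"offset":[0.02,0.17,0],"delta_rot":[0,0,0]},
  {"grip":1,"offset":[0,0.34,0],"delta_rot":[0,0,0]},
  {"grip":1,"offset":[-0.07,0.5,0],"delta_rot":[0,0,0]},
  {"grip":1,"offset":[-0.15,0.62,0],"delta_rot":[0,0,0]},
  {"grip":1,"offset":[-0.22,0.68,0],"delta_rot":[0,0,0]},
])

```text
clock: 2.95
ee_pos: [0.5242, 0.4275, 0.0873]
tcp_rot: [-0.0, 0.172, 0.985, -0.0]
ft_force: [-2.7, -1.8, -0.1]
finger_gap: 0.0
grasp_force: 1.1
```

Call:
servo_tool([
  {"grip":1,"offset":[-0.04,0.03,0],"delta_rot":[0,0,0]},
  {"grip":1,"offset":[-0.04,0.03,0],"delta_rot":[0,0,0]},
])

```text
clock: 3.15
ee_pos: [0.5312, 0.4288, 0.0872]
tcp_rot: [0.0, 0.173, 0.985, 0.001]
ft_force: [0.1, 0.5, -1.0]
finger_gap: 0.001
grasp_force: 0.0
```

Call:
servo_tool([
  {"grip":1,"offset":[-0.05,0.02,0],"delta_rot":[0,0,0]},
  {"grip":1,"offset":[-0.05,0.02,0],"delta_rot":[0,0,0]},
])

```text
clock: 3.35
ee_pos: [0.5328, 0.4288, 0.0867]
tcp_rot: [-0.004, 0.172, 0.985, 0.0]
ft_force: [-12.6, 1.5, 6.4]
finger_gap: -0.002
grasp_force: 5.9
```

Call:
servo_tool([
  {"grip":1,"offset":[-0.05,0.02,0],"delta_rot":[0,0,0]},
  {"grip":1,"offset":[-0.05,0.02,0],"delta_rot":[0,0,0]},
])

```text
clock: 3.55
ee_pos: [0.5333, 0.4289, 0.0865]
tcp_rot: [-0.009, 0.171, 0.985, -0.001]
ft_force: [-25.8, 1.1, 14.9]
finger_gap: 0.001
grasp_force: 12.9
```

Run:
```python
from plan import *
for c in ("side","wrist"):
    p,d,W=look(c)
    red=(col(p,0,6)|col(p,174,180))&(d>0)
    X,_=box(W,red,.09,.12,(.48,.62),(.32,.48));print(len(X),quad(X[:,:2]),X.mean(0) if len(X) else 0)
    cv2.imwrite(f"pics/v2{c}.png",p[:,:,::-1])
```

```text
38 [554.2 403.6  74.9  14.4  84.6] [0.55402898 0.40198315 0.10664329]
765 [554.4 412.4  94.9  15.6  91.5] [0.54913064 0.43322922 0.1033173 ]
```

Run:
```python
from plan import *
p,r=cur()
plan([(p+[-.04,0,0],None),(p+[-.04,0,.16],None),([.38,.30,.27],tool(-50,90))])
```

```text
wp0.1 rows1 off [0.31, -0.11, 0.01] rot [0.0, 0.0, 0.0] -> [0.494, 0.429, 0.086]
wp1.1 rows2 off [0.01, -0.0, -0.67] rot [0.0, 0.0, 0.0] -> [0.494, 0.429, 0.166]
wp1.2 rows2 off [0.02, -0.01, -0.67] rot [0.0, 0.0, 0.0] -> [0.493, 0.429, 0.247]
wp2.1 rows2 off [0.26, -0.66, -0.09] rot [-0.001, -0.003, 0.084] -> [0.437, 0.365, 0.259]
wp2.2 rows2 off [0.08, -0.72, -0.09] rot [-0.002, -0.002, 0.084] -> [0.38, 0.299, 0.27]
```

Call:
servo_tool([
  {"grip":1,"offset":[0.4,-0.14,0],"delta_rot":[0,0,0]},
  {"grip":1,"offset":[0.4,-0.14,-0.4],"delta_rot":[0,0,0]},
  {"grip":-1,"offset":[0.4,-0.14,-0.8],"delta_rot":[0,0,0]},
  {"grip":-1,"offset":[0.4,-0.14,-1],"delta_rot":[0,0,0]},
])

```text
clock: 4.05
ee_pos: [0.492, 0.4287, 0.2099]
tcp_rot: [0.001, 0.173, 0.985, 0.001]
ft_force: [1.4, 0.3, 0.7]
finger_gap: 0.327
grasp_force: 0.0
```

Call:
servo_tool([
  {"grip":-1,"offset":[0.26,-0.66,-0.3],"delta_rot":[0,0,0.084]},
  {"grip":-1,"offset":[0.26,-0.66,-0.3],"delta_rot":[0,0,0.084]},
])

```text
clock: 4.25
ee_pos: [0.4366, 0.3649, 0.2436]
tcp_rot: [0.001, 0.304, 0.953, 0.001]
ft_force: [-0.2, -1.2, 1.7]
finger_gap: 0.68
grasp_force: 0.0
```

Call:
servo_tool([
  {"grip":-1,"offset":[0.08,-0.72,-0.2],"delta_rot":[0,0,0.084]},
  {"grip":-1,"offset":[0.08,-0.72,-0.2],"delta_rot":[0,0,0.084]},
  {"grip":-1,"offset":[0.08,-0.72,-0.2],"delta_rot":[0,0,0.084]},
])

```text
clock: 4.55
ee_pos: [0.3762, 0.2974, 0.2688]
tcp_rot: [0.001, 0.425, 0.905, 0.001]
ft_force: [0.9, 0.3, 0.5]
finger_gap: 1.001
grasp_force: 0.0
```

```bash
cat > capm.py <<'E'
from plan import *
import sys
def caps(cam="wrist",zt=(.036,.06),show=None):
    p,d,W=look(cam)
    if show: cv2.imwrite(show,p[:,:,::-1])
    blu=col(p,100,125)&(d>0)&(W[...,2]>zt[0])&(W[...,2]<zt[1])&(W[...,0]<.66)
    n,L,st,_=cv2.connectedComponentsWithStats(cv2.morphologyEx(blu.astype(np.uint8),cv2.MORPH_CLOSE,np.ones((9,9))))
    for i in range(1,n):
        m=(L==i)&(d>0)&(W[...,2]>zt[0])&(W[...,2]<zt[1])
        if st[i,4]<150: continue
        c=W[m];q=quad(c[:,:2])
        if not 40<q[3]<62: continue
        cc=c.mean(0);near=(d>0)&(np.hypot(W[...,0]-cc[0],W[...,1]-cc[1])<.1)
        H=hsv(p);blk=near&(H[...,2]<50)&(W[...,2]>zt[0])&(W[...,2]<zt[1])
        br=near&col(p,15,30,80)&(W[...,2]>.005)&(W[...,2]<.05)
        ref=W[blk].mean(0) if blk.sum()>20 else (W[br].mean(0) if br.any() else None)
        a=np.radians(q[4]);u=np.array([np.cos(a),np.sin(a)])
        if ref is not None and (ref[:2]-cc[:2])@u<0:u=-u
        v=np.array([-u[1],u[0]])
        # base end & lateral centre from extremes
        s=(c[:,:2]-cc[:2])@u;t=(c[:,:2]-cc[:2])@v
        base=np.percentile(s,1);lat=(np.percentile(t,2)+np.percentile(t,98))/2
        b=cc[:2]+base*u+lat*v
        print(cam,"base",np.round(b,4),"heading",round(np.degrees(np.arctan2(u[1],u[0])),1),"q",q,"ref",ref is not None,"z",round(cc[2],3),"len",round(np.percentile(s,99)-base,3))
if __name__=="__main__": print(cur()[0]);caps(sys.argv[1],show=sys.argv[2] if len(sys.argv)>2 else None)
E
python3 capm.py wrist; python3 capm.py top;python3 capm.py side
```

```text
[0.37623915 0.29735128 0.26876452]
wrist base [0.3825 0.3106] heading -50.7 q [411.1 276.2  90.1  44.3 129.3] ref True z 0.046 len 0.089
[0.37816179 0.29895096 0.26807322]
top base [ 0.5103 -0.4285] heading 53.7 q [ 536.8 -393.2   90.1   48.    53.7] ref True z 0.045 len 0.088
top base [ 0.3925 -0.2985] heading 37.4 q [ 428.4 -271.9   90.5   49.2   37.4] ref True z 0.046 len 0.089
top base [0.3813 0.3114] heading -50.0 q [413.4 273.8 103.7  47.5 130. ] ref True z 0.046 len 0.096
[0.37924146 0.29987652 0.26738817]
side base [0.3841 0.3061] heading -49.8 q [418.4 266.9 106.3  48.9 130.2] ref True z 0.046 len 0.104
side base [ 0.3973 -0.3058] heading 37.3 q [ 433.9 -278.    92.7   45.4   37.3] ref True z 0.047 len 0.09
side base [ 0.5137 -0.4348] heading 52.5 q [ 542.7 -397.8   94.9   44.7   52.5] ref True z 0.047 len 0.09
```

```bash
cat > tray.py <<'E'
from plan import *
yf=np.radians(3.7);fx=np.array([np.cos(yf),np.sin(yf)]);fy=np.array([-fx[1],fx[0]])
def tray(cams=("top","side")):
  for c in cams:
    p,d,W=look(c);H=hsv(p)
    X,m=box(W,(d>0)&~col(p,100,125)&~col(p,8,19,150),.052,.070,(.45,.72),(-.09,.28))
    s=X[:,:2]@fx;t=X[:,:2]@fy
    ra=[np.percentile(s,[2,98]),np.percentile(t,[1,99])]
    B,_=box(W,(d>0)&col(p,8,19,150),.05,.07,(.4,.68),(0,.2));bs=B[:,:2]@fx;bt=B[:,:2]@fy
    print(c,"rim",np.round(ra,3).tolist(),"ctr",np.round(np.mean(ra[0])*fx+np.mean(ra[1])*fy,4),"| bar ctr",np.round((np.percentile(bs,[3,97]).mean()+.08)*fx+np.percentile(bt,[3,97]).mean()*fy,4))
if __name__=="__main__": tray()
E
python3 tray.py
cat > pick.py <<'E'
from plan import *
import sys
def grasp(base,hd,g=.072,pitch=115,z=.028):
    u=np.array([np.cos(np.radians(hd)),np.sin(np.radians(hd))]);T=tool(hd,pitch);zt=T.as_matrix()[:,2]
    gp=np.r_[np.array(base)+g*u,z];return gp+.019*zt,T,zt
if __name__=="__main__":
    b=[float(a) for a in sys.argv[1:3]];hd=float(sys.argv[3])
    t,T,zt=grasp(b,hd)
    plan([(t-.1*zt,T),(t,T)])
E
python3 pick.py .3825 .3106 -50.5
```

```text
top rim [[0.526, 0.712], [-0.13, 0.226]] ctr [0.6148 0.0874] | bar ctr [0.5653 0.0944]
side rim [[0.501, 0.722], [-0.132, 0.227]] ctr [0.6069 0.0868] | bar ctr [0.568  0.0882]
wp0.1 rows2 off [-0.42, 0.03, 0.69] rot [-0.0, 0.069, 0.001] -> [0.415, 0.264, 0.183]
wp0.2 rows2 off [-0.55, 0.04, 0.58] rot [-0.0, 0.07, 0.001] -> [0.45, 0.229, 0.101]
wp1.1 rows2 off [-0.0, -0.0, 0.83] rot [-0.0, -0.0, -0.0] -> [0.423, 0.262, 0.011]
```

Call:
servo_tool([
  {"grip":-1,"offset":[-0.42,0.03,0.69],"delta_rot":[0,0.069,0]},
  {"grip":-1,"offset":[-0.42,0.03,0.69],"delta_rot":[0,0.069,0]},
])

```text
clock: 5.0
ee_pos: [0.4166, 0.2652, 0.1831]
tcp_rot: [-0.097, 0.42, 0.901, 0.049]
ft_force: [0.7, 0.7, -1.3]
finger_gap: 0.994
grasp_force: 0.0
```

Call:
servo_tool([
  {"grip":-1,"offset":[-0.55,0.04,0.58],"delta_rot":[0,0.07,0]},
  {"grip":-1,"offset":[-0.55,0.04,0.58],"delta_rot":[0,0.07,0]},
  {"grip":-1,"offset":[-0.55,0.04,0.58],"delta_rot":[0,0.07,0]},
  {"grip":-1,"offset":[-0.55,0.04,0.58],"delta_rot":[0,0.07,0]},
])

```text
clock: 5.4
ee_pos: [0.4493, 0.228, 0.0987]
tcp_rot: [-0.198, 0.415, 0.883, 0.091]
ft_force: [0.2, 0.6, -0.2]
finger_gap: 1.003
grasp_force: 0.0
```

```bash
python3 capm.py wrist pics/w2.png; python3 pick.py .3825 .3106 -50.5
```

```text
[0.44926456 0.22801212 0.09866803]
wrist base [0.3834 0.3093] heading -50.4 q [410.7 276.2  88.3  45.5 129.6] ref True z 0.046 len 0.087
wp0.1 rows1 off [-0.0, -0.0, -0.01] rot [-0.001, -0.0, 0.001] -> [0.45, 0.229, 0.102]
wp1.1 rows3 off [-0.0, -0.0, 0.84] rot [0.0, -0.0, 0.0] -> [0.423, 0.262, 0.011]
```

View pics/w2.png

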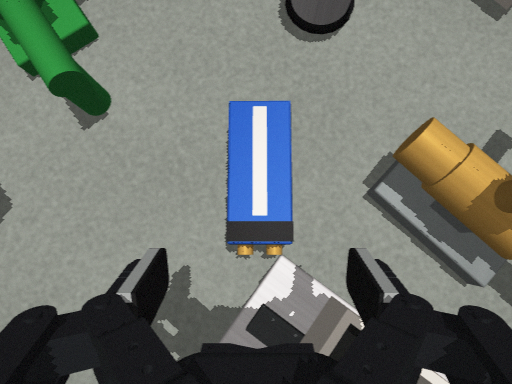

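The capacitor is at (260,170), centred between the open fingers with its terminals at (260,250) near the hand. I'll go down, grip and lift.

Call:
servo_tool([
  {"grip":-1,"offset":[0,0,0.4],"delta_rot":[0,0,0]},
  {"grip":-1,"offset":[0,0,0.8],"delta_rot":[0,0,0]},
  {"grip":-1,"offset":[0,0,0.8],"delta_rot":[0,0,0]},
  {"grip":1,"offset":[0,0,0.8],"delta_rot":[0,0,0]},
  {"grip":1,"offset":[0,0,0.8],"delta_rot":[0,0,0]},
], newtons=80)

```text
clock: 5.95
ee_pos: [0.4261, 0.2607, 0.0172]
tcp_rot: [-0.194, 0.413, 0.885, 0.094]
ft_force: [0.1, 0.1, -0.4]
finger_gap: 0.69
grasp_force: 0.0
```

Call:
servo_tool([
  {"grip":1,"offset":[0,0,0],"delta_rot":[0,0,0]},
  {"grip":1,"offset":[0,0,0],"delta_rot":[0,0,0]},
  {"grip":1,"offset":[0,0,0],"delta_rot":[0,0,0]},
])

```text
clock: 6.25
ee_pos: [0.4266, 0.26, 0.017]
tcp_rot: [-0.194, 0.414, 0.884, 0.094]
ft_force: [0.5, -0.6, 7.6]
finger_gap: 0.528
grasp_force: 82.6
```

```bash
cat > place.py <<'E'
from plan import *
import sys
from tray import fx,fy
F=np.array([.5667,.091])
def at(gp,T,b=.019): return gp+b*T.as_matrix()[:,2]
def place(bay,hd,hand0,pitch_end=25,g=.072,up=.20,mid=None,zlow=.026,dx=0.):
    "bay -1/0/1; waypoints from current"
    p,r=cur();B=F+bay*.096*fy+dx*fx
    T1=tool(hd,pitch_end);w=[(p+[0,0,up-p[2]],r)]
    for (x,y,h,q) in hand0: w.append((at(np.array([x,y,up+.02]),tool(h,q)),tool(h,q)))
    w+= [(at(np.r_[B,up+.02],T1),T1),(at(np.r_[B,zlow+g+.004],T1),T1)]
    plan(w)
E
python3 - <<'E'
from place import *
print(arm.read_state()["finger_gap"],arm.read_state()["grasp_force"],cur()[0])
place(1,12,[(.43,.24,-25,100),(.47,.22,0,65)])
E
```

```text
0.5275908959821312 82.60370135307312 [0.42663241 0.26004031 0.01701429]
wp0.1 rows2 off [0.32, 0.0, -0.69] rot [0.0, 0.0, 0.0] -> [0.426, 0.26, 0.108]
wp0.2 rows2 off [0.32, 0.01, -0.69] rot [0.0, 0.0, 0.0] -> [0.427, 0.26, 0.2]
wp1.1 rows4 off [-0.1, -0.1, -0.06] rot [0.044, -0.081, -0.134] -> [0.426, 0.242, 0.201]
wp2.1 rows3 off [-0.23, 0.01, -0.05] rot [-0.009, -0.096, -0.07] -> [0.453, 0.231, 0.202]
wp2.2 rows3 off [-0.23, -0.04, 0.02] rot [-0.009, -0.095, -0.07] -> [0.479, 0.22, 0.203]
wp3.1 rows3 off [-0.39, -0.12, 0.14] rot [-0.024, -0.111, -0.024] -> [0.528, 0.206, 0.208]
wp3.2 rows3 off [-0.31, -0.17, 0.25] rot [-0.024, -0.111, -0.024] -> [0.577, 0.191, 0.212]
wp4.1 rows3 off [0.9, 0.0, 0.42] rot [0.0, 0.0, 0.0] -> [0.578, 0.19, 0.093]
```

Call:
servo_tool([
  {"grip":1,"offset":[0.16,0,-0.35],"delta_rot":[0,0,0]},
  {"grip":1,"offset":[0.32,0,-0.69],"delta_rot":[0,0,0]},
  {"grip":1,"offset":[0.48,0,-1],"delta_rot":[0,0,0]},
  {"grip":1,"offset":[0.48,0,-1],"delta_rot":[0,0,0]},
])

```text
clock: 6.65
ee_pos: [0.4273, 0.2614, 0.1539]
tcp_rot: [-0.191, 0.414, 0.885, 0.096]
ft_force: [2.7, 1.4, -2.0]
finger_gap: 0.525
grasp_force: 84.0
```

Call:
servo_tool([
  {"grip":1,"offset":[0.12,0,-0.3],"delta_rot":[0,0,0]},
  {"grip":1,"offset":[0.16,0,-0.38],"delta_rot":[0,0,0]},
])

```text
clock: 6.85
ee_pos: [0.4257, 0.2592, 0.1996]
tcp_rot: [-0.194, 0.414, 0.884, 0.093]
ft_force: [0.9, -0.0, -2.5]
finger_gap: 0.522
grasp_force: 84.2
```

Call:
servo_tool([
  {"grip":1,"offset":[-0.1,-0.1,-0.06],"delta_rot":[0.044,-0.081,-0.134]},
  {"grip":1,"offset":[-0.1,-0.1,-0.06],"delta_rot":[0.044,-0.081,-0.134]},
  {"grip":1,"offset":[-0.1,-0.1,-0.06],"delta_rot":[0.044,-0.081,-0.134]},
  {"grip":1,"offset":[-0.1,-0.1,-0.06],"delta_rot":[0.044,-0.081,-0.134]},
])

```text
clock: 7.25
ee_pos: [0.4236, 0.2416, 0.1978]
tcp_rot: [-0.086, 0.213, 0.973, 0.017]
ft_force: [0.1, -0.2, -3.2]
finger_gap: 0.527
grasp_force: 83.8
```

Call:
servo_tool([
  {"grip":1,"offset":[-0.23,0.01,-0.05],"delta_rot":[-0.009,-0.096,-0.07]},
  {"grip":1,"offset":[-0.23,0.01,-0.05],"delta_rot":[-0.009,-0.096,-0.07]},
  {"grip":1,"offset":[-0.23,0.01,-0.05],"delta_rot":[-0.009,-0.096,-0.07]},
  {"grip":1,"offset":[-0.23,0.01,-0.05],"delta_rot":[-0.009,-0.096,-0.07]},
])

```text
clock: 7.65
ee_pos: [0.4469, 0.23, 0.198]
tcp_rot: [0.064, 0.108, 0.992, 0.008]
ft_force: [-0.4, -0.1, -4.4]
finger_gap: 0.524
grasp_force: 83.9
```

Run:
```python
from place import *
s=arm.read_state();print(s["finger_gap"],s["grasp_force"],cur()[0],s["tcp_rot"])
place(1,12,[(.47,.22,0,65)],dx=-.011)
```

```text
0.5242972561253516 83.88297915458679 [0.44693135 0.23004147 0.19804001] [0.06377756 0.10802276 0.99206926 0.00787932]
wp0.1 rows1 off [-0.0, 0.0, -0.02] rot [0.0, 0.0, 0.0] -> [0.447, 0.23, 0.2]
wp1.1 rows3 off [-0.27, -0.03, 0.01] rot [-0.01, -0.098, -0.069] -> [0.477, 0.22, 0.203]
wp2.1 rows3 off [-0.35, -0.12, 0.12] rot [-0.024, -0.111, -0.024] -> [0.522, 0.205, 0.208]
wp2.2 rows3 off [-0.28, -0.17, 0.23] rot [-0.024, -0.11, -0.024] -> [0.567, 0.189, 0.212]
wp3.1 rows3 off [0.89, 0.0, 0.41] rot [0.0, -0.0, 0.0] -> [0.566, 0.189, 0.094]
```

Call:
servo_tool([
  {"grip":1,"offset":[-0.27,-0.03,-0.01],"delta_rot":[-0.01,-0.098,-0.069]},
  {"grip":1,"offset":[-0.27,-0.03,-0.01],"delta_rot":[-0.01,-0.098,-0.069]},
  {"grip":1,"offset":[-0.27,-0.03,-0.01],"delta_rot":[-0.01,-0.098,-0.069]},
])

```text
clock: 7.95
ee_pos: [0.4792, 0.219, 0.203]
tcp_rot: [0.218, -0.0, 0.976, -0.0]
ft_force: [-1.1, -0.7, -3.3]
finger_gap: 0.521
grasp_force: 83.9
```

Call:
servo_tool([
  {"grip":1,"offset":[-0.35,-0.12,0.12],"delta_rot":[-0.024,-0.111,-0.024]},
  {"grip":1,"offset":[-0.35,-0.12,0.12],"delta_rot":[-0.024,-0.111,-0.024]},
  {"grip":1,"offset":[-0.35,-0.12,0.12],"delta_rot":[-0.024,-0.111,-0.024]},
])

```text
clock: 8.25
ee_pos: [0.5238, 0.2041, 0.2079]
tcp_rot: [0.384, -0.044, 0.922, 0.028]
ft_force: [0.0, -1.0, -4.8]
finger_gap: 0.526
grasp_force: 84.1
```

Call:
servo_tool([
  {"grip":1,"offset":[-0.28,-0.17,0.23],"delta_rot":[-0.024,-0.11,-0.024]},
  {"grip":1,"offset":[-0.28,-0.17,0.23],"delta_rot":[-0.024,-0.11,-0.024]},
  {"grip":1,"offset":[-0.28,-0.17,0.23],"delta_rot":[-0.024,-0.11,-0.024]},
  {"grip":1,"offset":[-0.28,-0.17,0.23],"delta_rot":[-0.024,-0.11,-0.024]},
  {"grip":1,"offset":[-0.28,-0.17,0.23],"delta_rot":[-0.024,-0.11,-0.024]},
])

```text
clock: 8.75
ee_pos: [0.6218, 0.2132, 0.2562]
tcp_rot: [0.508, -0.087, 0.855, 0.049]
ft_force: [-0.6, 0.5, -4.5]
finger_gap: 0.524
grasp_force: 84.1
```

Run:
```python
from place import *
s=arm.read_state();print(s["finger_gap"],s["grasp_force"],cur()[0])
place(1,12,[],dx=-.011)
p,d,W=look("side");cv2.imwrite("pics/s3.png",cv2.resize(p[90:240,170:370,::-1],(800,600)))
```

```text
0.5238324641896142 84.08793926239014 [0.62177079 0.21322125 0.2562025 ]
wp0.1 rows2 off [0.41, 0.0, 0.22] rot [0.0, 0.0, 0.0] -> [0.621, 0.213, 0.2]
wp1.1 rows2 off [0.15, -0.1, -0.48] rot [-0.003, -0.02, -0.0] -> [0.566, 0.189, 0.212]
wp2.1 rows3 off [0.89, 0.0, 0.42] rot [-0.0, 0.0, -0.0] -> [0.566, 0.19, 0.094]
```

View pics/s3.png

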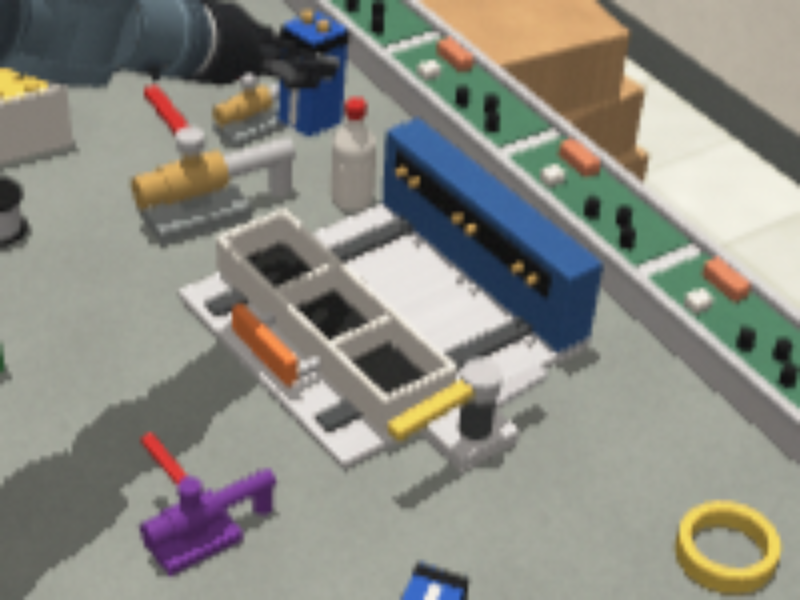

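Run:
```python
from plan import *
s=arm.read_state();print(np.round(s["joint_pos"],3),np.round(s["qvel"],3),cur()[0],cur()[1].as_matrix()[:,2], s["clock"])
```

```text
[ 0.26  -0.007 -1.019 -0.513 -0.054  0.025] [ 0.008 -0.02  -0.012  0.012 -0.002 -0.002] [0.6212664  0.21333609 0.25600723] [ 0.8609536   0.17311864 -0.47831876] 8.8
```

```bash
cat >> place.py <<'E'
def gp_tcp(B,xb,zb,tau,hd,p0=25,off=.011,g=.074):
    t=np.radians(tau);h=np.radians(hd);f=np.array([np.cos(h),np.sin(h),0]);u=np.array([0,0,1.])
    f1=np.cos(t)*f-np.sin(t)*u;ax=np.sin(t)*f+np.cos(t)*u;T=tool(hd,p0+tau)
    gp=np.r_[B,.026]+xb*f+zb*u-(.023+off)*f1+g*ax
    return at(gp,T),T
E
python3 - <<'E'
from place import *
B=F+.096*fy
W=[gp_tcp(B,.013,.075,20,12),gp_tcp(B,.013,.004,20,12),gp_tcp(B,.018,.002,10,12),gp_tcp(B,.021,.001,3,12)]
plan(W)
print("if commanded was target:");plan(W[:1],np.array([.567,.189,.212]),tool(12,25)*R.from_euler('z',180,degrees=True) if abs(cur()[1].as_matrix()[1,1]-tool(12,25).as_matrix()[1,1])>1 else tool(12,25))
E
```

```text
wp0.1 rows2 off [0.82, -0.11, 0.02] rot [-0.003, 0.091, -0.001] -> [0.58, 0.191, 0.169]
wp1.1 rows2 off [0.42, -0.0, 0.42] rot [-0.0, 0.0, 0.0] -> [0.58, 0.191, 0.097]
wp2.1 rows2 off [0.05, -0.0, -0.03] rot [-0.0, -0.055, 0.0] -> [0.573, 0.19, 0.096]
wp3.1 rows1 off [0.04, -0.0, -0.03] rot [0.0, -0.039, 0.0] -> [0.568, 0.188, 0.094]
if commanded was target:
wp0.1 rows3 off [0.28, -0.01, 0.25] rot [0.0, 0.111, -0.0] -> [0.58, 0.191, 0.169]
```

Call:
servo_tool([
  {"grip":1,"offset":[0,0,0],"delta_rot":[0,0.09,0]},
  {"grip":1,"offset":[0,0,0],"delta_rot":[0,0.09,0]},
  {"grip":1,"offset":[0,0,0],"delta_rot":[0,0.09,0]},
])

```text
clock: 9.1
ee_pos: [0.62, 0.2135, 0.2578]
tcp_rot: [0.382, -0.094, 0.919, 0.037]
ft_force: [2.5, -0.3, -2.9]
finger_gap: 0.526
grasp_force: 84.2
```

Run:
```python
from place import *
B=F+.096*fy
s=arm.read_state();print(np.round(s["joint_pos"],3),s["finger_gap"],cur()[0],cur()[1].as_matrix()[:,2])
W=[gp_tcp(B,.013,.075,20,12),gp_tcp(B,.013,.004,20,12),gp_tcp(B,.018,.002,10,12),gp_tcp(B,.021,.001,3,12)]
plan(W)
```

```text
[ 0.254 -0.018 -0.693  0.109 -0.041  0.034] 0.5264972158805133 [0.6199557  0.21353922 0.25776567] [ 0.69486774  0.13869958 -0.70563535]
wp0.1 rows2 off [0.78, -0.11, 0.27] rot [-0.003, 0.001, -0.001] -> [0.58, 0.192, 0.169]
wp1.1 rows2 off [0.42, -0.0, 0.41] rot [0.0, -0.0, 0.0] -> [0.58, 0.191, 0.098]
wp2.1 rows2 off [0.05, -0.0, -0.03] rot [0.0, -0.056, 0.0] -> [0.573, 0.19, 0.097]
wp3.1 rows1 off [0.04, -0.0, -0.02] rot [0.0, -0.039, 0.0] -> [0.568, 0.189, 0.094]
```

Call:
servo_tool([
  {"grip":1,"offset":[0.78,-0.11,0.27],"delta_rot":[0,0,0]},
  {"grip":1,"offset":[0.78,-0.11,0.27],"delta_rot":[0,0,0]},
  {"grip":1,"offset":[0.78,-0.11,0.27],"delta_rot":[0,0,0]},
  {"grip":1,"offset":[0.78,-0.11,0.27],"delta_rot":[0,0,0]},
])

```text
clock: 9.5
ee_pos: [0.5766, 0.1906, 0.1621]
tcp_rot: [0.379, -0.094, 0.92, 0.036]
ft_force: [0.7, 0.5, -1.5]
finger_gap: 0.526
grasp_force: 84.1
```

Run:
```python
from place import *
B=F+.096*fy
s=arm.read_state();print(np.round(s["joint_pos"],3),s["finger_gap"])
plan([gp_tcp(B,.013,.004,20,12),gp_tcp(B,.018,.002,10,12),gp_tcp(B,.021,.001,3,12)])
p,d,W=look("side");cv2.imwrite("pics/s4.png",cv2.resize(p[90:240,170:370,::-1],(800,600)))
```

```text
[ 0.225  0.026 -0.948 -0.183 -0.02   0.014] 0.5264279958611261
wp0.1 rows2 off [0.36, -0.0, 0.4] rot [-0.003, -0.002, -0.001] -> [0.58, 0.191, 0.098]
wp1.1 rows2 off [0.05, -0.0, -0.03] rot [0.0, -0.055, 0.0] -> [0.573, 0.19, 0.096]
wp2.1 rows1 off [0.04, -0.0, -0.02] rot [0.0, -0.039, 0.0] -> [0.568, 0.189, 0.093]
```

View pics/s4.png

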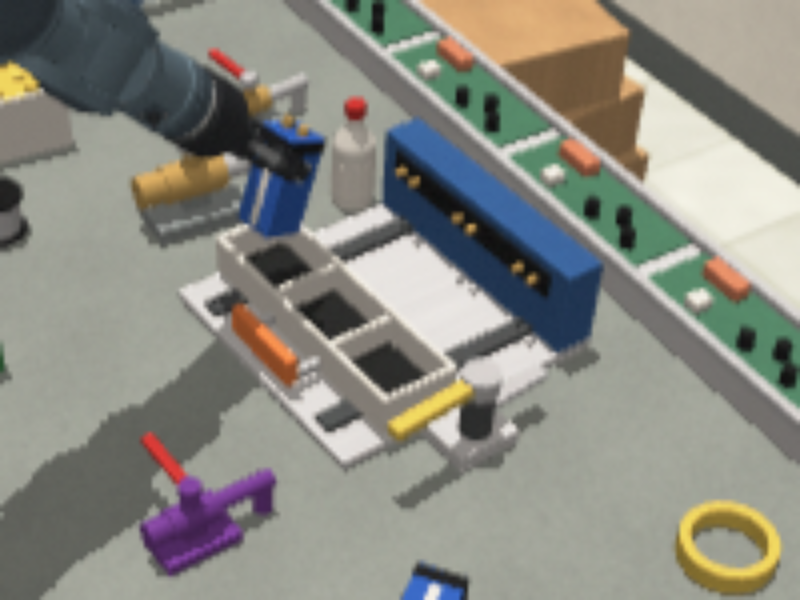

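The capacitor hangs tilted just above the left bay, base at about (265,235) and bay at (280,265), and clear of the flux bottle. I'll lower it in.

Call:
servo_tool([
  {"grip":1,"offset":[0.2,0,0.2],"delta_rot":[0,0,0]},
  {"grip":1,"offset":[0.36,0,0.4],"delta_rot":[0,0,0]},
  {"grip":1,"offset":[0.36,0,0.4],"delta_rot":[0,0,0]},
  {"grip":1,"offset":[0.36,0,0.4],"delta_rot":[0,0,0]},
])

```text
clock: 9.95
ee_pos: [0.5898, 0.1934, 0.1072]
tcp_rot: [0.386, -0.094, 0.917, 0.037]
ft_force: [0.0, -0.6, -2.6]
finger_gap: 0.527
grasp_force: 84.1
```

Call:
servo_tool([
  {"grip":1,"offset":[0.05,0,-0.03],"delta_rot":[0,-0.055,0]},
  {"grip":1,"offset":[0.05,0,-0.03],"delta_rot":[0,-0.055,0]},
  {"grip":1,"offset":[0.05,0,-0.03],"delta_rot":[0,-0.055,0]},
])

```text
clock: 10.25
ee_pos: [0.6291, 0.2126, 0.1289]
tcp_rot: [0.441, -0.089, 0.892, 0.039]
ft_force: [-0.1, -0.1, -2.5]
finger_gap: 0.529
grasp_force: 84.3
```

Call:
servo_tool([
  {"grip":1,"offset":[0.04,0,-0.02],"delta_rot":[0,-0.039,0]},
  {"grip":1,"offset":[0.04,0,-0.02],"delta_rot":[0,-0.039,0]},
  {"grip":1,"offset":[0.04,0,-0.02],"delta_rot":[0,-0.039,0]},
])

```text
clock: 10.55
ee_pos: [0.6546, 0.2256, 0.137]
tcp_rot: [0.478, -0.086, 0.873, 0.039]
ft_force: [-0.3, 0.5, -3.7]
finger_gap: 0.525
grasp_force: 85.4
```

Run:
```python
from place import *
s=arm.read_state();print(np.round(s["joint_pos"],3),s["finger_gap"],cur()[0],np.degrees(np.arcsin(-cur()[1].as_matrix()[2,2])))
p,d,W=look("side");cv2.imwrite("pics/s5.png",cv2.resize(p[90:240,170:370,::-1],(800,600)))
```

```text
[ 0.277  0.308 -1.017 -0.752 -0.082  0.037] 0.5249832429248686 [0.65459756 0.22563795 0.13699419] 32.7029109512245
```

View pics/s5.png

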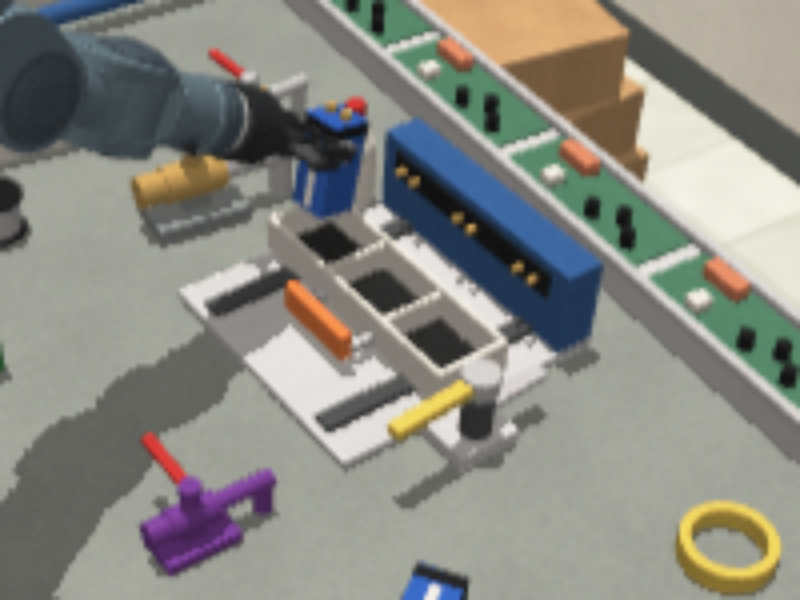

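The tray was shoved partly home (bar now at (318,320)) because the elbow reached its limit and the tool slid forward. I'll fit the arm's planar kinematics so that later poses can be checked for reach.

```bash
cat > kin.py <<'E'
import numpy as np
from scipy.optimize import least_squares
S=[(.377,.081,1.274,.574,.230),(-.007,-1.019,-.513,.6568,.256),(-.018,-.693,.109,.6557,.2578),(.026,-.948,-.183,.6073,.1621),(.308,-1.017,-.752,.6924,.137)]
def fk(q2,q3,q4,P):
    L1,L2,Lt,h,a,e1,e2=P;A=q2+e1;B=q2-q3+e2;C=q2-q3+q4
    return a+L1*np.sin(A)+L2*np.cos(B)+Lt*np.cos(C),h+L1*np.cos(A)-L2*np.sin(B)-Lt*np.sin(C)
def res(P): return [v for s in S for v in (np.array(fk(*s[:3],P))-s[3:])]+list(.003*(np.array(P)-X0))
X0=np.array([.388,.451,.479,.48,0,0,0]);P=least_squares(res,X0).x
def ik(r,z,pitch):
    "pitch rad below horizontal -> q2,q3,q4 or None (limits with margin)"
    f=lambda x:np.array(fk(x[0],x[1],pitch-x[0]+x[1],P))-[r,z]
    s=least_squares(f,[.1,-.6],bounds=([-.84,-1.02],[1.66,1.22]));q=[s.x[0],s.x[1],pitch-s.x[0]+s.x[1]]
    return np.round(q,3),round(float(np.linalg.norm(s.fun)),4)
if __name__=="__main__":
    print(np.round(P,3),np.round(np.array(res(P)[:10])*1000,1))
    for y,n in ((.187,'L'),(.091,'M'),(-.005,'R')):
        for pt in (45,50,55,60,65):
            g=np.array([np.hypot(.566,y)-.0,.1])
            o=[]
            for up in (0,.06,.1): 
                q,e=ik(g[0]+.019*np.cos(np.radians(pt)),g[1]+up-.019*np.sin(np.radians(pt)),np.radians(pt));o.append((up,q.tolist(),e))
            print(n,pt,o)
E
python3 kin.py
python3 - <<'E'
from plan import *
print(cur()[0]);
E
```

```text
[ 0.49   0.386  0.443  0.262  0.006  0.008 -0.186] [ 0.   0.1  0.6 -0.1  0.1 -0.4 -0.7  0.6  0.  -0.2]
L 45 [(0, [0.215, -1.02, -0.45], 0.0119), (0.06, [0.065, -0.973, -0.253], 0.0), (0.1, [-0.013, -0.91, -0.111], 0.0)]
L 50 [(0, [0.192, -0.958, -0.277], 0.0), (0.06, [0.068, -0.876, -0.071], 0.0), (0.1, [0.002, -0.812, 0.059], 0.0)]
L 55 [(0, [0.192, -0.862, -0.094], 0.0), (0.06, [0.086, -0.778, 0.096], 0.0), (0.1, [0.031, -0.712, 0.218], 0.0)]
L 60 [(0, [0.208, -0.763, 0.076], 0.0), (0.06, [0.117, -0.677, 0.253], 0.0), (0.1, [0.07, -0.61, 0.368], 0.0)]
L 65 [(0, [0.237, -0.662, 0.235], 0.0), (0.06, [0.158, -0.574, 0.402], 0.0), (0.1, [0.117, -0.506, 0.512], 0.0)]
M 45 [(0, [0.182, -1.02, -0.417], 0.0323), (0.06, [0.021, -1.02, -0.256], 0.0004), (0.1, [-0.061, -0.955, -0.109], 0.0)]
M 50 [(0, [0.154, -1.011, -0.293], 0.0), (0.06, [0.023, -0.925, -0.076], 0.0), (0.1, [-0.045, -0.858, 0.06], 0.0)]
M 55 [(0, [0.153, -0.915, -0.108], 0.0), (0.06, [0.042, -0.827, 0.091], 0.0), (0.1, [-0.015, -0.759, 0.217], 0.0)]
M 60 [(0, [0.169, -0.817, 0.062], 0.0), (0.06, [0.073, -0.728, 0.246], 0.0), (0.1, [0.024, -0.659, 0.364], 0.0)]
M 65 [(0, [0.197, -0.717, 0.22], 0.0), (0.06, [0.115, -0.627, 0.393], 0.0), (0.1, [0.072, -0.557, 0.505], 0.0)]
R 45 [(0, [0.171, -1.02, -0.405], 0.0388), (0.06, [0.008, -1.02, -0.243], 0.0062), (0.1, [-0.077, -0.969, -0.107], 0.0)]
R 50 [(0, [0.143, -1.02, -0.29], 0.0028), (0.06, [0.009, -0.94, -0.076], 0.0), (0.1, [-0.06, -0.872, 0.061], 0.0)]
R 55 [(0, [0.14, -0.931, -0.112], 0.0), (0.06, [0.028, -0.842, 0.09], 0.0), (0.1, [-0.03, -0.773, 0.217], 0.0)]
R 60 [(0, [0.156, -0.834, 0.058], 0.0), (0.06, [0.059, -0.743, 0.245], 0.0), (0.1, [0.01, -0.674, 0.364], 0.0)]
R 65 [(0, [0.185, -0.734, 0.216], 0.0), (0.06, [0.101, -0.643, 0.391], 0.0), (0.1, [0.058, -0.573, 0.504], 0.0)]
[0.65438333 0.22568097 0.13717471]
```

Run:
```python
from place import *
W=[(np.array([.63,.215,.26]),tool(14,40))]
for x,y,h,q in ((.50,.225,0,65),(.43,.245,-25,100),(.432,.254,-50.5,115)): W.append((at(np.array([x,y,.22]),tool(h,q)),tool(h,q)))
T=tool(-50.5,115);W.append((at(np.array([.432,.254,.037]),T),T))
plan(W)
```

```text
wp0.1 rows3 off [-0.74, -0.06, -0.73] rot [-0.017, 0.04, -0.007] -> [0.63, 0.215, 0.259]
wp1.1 rows4 off [0.98, 0.32, -0.44] rot [0.048, 0.139, 0.062] -> [0.508, 0.225, 0.203]
wp2.1 rows3 off [0.31, 0.09, -0.14] rot [0.009, 0.095, 0.07] -> [0.468, 0.235, 0.203]
wp2.2 rows3 off [0.35, 0.02, -0.03] rot [0.009, 0.096, 0.07] -> [0.427, 0.247, 0.201]
wp3.1 rows4 off [0.05, 0.1, -0.01] rot [-0.042, 0.082, 0.136] -> [0.427, 0.26, 0.203]
wp4.1 rows2 off [-0.32, 0.0, 0.69] rot [-0.0, -0.0, -0.0] -> [0.427, 0.26, 0.112]
wp4.2 rows2 off [-0.33, 0.0, 0.69] rot [-0.0, -0.0, -0.0] -> [0.427, 0.259, 0.02]
```

Call:
servo_tool([
  {"grip":1,"offset":[-0.74,-0.06,-0.73],"delta_rot":[-0.017,0.04,-0.007]},
  {"grip":1,"offset":[-0.74,-0.06,-0.73],"delta_rot":[-0.017,0.04,-0.007]},
  {"grip":1,"offset":[-0.74,-0.06,-0.73],"delta_rot":[-0.017,0.04,-0.007]},
  {"grip":1,"offset":[-0.74,-0.06,-0.73],"delta_rot":[-0.017,0.04,-0.007]},
])

```text
clock: 11.0
ee_pos: [0.6318, 0.2155, 0.2682]
tcp_rot: [0.425, -0.11, 0.897, 0.052]
ft_force: [1.4, -0.2, -2.0]
finger_gap: 0.524
grasp_force: 85.6
```

Call:
servo_tool([
  {"grip":1,"offset":[0.98,0.32,-0.44],"delta_rot":[0.048,0.139,0.062]},
  {"grip":1,"offset":[0.98,0.32,-0.44],"delta_rot":[0.048,0.139,0.062]},
  {"grip":1,"offset":[0.98,0.32,-0.44],"delta_rot":[0.048,0.139,0.062]},
  {"grip":1,"offset":[0.98,0.32,-0.44],"delta_rot":[0.048,0.139,0.062]},
])

```text
clock: 11.4
ee_pos: [0.5035, 0.2251, 0.2022]
tcp_rot: [0.212, -0.001, 0.977, -0.001]
ft_force: [2.0, 0.8, -3.6]
finger_gap: 0.524
grasp_force: 85.5
```

Call:
servo_tool([
  {"grip":1,"offset":[0.31,0.09,-0.14],"delta_rot":[0.009,0.095,0.07]},
  {"grip":1,"offset":[0.31,0.09,-0.14],"delta_rot":[0.009,0.095,0.07]},
  {"grip":1,"offset":[0.31,0.09,-0.14],"delta_rot":[0.009,0.095,0.07]},
])

```text
clock: 11.7
ee_pos: [0.4679, 0.2363, 0.2045]
tcp_rot: [0.067, 0.111, 0.992, 0.011]
ft_force: [0.7, -0.2, -3.1]
finger_gap: 0.526
grasp_force: 85.4
```

Call:
servo_tool([
  {"grip":1,"offset":[0.35,0.02,-0.03],"delta_rot":[0.009,0.096,0.07]},
  {"grip":1,"offset":[0.35,0.02,-0.03],"delta_rot":[0.009,0.096,0.07]},
  {"grip":1,"offset":[0.35,0.02,-0.03],"delta_rot":[0.009,0.096,0.07]},
])

```text
clock: 12.0
ee_pos: [0.4274, 0.2472, 0.2016]
tcp_rot: [-0.085, 0.217, 0.972, 0.02]
ft_force: [1.4, -0.3, -2.8]
finger_gap: 0.531
grasp_force: 85.4
```

Call:
servo_tool([
  {"grip":1,"offset":[0.05,0.1,-0.01],"delta_rot":[-0.042,0.082,0.136]},
  {"grip":1,"offset":[0.05,0.1,-0.01],"delta_rot":[-0.042,0.082,0.136]},
  {"grip":1,"offset":[0.05,0.1,-0.01],"delta_rot":[-0.042,0.082,0.136]},
  {"grip":1,"offset":[0.05,0.1,-0.01],"delta_rot":[-0.042,0.082,0.136]},
  {"grip":1,"offset":[0.05,0.1,-0.01],"delta_rot":[-0.042,0.082,0.136]},
])

```text
clock: 12.5
ee_pos: [0.4276, 0.259, 0.2029]
tcp_rot: [-0.195, 0.418, 0.882, 0.092]
ft_force: [-0.9, -0.2, -3.6]
finger_gap: 0.53
grasp_force: 85.4
```

```bash
python3 - <<'E'
from place import *
T=tool(-50.5,115);s=arm.read_state();print(s["finger_gap"],cur()[0],np.round(s["joint_pos"],3))
plan([(at(np.array([.432,.254,.037]),T),T)])
p,d,W=look("side");cv2.imwrite("pics/s6.png",cv2.resize(p[60:260,120:376,::-1],(768,600)))
E
python3 tray.py
```

```text
0.5299167692450065 [0.42755546 0.25899836 0.2029457 ] [ 0.181  0.379 -0.075  1.338  0.377  1.024]
wp0.1 rows2 off [-0.32, 0.0, 0.69] rot [0.0, 0.0, -0.001] -> [0.428, 0.259, 0.112]
wp0.2 rows2 off [-0.31, 0.0, 0.7] rot [0.0, 0.001, -0.0] -> [0.427, 0.26, 0.02]
top rim [[0.59, 0.678], [-0.129, 0.139]] ctr [0.6326 0.0457] | bar ctr [0.6288 0.0975]
side rim [[0.593, 0.72], [-0.129, 0.224]] ctr [0.652 0.09 ] | bar ctr [0.6323 0.0921]
```

View pics/s6.png

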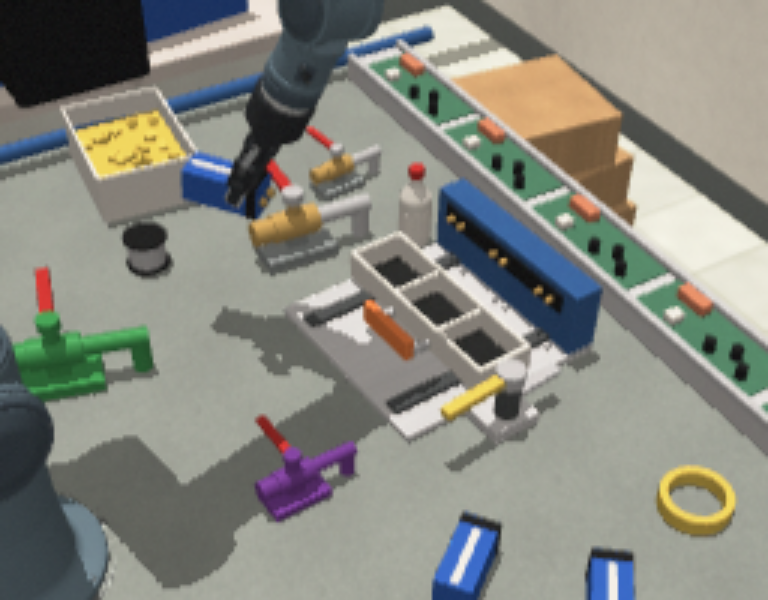

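The picture shows the capacitor held level above its old spot at (230,180). The flux bottle is upright, and the tray has slid about 64 mm and is empty. I'll set the capacitor down, pull the tray back out by its bar, then regrasp with more lean.

Call:
servo_tool([
  {"grip":1,"offset":[-0.2,0,0.4],"delta_rot":[0,0,0]},
  {"grip":1,"offset":[-0.38,0,0.8],"delta_rot":[0,0,0]},
  {"grip":1,"offset":[-0.46,0,1],"delta_rot":[0,0,0]},
  {"grip":1,"offset":[-0.46,0,1],"delta_rot":[0,0,0]},
])

```text
clock: 13.05
ee_pos: [0.4221, 0.2602, 0.0668]
tcp_rot: [-0.199, 0.417, 0.882, 0.089]
ft_force: [-0.8, -1.0, -2.9]
finger_gap: 0.524
grasp_force: 85.3
```

Call:
servo_tool([
  {"grip":1,"offset":[-0.16,0,0.37],"delta_rot":[0,0,0]},
  {"grip":1,"offset":[-0.16,0,0.37],"delta_rot":[0,0,0]},
  {"grip":1,"offset":[-0.16,0,0.37],"delta_rot":[0,0,0]},
])

```text
clock: 13.35
ee_pos: [0.4254, 0.2619, 0.0233]
tcp_rot: [-0.196, 0.417, 0.883, 0.092]
ft_force: [-0.4, 0.0, -3.1]
finger_gap: 0.528
grasp_force: 85.8
```

Call:
servo_tool([
  {"grip":-1,"offset":[0,0,0],"delta_rot":[0,0,0]},
  {"grip":-1,"offset":[0,0,0],"delta_rot":[0,0,0]},
  {"grip":-1,"offset":[0,0,0],"delta_rot":[0,0,0]},
  {"grip":-1,"offset":[0,0,0],"delta_rot":[0,0,0]},
  {"grip":-1,"offset":[0,0,-0.3],"delta_rot":[0,0,0]},
])

```text
clock: 13.85
ee_pos: [0.4305, 0.2496, 0.0521]
tcp_rot: [-0.199, 0.417, 0.882, 0.089]
ft_force: [1.2, 0.1, 0.4]
finger_gap: 0.998
grasp_force: 0.0
```

Call:
servo_tool([
  {"grip":-1,"offset":[0,0,-0.4],"delta_rot":[0,0,0]},
  {"grip":-1,"offset":[0,0,-0.8],"delta_rot":[0,0,0]},
  {"grip":-1,"offset":[0,0,-1],"delta_rot":[0,0,0]},
  {"grip":-1,"offset":[0,0,-1],"delta_rot":[0,0,0]},
])

```text
clock: 14.25
ee_pos: [0.4706, 0.21, 0.1666]
tcp_rot: [-0.193, 0.418, 0.883, 0.094]
ft_force: [0.1, 0.4, -0.2]
finger_gap: 1.0
grasp_force: 0.0
```

```bash
python3 capm.py wrist
python3 - <<'E'
from place import *
from tray import *
s=arm.read_state();print(s["finger_gap"],cur()[0])
# grip bar: closing axis along fixture x -> heading = 3.7-90
Fn=np.array([.6305,.095]);b=Fn-.08*fx
T=tool(3.7-90,90)
plan([(np.r_[b,.2],T),(np.r_[b,.037],T)])
E
```

```text
[0.47061262 0.21003085 0.16662064]
wrist base [0.3841 0.3135] heading -51.0 q [411.7 279.7  88.8  45.3 129. ] ref True z 0.046 len 0.088
0.9977202925957734 [0.46893263 0.21034741 0.16451739]
wp0.1 rows3 off [-0.49, -0.05, -0.39] rot [-0.021, -0.067, 0.097] -> [0.511, 0.15, 0.182]
wp0.2 rows3 off [-0.54, 0.12, -0.28] rot [-0.021, -0.067, 0.098] -> [0.551, 0.09, 0.201]
wp1.1 rows2 off [-0.0, 0.0, 0.68] rot [-0.0, 0.0, 0.0] -> [0.55, 0.09, 0.119]
wp1.2 rows2 off [-0.0, 0.0, 0.68] rot [-0.0, 0.0, 0.0] -> [0.55, 0.09, 0.037]
```

Call:
servo_tool([
  {"grip":0.34,"offset":[-0.49,-0.05,-0.39],"delta_rot":[-0.021,-0.067,0.097]},
  {"grip":0.34,"offset":[-0.49,-0.05,-0.39],"delta_rot":[-0.021,-0.067,0.097]},
  {"grip":0.34,"offset":[-0.49,-0.05,-0.39],"delta_rot":[-0.021,-0.067,0.097]},
])

```text
clock: 14.6
ee_pos: [0.5102, 0.1489, 0.1804]
tcp_rot: [-0.099, 0.562, 0.82, 0.045]
ft_force: [-1.6, 0.8, 0.5]
finger_gap: 0.511
grasp_force: 0.0
```

Call:
servo_tool([
  {"grip":0.34,"offset":[-0.54,0.12,-0.28],"delta_rot":[-0.021,-0.067,0.098]},
  {"grip":0.34,"offset":[-0.54,0.12,-0.28],"delta_rot":[-0.021,-0.067,0.098]},
  {"grip":0.34,"offset":[-0.54,0.12,-0.28],"delta_rot":[-0.021,-0.067,0.098]},
  {"grip":0.34,"offset":[-0.54,0.12,-0.28],"delta_rot":[-0.021,-0.067,0.098]},
])

```text
clock: 15.0
ee_pos: [0.5475, 0.0916, 0.1976]
tcp_rot: [-0.002, 0.683, 0.731, -0.003]
ft_force: [-0.3, -0.3, -0.1]
finger_gap: 0.329
grasp_force: 0.0
```

Run:
```python
from place import *
from tray import *
s=arm.read_state();print(s["finger_gap"],cur()[0])
p,d,W=look("wrist");cv2.imwrite("pics/w7.png",p[:,:,::-1])
X,_=box(W,(d>0)&col(p,8,19,150),.045,.07,(.4,.68),(0,.2));print(len(X),quad(X[:,:2]))
b=quad(X[:,:2])[:2]/1000
T=tool(3.7-90,90);plan([(np.r_[b,.035],T)])
```

```text
0.3290177885734034 [0.54750651 0.09158386 0.19757288]
1341 [552.2  89.9  99.   12.1  93.9]
wp0.1 rows2 off [-0.01, 0.03, 0.68] rot [-0.001, 0.0, 0.001] -> [0.55, 0.09, 0.116]
wp0.2 rows2 off [-0.0, 0.02, 0.67] rot [-0.002, 0.0, 0.0] -> [0.552, 0.09, 0.035]
```

View pics/w7.png

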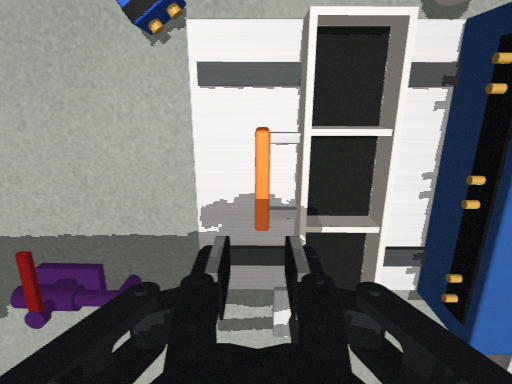

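The wrist view shows the orange bar from (262,130) to (262,230), lined up between the part-open fingers, with room before the tray wall at x=305.

Call:
servo_tool([
  {"grip":0.34,"offset":[-0.01,0.04,0.4],"delta_rot":[0,0,0]},
  {"grip":0.34,"offset":[-0.01,0.04,0.8],"delta_rot":[0,0,0]},
  {"grip":0.34,"offset":[-0.01,0.04,1],"delta_rot":[0,0,0]},
  {"grip":0.34,"offset":[-0.01,0.04,1],"delta_rot":[0,0,0]},
])

```text
clock: 15.45
ee_pos: [0.548, 0.0893, 0.0735]
tcp_rot: [-0.006, 0.683, 0.73, -0.006]
ft_force: [0.3, -0.2, -0.2]
finger_gap: 0.331
grasp_force: 0.0
```

Call:
servo_tool([
  {"grip":0.34,"offset":[0,0,0.35],"delta_rot":[0,0,0]},
  {"grip":0.34,"offset":[0,0,0.35],"delta_rot":[0,0,0]},
  {"grip":1,"offset":[0,0,0.35],"delta_rot":[0,0,0]},
  {"grip":1,"offset":[0,0,0.35],"delta_rot":[0,0,0]},
  {"grip":1,"offset":[0,0,0.35],"delta_rot":[0,0,0]},
], newtons=40)

```text
clock: 15.95
ee_pos: [0.5527, 0.0894, 0.0376]
tcp_rot: [-0.002, 0.683, 0.73, -0.002]
ft_force: [-2.8, 0.2, -4.4]
finger_gap: 0.151
grasp_force: 43.8
```

Call:
servo_tool([
  {"grip":1,"offset":[0,-0.15,0],"delta_rot":[0,0,0]},
  {"grip":1,"offset":[0,-0.3,0],"delta_rot":[0,0,0]},
  {"grip":1,"offset":[0,-0.42,0],"delta_rot":[0,0,0]},
  {"grip":1,"offset":[0,-0.5,0],"delta_rot":[0,0,0]},
  {"grip":1,"offset":[0,-0.5,0],"delta_rot":[0,0,0]},
])

```text
clock: 16.45
ee_pos: [0.492, 0.0854, 0.0376]
tcp_rot: [-0.002, 0.683, 0.73, -0.003]
ft_force: [-3.7, -0.1, -4.5]
finger_gap: 0.153
grasp_force: 45.9
```

Call:
servo_tool([
  {"grip":1,"offset":[0,-0.06,0],"delta_rot":[0,0,0]},
  {"grip":1,"offset":[0,-0.06,0],"delta_rot":[0,0,0]},
])

```text
clock: 16.65
ee_pos: [0.4861, 0.0851, 0.0376]
tcp_rot: [-0.001, 0.683, 0.73, -0.002]
ft_force: [-0.0, 1.1, -5.5]
finger_gap: 0.149
grasp_force: 45.7
```

Call:
servo_tool([
  {"grip":0.34,"offset":[0,0,0],"delta_rot":[0,0,0]},
  {"grip":0.34,"offset":[0,0,0],"delta_rot":[0,0,0]},
  {"grip":0.34,"offset":[0,0,0],"delta_rot":[0,0,0]},
  {"grip":0.34,"offset":[0,0,-0.5],"delta_rot":[0,0,0]},
  {"grip":0.34,"offset":[0,0,-1],"delta_rot":[0,0,0]},
])

```text
clock: 17.15
ee_pos: [0.4848, 0.0849, 0.1373]
tcp_rot: [-0.003, 0.683, 0.73, -0.004]
ft_force: [1.4, 0.3, -0.8]
finger_gap: 0.327
grasp_force: 0.0
```

Call:
servo_tool([
  {"grip":-1,"offset":[0,0,-0.5],"delta_rot":[0,0,0]},
  {"grip":-1,"offset":[0,0,-0.6],"delta_rot":[0,0,0]},
])

```text
clock: 17.35
ee_pos: [0.4895, 0.0852, 0.2147]
tcp_rot: [0.002, 0.683, 0.73, 0.001]
ft_force: [1.5, -0.0, 0.2]
finger_gap: 0.657
grasp_force: 0.0
```

```bash
python3 tray.py;python3 capm.py top
python3 - <<'E'
from pick import *
s=arm.read_state();print(s["finger_gap"],cur()[0])
b=(.3841,.3125);hd=-50.8
t,T,zt=grasp(b,hd,g=.075,pitch=145,z=.03)
T0=tool(hd,100)
plan([(t-.12*zt+[0,0,.06],tool(hd,115)),(t-.12*zt+[0,0,.02],T),(t,T)])
E
```

```text
top rim [[0.525, 0.715], [-0.127, 0.23]] ctr [0.6151 0.0914] | bar ctr [0.5653 0.0702]
side rim [[0.529, 0.721], [-0.127, 0.226]] ctr [0.6206 0.0894] | bar ctr [0.5672 0.0854]
[0.49016355 0.0852744  0.21393109]
top base [ 0.5088 -0.4275] heading 51.0 q [ 536.6 -393.    90.4   48.3   51. ] ref True z 0.045 len 0.088
top base [ 0.3925 -0.2982] heading 36.8 q [ 428.7 -271.9   90.4   47.4   36.8] ref True z 0.046 len 0.089
top base [0.4374 0.2501] heading 130.5 q [409.7 282.3  88.1  47.9 130.5] ref True z 0.047 len 0.086
0.9130917706713391 [0.48870862 0.08520763 0.21138208]
wp0.1 rows3 off [0.44, 0.01, 0.26] rot [0.021, 0.067, -0.097] -> [0.486, 0.138, 0.18]
wp0.2 rows3 off [0.35, 0.15, 0.35] rot [0.022, 0.068, -0.097] -> [0.484, 0.191, 0.147]
wp1.1 rows4 off [-0.14, -0.0, 0.3] rot [-0.0, 0.167, 0.0] -> [0.484, 0.191, 0.108]
wp2.1 rows2 off [-0.07, -0.0, 0.55] rot [-0.0, -0.0, 0.0] -> [0.453, 0.229, 0.063]
wp2.2 rows2 off [-0.07, -0.0, 0.54] rot [-0.001, -0.0, 0.0] -> [0.422, 0.266, 0.019]
```

Call:
servo_tool([
  {"grip":-1,"offset":[0.44,0.01,0.2],"delta_rot":[0.021,0.067,-0.097]},
  {"grip":-1,"offset":[0.44,0.01,0.2],"delta_rot":[0.021,0.067,-0.097]},
  {"grip":-1,"offset":[0.44,0.01,0.2],"delta_rot":[0.021,0.067,-0.097]},
])

```text
clock: 17.8
ee_pos: [0.4826, 0.1386, 0.1824]
tcp_rot: [-0.104, 0.559, 0.821, 0.045]
ft_force: [-0.3, -0.3, 0.1]
finger_gap: 0.999
grasp_force: 0.0
```

Call:
servo_tool([
  {"grip":-1,"offset":[0.35,0.15,0.15],"delta_rot":[0.022,0.068,-0.097]},
  {"grip":-1,"offset":[0.35,0.15,0.15],"delta_rot":[0.022,0.068,-0.097]},
  {"grip":-1,"offset":[0.35,0.15,0.15],"delta_rot":[0.022,0.068,-0.097]},
])

```text
clock: 18.1
ee_pos: [0.4831, 0.1864, 0.1734]
tcp_rot: [-0.201, 0.417, 0.882, 0.091]
ft_force: [-0.3, 0.2, 0.1]
finger_gap: 1.001
grasp_force: 0.0
```

Call:
servo_tool([
  {"grip":-1,"offset":[0,0,0],"delta_rot":[0,0.15,0]},
  {"grip":-1,"offset":[0,0,0],"delta_rot":[0,0.15,0]},
  {"grip":-1,"offset":[0,0,0],"delta_rot":[0,0.15,0]},
  {"grip":-1,"offset":[0,0,0],"delta_rot":[0,0.15,0]},
  {"grip":-1,"offset":[0,0,0],"delta_rot":[0,0.15,0]},
])

```text
clock: 18.6
ee_pos: [0.4838, 0.1856, 0.173]
tcp_rot: [-0.4, 0.387, 0.81, 0.185]
ft_force: [0.3, 0.7, -0.0]
finger_gap: 0.998
grasp_force: 0.0
```

```bash
python3 capm.py wrist
python3 - <<'E'
from pick import *
s=arm.read_state();print(cur()[0],np.round(s["joint_pos"],2),cur()[1].as_matrix()[:,2])
t,T,zt=grasp((.3841,.3125),-50.8,g=.075,pitch=142,z=.03)
plan([(t-.12*zt+[0,0,.02],T),(t-.06*zt,T),(t,T)])
E
```

```text
[0.48380915 0.18563067 0.17304187]
wrist base [0.3844 0.3126] heading -50.5 q [411.7 279.3  90.1  45.2 129.5] ref True z 0.046 len 0.086
[0.48415783 0.186246   0.17505606] [-0.1   0.82  0.28  1.78  0.59  0.55] [-0.50278024  0.60901901 -0.61343938]
wp0.1 rows2 off [-0.38, 0.02, 0.36] rot [-0.002, -0.001, -0.001] -> [0.482, 0.192, 0.113]
wp1.1 rows2 off [-0.13, 0.0, 0.61] rot [0.0, 0.0, -0.0] -> [0.452, 0.23, 0.055]
wp2.1 rows2 off [-0.0, 0.0, 0.5] rot [0.0, 0.0, -0.0] -> [0.422, 0.266, 0.018]
```

Call:
servo_tool([
  {"grip":-1,"offset":[-0.38,0.02,0.36],"delta_rot":[0,0,0]},
  {"grip":-1,"offset":[-0.38,0.02,0.36],"delta_rot":[0,0,0]},
  {"grip":-1,"offset":[-0.45,0.02,0.66],"delta_rot":[0,0,0]},
  {"grip":-1,"offset":[-0.51,0.02,0.97],"delta_rot":[0,0,0]},
  {"grip":-1,"offset":[-0.51,0.02,0.97],"delta_rot":[0,0,0]},
])

```text
clock: 19.15
ee_pos: [0.4471, 0.2317, 0.0561]
tcp_rot: [-0.4, 0.384, 0.811, 0.185]
ft_force: [-0.3, 0.5, -0.1]
finger_gap: 1.0
grasp_force: 0.0
```

Call:
servo_tool([
  {"grip":-1,"offset":[0,0,0.3],"delta_rot":[0,0,0]},
  {"grip":-1,"offset":[0,0,0.5],"delta_rot":[0,0,0]},
  {"grip":-1,"offset":[0,0,0.5],"delta_rot":[0,0,0]},
])

```text
clock: 19.45
ee_pos: [0.4193, 0.2674, 0.0207]
tcp_rot: [-0.399, 0.384, 0.812, 0.186]
ft_force: [0.6, -1.3, 0.8]
finger_gap: 0.998
grasp_force: 0.0
```

Run:
```python
from pick import *
s=arm.read_state();print(cur()[0],np.round(s["joint_pos"],2),cur()[1].as_matrix()[:,2],cur()[0]-.019*cur()[1].as_matrix()[:,2])
p,d,W=look("side");cv2.imwrite("pics/s8.png",cv2.resize(p[60:260,120:376,::-1],(768,600)))
```

```text
[0.41926879 0.26736806 0.02073929] [ 0.03  0.86 -0.07  1.31  0.67  0.67] [-0.50472386  0.60777765 -0.61307435] [0.42885854 0.25582028 0.0323877 ]
```

View pics/s8.png

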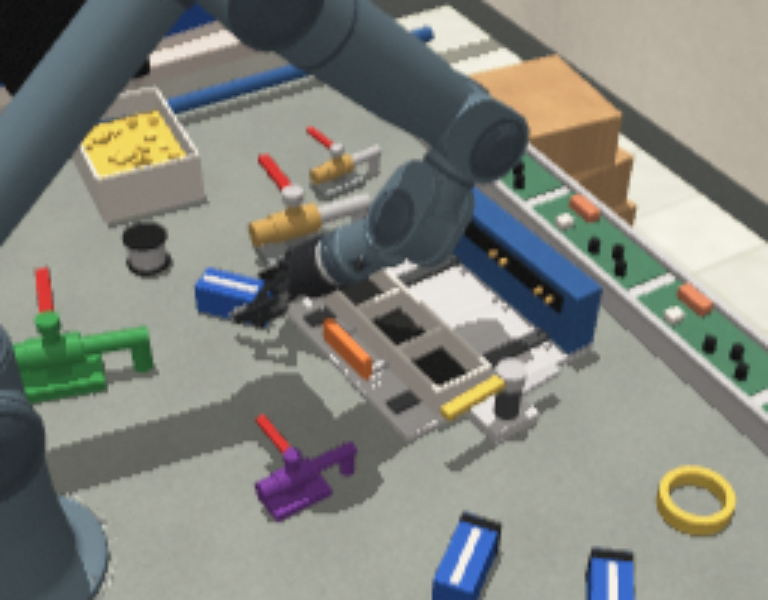

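The open fingers straddle the capacitor's terminal end at (250,295), and the wrist clears the tray wall. I'll grip and lift.

Call:
servo_tool([
  {"grip":1,"offset":[0,0,0],"delta_rot":[0,0,0]},
  {"grip":1,"offset":[0,0,0],"delta_rot":[0,0,0]},
  {"grip":1,"offset":[0,0,0],"delta_rot":[0,0,0]},
  {"grip":1,"offset":[0,0,0],"delta_rot":[0,0,0]},
  {"grip":1,"offset":[0,0,0],"delta_rot":[0,0,0]},
], newtons=90)

```text
clock: 20.0
ee_pos: [0.4229, 0.2656, 0.0204]
tcp_rot: [-0.397, 0.386, 0.811, 0.187]
ft_force: [2.7, -2.8, 5.4]
finger_gap: 0.524
grasp_force: 91.9
```

Run:
```python
from place import *
import kin
s=arm.read_state();print(s["finger_gap"],s["grasp_force"])
p,r=cur();F=np.array([.566,.0905]);B=F+.096*fy
k=dict(p0=52,off=.009,g=.072)
W=[(p+[0,0,.1],r),(p+[0,0,.17],r)]
for x,y,h,q in ((.43,.25,-30,115),(.47,.225,-8,85)): W.append((at(np.array([x,y,.21]),tool(h,q)),tool(h,q)))
W+=[gp_tcp(B,.020,.085,5,12,**k),gp_tcp(B,.020,.006,5,12,**k),gp_tcp(B,.022,.001,1,12,**k)]
plan(W)
for (q,T) in W[-3:]:
    z=T.as_matrix()[:,2];print(kin.ik(np.hypot(q[0],q[1]),q[2],np.arcsin(-z[2])))
```

```text
0.5237994119772347 91.86949253082275
wp0.1 rows3 off [0.66, -0.0, -0.51] rot [0.0, 0.0, 0.0] -> [0.423, 0.266, 0.121]
wp1.1 rows2 off [0.46, -0.0, -0.36] rot [0.0, 0.0, 0.0] -> [0.423, 0.266, 0.191]
wp2.1 rows4 off [-0.03, -0.06, -0.07] rot [0.072, -0.149, -0.092] -> [0.423, 0.255, 0.193]
wp3.1 rows5 off [-0.44, -0.01, -0.19] rot [0.022, -0.165, -0.122] -> [0.472, 0.225, 0.191]
wp4.1 rows4 off [-0.78, -0.2, 0.25] rot [-0.037, -0.154, -0.106] -> [0.564, 0.188, 0.17]
wp5.1 rows2 off [0.36, -0.0, 0.55] rot [0.0, 0.0, 0.0] -> [0.564, 0.188, 0.091]
wp6.1 rows1 off [0.04, -0.0, 0.04] rot [0.0, -0.022, 0.0] -> [0.562, 0.187, 0.084]
(array([ 0.04 , -0.721,  0.234]), 0.0)
(array([ 0.164, -0.842, -0.011]), 0.0)
(array([ 0.166, -0.936, -0.177]), 0.0)
```

Call:
servo_tool([
  {"grip":1,"offset":[0.33,0,-0.26],"delta_rot":[0,0,0]},
  {"grip":1,"offset":[0.66,0,-0.51],"delta_rot":[0,0,0]},
  {"grip":1,"offset":[1,0,-0.78],"delta_rot":[0,0,0]},
  {"grip":1,"offset":[1,0,-0.78],"delta_rot":[0,0,0]},
  {"grip":1,"offset":[1,0,-0.78],"delta_rot":[0,0,0]},
])

```text
clock: 20.5
ee_pos: [0.4232, 0.2656, 0.1719]
tcp_rot: [-0.397, 0.385, 0.812, 0.187]
ft_force: [0.4, -1.2, -3.9]
finger_gap: 0.528
grasp_force: 93.3
```

Call:
servo_tool([
  {"grip":1,"offset":[0.09,-0.06,-0.16],"delta_rot":[0.072,-0.149,-0.092]},
  {"grip":1,"offset":[0.09,-0.06,-0.16],"delta_rot":[0.072,-0.149,-0.092]},
  {"grip":1,"offset":[0.09,-0.06,-0.16],"delta_rot":[0.072,-0.149,-0.092]},
  {"grip":1,"offset":[0.09,-0.06,-0.16],"delta_rot":[0.072,-0.149,-0.092]},
  {"grip":1,"offset":[0.09,-0.06,-0.16],"delta_rot":[0.072,-0.149,-0.092]},
])

```text
clock: 21.0
ee_pos: [0.4209, 0.2571, 0.192]
tcp_rot: [-0.21, 0.249, 0.944, 0.056]
ft_force: [-0.2, 0.3, -3.0]
finger_gap: 0.529
grasp_force: 93.4
```

Call:
servo_tool([
  {"grip":1,"offset":[-0.44,-0.01,-0.19],"delta_rot":[0.022,-0.165,-0.122]},
  {"grip":1,"offset":[-0.44,-0.01,-0.19],"delta_rot":[0.022,-0.165,-0.122]},
  {"grip":1,"offset":[-0.44,-0.01,-0.19],"delta_rot":[0.022,-0.165,-0.122]},
  {"grip":1,"offset":[-0.44,-0.01,-0.19],"delta_rot":[0.022,-0.165,-0.122]},
  {"grip":1,"offset":[-0.44,-0.01,-0.19],"delta_rot":[0.022,-0.165,-0.122]},
])

```text
clock: 21.5
ee_pos: [0.4675, 0.2245, 0.187]
tcp_rot: [0.04, 0.067, 0.997, -0.005]
ft_force: [0.4, -0.7, -4.4]
finger_gap: 0.533
grasp_force: 93.4
```

Run:
```python
from place import *
s=arm.read_state();print(s["finger_gap"],s["grasp_force"],cur()[0])
F=np.array([.566,.0905]);B=F+.096*fy
k=dict(p0=52,off=.009,g=.072)
plan([gp_tcp(B,.020,.085,5,12,**k),gp_tcp(B,.020,.006,5,12,**k),gp_tcp(B,.022,.001,1,12,**k)])
```

```text
0.5329616479507676 93.35075855255127 [0.46752799 0.22447577 0.18697392]
wp0.1 rows5 off [-0.83, -0.2, 0.21] rot [-0.037, -0.156, -0.104] -> [0.565, 0.187, 0.17]
wp1.1 rows2 off [0.36, 0.0, 0.55] rot [0.0, -0.0, -0.0] -> [0.564, 0.187, 0.091]
wp2.1 rows1 off [0.04, 0.0, 0.04] rot [0.0, -0.022, -0.0] -> [0.563, 0.187, 0.084]
```

Call:
servo_tool([
  {"grip":1,"offset":[-0.83,-0.2,0.16],"delta_rot":[-0.037,-0.156,-0.104]},
  {"grip":1,"offset":[-0.83,-0.2,0.16],"delta_rot":[-0.037,-0.156,-0.104]},
  {"grip":1,"offset":[-0.83,-0.2,0.16],"delta_rot":[-0.037,-0.156,-0.104]},
  {"grip":1,"offset":[-0.83,-0.2,0.21],"delta_rot":[-0.037,-0.156,-0.104]},
  {"grip":1,"offset":[-0.83,-0.2,0.21],"delta_rot":[-0.037,-0.156,-0.104]},
])

```text
clock: 22.0
ee_pos: [0.5519, 0.1828, 0.1562]
tcp_rot: [0.27, -0.098, 0.957, 0.029]
ft_force: [-4.7, -0.8, -6.9]
finger_gap: 0.529
grasp_force: 93.9
```

```bash
cat > capup.py <<'E'
from place import *
def up(cam="side",c=(.566,.187)):
    "blue/black pixels above z .066 near c: box in xy, top height"
    p,d,W=look(cam);m=(d>0)&(np.hypot(W[...,0]-c[0],W[...,1]-c[1])<.09)&(col(p,100,125))&(W[...,2]>.02)
    X=W[m];print(cam,len(X),"z",np.round(np.percentile(X[:,2],[1,99]),3))
    for a,b in ((.02,.07),(.07,.1),(.1,.13),(.13,.16),(.16,.2),(.2,.24)):
        k=X[(X[:,2]>=a)&(X[:,2]<b)]
        if len(k)>8: print("  z",a,"x",np.round(np.percentile(k[:,0],[3,97]),3),"y",np.round(np.percentile(k[:,1],[3,97]),3))
    return p
E
python3 - <<'E'
from capup import *
F=np.array([.566,.0905]);B=F+.096*fy
s=arm.read_state();print(s["finger_gap"],cur()[0],np.round(s["joint_pos"],2))
p=up();cv2.imwrite("pics/s9.png",cv2.resize(p[90:240,170:370,::-1],(800,600)))
k=dict(p0=52,off=.009,g=.072)
plan([gp_tcp(B,.020,.006,5,12,**k),gp_tcp(B,.022,.001,1,12,**k)])
E
```

```text
0.5288130859995973 [0.55190728 0.18279999 0.15620422] [ 0.21  0.04 -0.74  0.24 -0.    0.01]
side 220 z [0.096 0.198]
  z 0.1 x [0.522 0.57 ] y [0.153 0.194]
  z 0.13 x [0.524 0.574] y [0.155 0.194]
  z 0.16 x [0.528 0.578] y [0.157 0.2  ]
wp0.1 rows2 off [0.24, 0.01, 0.53] rot [-0.0, -0.007, -0.002] -> [0.565, 0.187, 0.091]
wp1.1 rows1 off [0.05, 0.0, 0.04] rot [-0.0, -0.022, -0.0] -> [0.562, 0.187, 0.084]
```

View pics/s9.png

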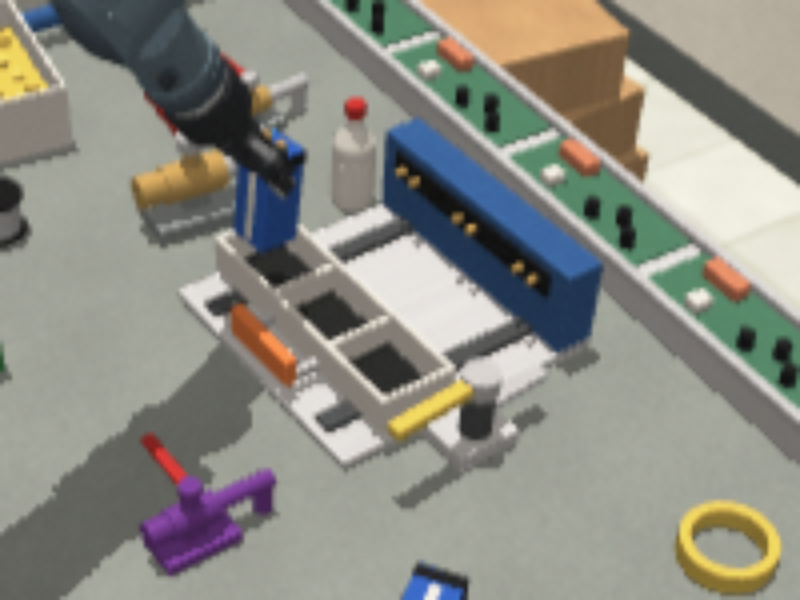

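The capacitor is upright above the left bay at (268,200), base at (270,240). I'll let it settle, then lower.

Call:
servo_tool([
  {"grip":1,"offset":[0,0,0],"delta_rot":[0,0,0]},
  {"grip":1,"offset":[0,0,0],"delta_rot":[0,0,0]},
])

```text
clock: 22.25
ee_pos: [0.5711, 0.1881, 0.1754]
tcp_rot: [0.285, -0.098, 0.953, 0.03]
ft_force: [1.6, -0.1, -2.4]
finger_gap: 0.525
grasp_force: 93.8
```

Run:
```python
from capup import *
F=np.array([.566,.0905]);B=F+.096*fy
up("side");up("top")
k=dict(p0=52,off=.009,g=.072)
plan([gp_tcp(B,.020,.006,5,12,**k),gp_tcp(B,.022,.001,1,12,**k)])
```

```text
side 213 z [0.118 0.22 ]
  z 0.1 x [0.543 0.592] y [0.159 0.2  ]
  z 0.13 x [0.542 0.591] y [0.158 0.197]
  z 0.16 x [0.545 0.595] y [0.159 0.2  ]
  z 0.2 x [0.579 0.597] y [0.164 0.202]
top 100 z [0.194 0.226]
  z 0.2 x [0.559 0.594] y [0.168 0.213]
wp0.1 rows2 off [0.44, 0.0, 0.56] rot [-0.0, 0.003, -0.001] -> [0.565, 0.187, 0.091]
wp1.1 rows1 off [0.05, 0.0, 0.04] rot [-0.0, -0.023, -0.0] -> [0.562, 0.187, 0.084]
```

Call:
servo_tool([
  {"grip":1,"offset":[0.2,0,0.25],"delta_rot":[0,0,0]},
  {"grip":1,"offset":[0.35,0,0.45],"delta_rot":[0,0,0]},
  {"grip":1,"offset":[0.4,0,0.53],"delta_rot":[0,0,0]},
  {"grip":1,"offset":[0.4,0,0.53],"delta_rot":[0,0,0]},
  {"grip":1,"offset":[0.4,0,0.53],"delta_rot":[0,0,0]},
])

```text
clock: 22.85
ee_pos: [0.5649, 0.1874, 0.0952]
tcp_rot: [0.285, -0.099, 0.953, 0.03]
ft_force: [0.2, 0.1, -4.3]
finger_gap: 0.524
grasp_force: 93.8
```

Call:
servo_tool([
  {"grip":1,"offset":[0,0,0],"delta_rot":[0,0,0]},
])

```text
clock: 22.95
ee_pos: [0.5645, 0.1873, 0.0954]
tcp_rot: [0.285, -0.099, 0.953, 0.03]
ft_force: [-0.2, -0.4, -3.7]
finger_gap: 0.529
grasp_force: 93.8
```

```bash
python3 - <<'E'
from capup import *
F=np.array([.566,.0905]);B=F+.096*fy
up("side");up("top")
s=arm.read_state();print(cur()[0],np.round(s["joint_pos"],2))
k=dict(p0=52,off=.009,g=.072)
plan([gp_tcp(B,.022,.001,1,12,**k)])
E
python3 tray.py
```

```text
side 175 z [0.042 0.142]
  z 0.02 x [0.538 0.589] y [0.158 0.197]
  z 0.07 x [0.539 0.587] y [0.157 0.199]
  z 0.1 x [0.538 0.588] y [0.159 0.196]
  z 0.13 x [0.552 0.59 ] y [0.163 0.207]
top 99 z [0.106 0.165]
  z 0.13 x [0.55  0.586] y [0.168 0.213]
[0.56405218 0.18712645 0.09514173] [ 0.22  0.15 -0.85 -0.01 -0.    0.01]
wp0.1 rows1 off [0.06, 0.0, 0.07] rot [-0.0, -0.02, -0.001] -> [0.563, 0.187, 0.084]
top rim [[0.527, 0.713], [-0.125, 0.226]] ctr [0.6157 0.0906] | bar ctr [0.5663 0.0934]
side rim [[0.518, 0.72], [-0.127, 0.227]] ctr [0.6146 0.0896] | bar ctr [0.5702 0.0869]
```

Call:
servo_tool([
  {"grip":1,"offset":[0.04,0,0.05],"delta_rot":[0,-0.015,0]},
  {"grip":1,"offset":[0.04,0,0.05],"delta_rot":[0,-0.015,0]},
])

```text
clock: 23.35
ee_pos: [0.5664, 0.1873, 0.0903]
tcp_rot: [0.312, -0.098, 0.944, 0.033]
ft_force: [2.4, 0.4, 1.3]
finger_gap: 0.527
grasp_force: 94.4
```

Call:
servo_tool([
  {"grip":1,"offset":[0.015,0,0.025],"delta_rot":[0,0,0]},
  {"grip":1,"offset":[0.015,0,0.025],"delta_rot":[0,0,0]},
])

```text
clock: 23.55
ee_pos: [0.5702, 0.1876, 0.0902]
tcp_rot: [0.315, -0.097, 0.944, 0.033]
ft_force: [2.4, -1.4, 9.5]
finger_gap: 0.527
grasp_force: 95.3
```

Call:
servo_tool([
  {"grip":-1,"offset":[0,0,0],"delta_rot":[0,0,0]},
  {"grip":-1,"offset":[0,0,0],"delta_rot":[0,0,0]},
  {"grip":-1,"offset":[0,0,0],"delta_rot":[0,0,0]},
  {"grip":-1,"offset":[0,0,-0.3],"delta_rot":[0,0,0]},
  {"grip":-1,"offset":[0,0,-0.7],"delta_rot":[0,0,0]},
])

```text
clock: 24.05
ee_pos: [0.5124, 0.176, 0.1482]
tcp_rot: [0.304, -0.098, 0.947, 0.032]
ft_force: [1.0, 0.4, 0.9]
finger_gap: 0.996
grasp_force: 0.0
```

Call:
servo_tool([
  {"grip":-1,"offset":[0,0,-0.4],"delta_rot":[0,0,0]},
  {"grip":-1,"offset":[0,0,-0.7],"delta_rot":[0,0,0]},
  {"grip":-1,"offset":[0,0,-0.7],"delta_rot":[0,0,0]},
])

```text
clock: 24.35
ee_pos: [0.4665, 0.1666, 0.2237]
tcp_rot: [0.31, -0.098, 0.945, 0.033]
ft_force: [1.1, -0.3, 1.2]
finger_gap: 0.998
grasp_force: 0.0
```

```bash
python3 - <<'E'
from capup import *
up("side");up("top")
print(cur()[0])
b=(.395,-.302);hd=37.1
from pick import grasp
t,T,zt=grasp(b,hd,g=.075,pitch=115,z=.03)
plan([([.42,.05,.27],tool(15,80)),(t-.15*zt+[0,0,.04],tool(37,110))])
E
python3 capm.py top; python3 capm.py side
```

```text
side 239 z [0.042 0.136]
  z 0.02 x [0.546 0.592] y [0.16  0.202]
  z 0.07 x [0.545 0.593] y [0.16  0.201]
  z 0.1 x [0.546 0.593] y [0.159 0.201]
  z 0.13 x [0.547 0.59 ] y [0.16  0.205]
top 197 z [0.03  0.138]
  z 0.02 x [0.539 0.597] y [0.165 0.204]
  z 0.07 x [0.54  0.589] y [0.164 0.206]
  z 0.1 x [0.54  0.589] y [0.165 0.211]
  z 0.13 x [0.544 0.586] y [0.166 0.211]
[0.46641354 0.16643119 0.21968676]
wp0.1 rows4 off [0.22, -0.87, -0.68] rot [-0.006, 0.145, -0.016] -> [0.42, 0.05, 0.27]
wp1.1 rows2 off [0.02, -0.79, 0.23] rot [0.004, 0.055, -0.041] -> [0.447, -0.041, 0.242]
wp1.2 rows2 off [0.09, -0.78, 0.24] rot [0.003, 0.055, -0.042] -> [0.472, -0.132, 0.216]
wp1.3 rows2 off [0.14, -0.76, 0.27] rot [0.004, 0.054, -0.041] -> [0.499, -0.223, 0.189]
[0.46641354 0.16643119 0.21968676]
top base [ 0.5089 -0.4273] heading 52.0 q [ 536.2 -392.6   89.9   47.5   52. ] ref True z 0.046 len 0.088
top base [ 0.3925 -0.2981] heading 37.0 q [ 428.5 -271.8   90.6   47.1   37. ] ref True z 0.046 len 0.089
[0.46597196 0.16629525 0.21819417]
side base [ 0.3974 -0.3051] heading 37.0 q [ 433.4 -278.    92.8   45.9   37. ] ref True z 0.047 len 0.09
side base [ 0.5135 -0.4349] heading 52.4 q [ 541.9 -398.9   93.7   45.    52.4] ref True z 0.047 len 0.091
```

The first capacitor stands upright in the left bay: its sides are vertical and its top is at 0.137. Next is the near-right one.

Call:
servo_tool([
  {"grip":-1,"offset":[0.22,-0.87,-0.68],"delta_rot":[0,0.145,-0.016]},
  {"grip":-1,"offset":[0.22,-0.87,-0.68],"delta_rot":[0,0.145,-0.016]},
  {"grip":-1,"offset":[0.22,-0.87,-0.68],"delta_rot":[0,0.145,-0.016]},
  {"grip":-1,"offset":[0.22,-0.87,-0.68],"delta_rot":[0,0.145,-0.016]},
])

```text
clock: 24.95
ee_pos: [0.4206, 0.047, 0.2701]
tcp_rot: [0.084, -0.125, 0.989, 0.001]
ft_force: [0.3, 0.7, 0.6]
finger_gap: 1.001
grasp_force: 0.0
```

Call:
servo_tool([
  {"grip":-1,"offset":[0.02,-0.79,0.1],"delta_rot":[0,0.055,-0.041]},
  {"grip":-1,"offset":[0.02,-0.79,0.1],"delta_rot":[0,0.055,-0.041]},
])

```text
clock: 25.15
ee_pos: [0.445, -0.0438, 0.2569]
tcp_rot: [-0.002, -0.191, 0.981, -0.014]
ft_force: [2.0, 0.3, -0.5]
finger_gap: 0.999
grasp_force: 0.0
```

Call:
servo_tool([
  {"grip":-1,"offset":[0.09,-0.78,0.24],"delta_rot":[0,0.055,-0.042]},
  {"grip":-1,"offset":[0.09,-0.78,0.24],"delta_rot":[0,0.055,-0.042]},
])

```text
clock: 25.35
ee_pos: [0.4694, -0.1358, 0.2293]
tcp_rot: [-0.088, -0.253, 0.963, -0.03]
ft_force: [1.2, -0.1, 1.0]
finger_gap: 0.998
grasp_force: 0.0
```

Call:
servo_tool([
  {"grip":-1,"offset":[0.14,-0.76,0.27],"delta_rot":[0,0.054,-0.041]},
  {"grip":-1,"offset":[0.14,-0.76,0.27],"delta_rot":[0,0.054,-0.041]},
  {"grip":-1,"offset":[0.14,-0.76,0.27],"delta_rot":[0,0.054,-0.041]},
  {"grip":-1,"offset":[0.14,-0.76,0.27],"delta_rot":[0,0.054,-0.041]},
])

```text
clock: 25.75
ee_pos: [0.4931, -0.2249, 0.2016]
tcp_rot: [-0.17, -0.309, 0.935, -0.044]
ft_force: [0.7, -0.0, 0.4]
finger_gap: 1.002
grasp_force: 0.0
```

```bash
python3 capm.py wrist
python3 - <<'E'
from pick import *
s=arm.read_state();print(cur()[0],np.round(s["joint_pos"],2))
t,T,zt=grasp((.395,-.302),37,g=.075,pitch=145,z=.03)
plan([(t-.12*zt+[0,0,.06],T),(t-.06*zt,T),(t,T)])
E
```

```text
[ 0.4931127  -0.22493739  0.20158383]
wrist base [ 0.3963 -0.3036] heading 37.4 q [ 430.8 -277.2   88.7   45.2   37.4] ref True z 0.046 len 0.087
wrist base [ 0.5121 -0.4325] heading 52.1 q [ 538.9 -398.6   89.5   46.9   52.1] ref True z 0.046 len 0.087
[ 0.49316509 -0.22434832  0.20328167] [-0.38  0.52  0.17  1.43 -0.29 -0.99]
wp0.1 rows5 off [-0.41, -0.03, 0.34] rot [0.007, 0.194, 0.001] -> [0.52, -0.207, 0.148]
wp1.1 rows3 off [-0.41, -0.0, 0.78] rot [0.0, -0.0, 0.001] -> [0.482, -0.236, 0.054]
wp2.1 rows2 off [-0.0, -0.0, 0.5] rot [0.0, -0.0, -0.0] -> [0.442, -0.266, 0.02]
```

Call:
servo_tool([
  {"grip":-1,"offset":[-0.41,-0.03,0.34],"delta_rot":[0.007,0.194,0.001]},
  {"grip":-1,"offset":[-0.41,-0.03,0.34],"delta_rot":[0.007,0.194,0.001]},
  {"grip":-1,"offset":[-0.41,-0.03,0.34],"delta_rot":[0.007,0.194,0.001]},
  {"grip":-1,"offset":[-0.41,-0.03,0.34],"delta_rot":[0.007,0.194,0.001]},
  {"grip":-1,"offset":[-0.41,-0.03,0.34],"delta_rot":[0.007,0.194,0.001]},
])

```text
clock: 26.3
ee_pos: [0.5195, -0.2038, 0.1406]
tcp_rot: [-0.445, -0.285, 0.837, -0.144]
ft_force: [-1.3, 0.1, -3.0]
finger_gap: 1.001
grasp_force: 0.0
```

Call:
servo_tool([
  {"grip":-1,"offset":[0,0,0],"delta_rot":[0,0,0]},
])

```text
clock: 26.4
ee_pos: [0.5215, -0.2066, 0.1482]
tcp_rot: [-0.437, -0.283, 0.841, -0.147]
ft_force: [0.2, 0.3, 1.5]
finger_gap: 1.001
grasp_force: 0.0
```

```bash
python3 capm.py wrist
python3 - <<'E'
from pick import *
s=arm.read_state();print(cur()[0],np.round(s["joint_pos"],2))
t,T,zt=grasp((.3963,-.3036),37.3,g=.075,pitch=145,z=.03)
plan([(t-.06*zt,T),(t,T)])
E
```

```text
[ 0.52147253 -0.20655471  0.14816291]
wrist base [ 0.3963 -0.3035] heading 37.4 q [ 431.  -277.    88.9   45.3   37.4] ref True z 0.046 len 0.087
wrist base [ 0.512 -0.432] heading 51.6 q [ 539.  -398.4   90.8   46.6   51.6] ref True z 0.046 len 0.087
[ 0.5219521  -0.2075389   0.15139216] [-0.16  1.06  0.69  1.97 -0.63 -0.54]
wp0.1 rows3 off [-0.43, 0.0, 0.81] rot [-0.0, 0.001, -0.002] -> [0.483, -0.238, 0.053]
wp1.1 rows2 off [0.0, 0.0, 0.5] rot [-0.0, 0.0, 0.0] -> [0.444, -0.268, 0.019]
```

Call:
servo_tool([
  {"grip":-1,"offset":[-0.22,0,0.4],"delta_rot":[0,0,0]},
  {"grip":-1,"offset":[-0.43,0,0.81],"delta_rot":[0,0,0]},
  {"grip":-1,"offset":[-0.43,0,0.81],"delta_rot":[0,0,0]},
  {"grip":-1,"offset":[-0.43,0,0.81],"delta_rot":[0,0,0]},
])

```text
clock: 26.85
ee_pos: [0.4809, -0.2392, 0.0559]
tcp_rot: [-0.436, -0.28, 0.842, -0.148]
ft_force: [-0.1, -0.6, 1.4]
finger_gap: 1.001
grasp_force: 0.0
```

Call:
servo_tool([
  {"grip":-1,"offset":[0,0,0.3],"delta_rot":[0,0,0]},
  {"grip":-1,"offset":[0,0,0.5],"delta_rot":[0,0,0]},
  {"grip":-1,"offset":[0,0,0.5],"delta_rot":[0,0,0]},
  {"grip":-1,"offset":[0,0,0.5],"delta_rot":[0,0,0]},
])

```text
clock: 27.25
ee_pos: [0.4447, -0.2683, 0.0211]
tcp_rot: [-0.435, -0.281, 0.842, -0.149]
ft_force: [0.0, 0.2, 0.2]
finger_gap: 0.999
grasp_force: 0.0
```

Call:
servo_tool([
  {"grip":1,"offset":[0,0,0],"delta_rot":[0,0,0]},
  {"grip":1,"offset":[0,0,0],"delta_rot":[0,0,0]},
  {"grip":1,"offset":[0,0,0],"delta_rot":[0,0,0]},
  {"grip":1,"offset":[0,0,0],"delta_rot":[0,0,0]},
  {"grip":1,"offset":[0,0,0],"delta_rot":[0,0,0]},
])

```text
clock: 27.75
ee_pos: [0.4435, -0.2674, 0.0185]
tcp_rot: [-0.437, -0.282, 0.841, -0.148]
ft_force: [3.5, 2.7, 5.8]
finger_gap: 0.527
grasp_force: 92.1
```

```bash
cat > carry.py <<'E'
from place import *
import kin,sys
s=arm.read_state();p,r=cur();z=r.as_matrix()[:,2];gp=p-.019*z
print("gap",round(s["finger_gap"],3),"F",round(s["grasp_force"],1),"tcp",p,"pitch",np.degrees(np.arccos(-z[2])),"gp",gp,np.round(s["joint_pos"],2))
E
python3 carry.py
python3 - <<'E'
from place import *
import kin
F=np.array([.566,.0905]);B=F
p,r=cur();k=dict(p0=55,off=.009,g=.073)
W=[(p+[0,0,.12],r),(p+[0,0,.20],r)]
for x,y,h,q in ((.455,-.20,25,110),(.47,-.06,15,85)): W.append((at(np.array([x,y,.225]),tool(h,q)),tool(h,q)))
W+=[gp_tcp(B,.020,.085,4,8,**k),gp_tcp(B,.020,.006,4,8,**k)]
plan(W)
for (q,T) in W[-2:]:
    z=T.as_matrix()[:,2];print(kin.ik(np.hypot(q[0],q[1]),q[2],np.arcsin(-z[2])))
E
```

```text
gap 0.527 F 92.1 tcp [ 0.44348671 -0.26741025  0.01852758] pitch 54.92680402165447 gp [ 0.45586024 -0.25799235  0.02944541] [-0.27  1.01  0.22  1.49 -0.71 -0.64]
wp0.1 rows3 off [0.82, -0.0, -0.57] rot [0.0, 0.0, 0.0] -> [0.443, -0.267, 0.138]
wp1.1 rows2 off [0.54, -0.01, -0.39] rot [0.0, 0.0, 0.0] -> [0.444, -0.268, 0.218]
wp2.1 rows5 off [-0.28, 0.41, -0.24] rot [-0.042, -0.193, 0.054] -> [0.449, -0.202, 0.207]
wp3.1 rows4 off [-0.64, 1.0, -0.22] rot [-0.008, -0.139, 0.056] -> [0.472, -0.059, 0.206]
wp4.1 rows2 off [-0.54, 0.5, 0.2] rot [0.006, -0.072, 0.018] -> [0.52, 0.016, 0.187]
wp4.2 rows2 off [-0.45, 0.53, 0.3] rot [0.006, -0.072, 0.019] -> [0.569, 0.09, 0.169]
wp5.1 rows2 off [0.34, 0.0, 0.56] rot [0.0, 0.0, -0.0] -> [0.569, 0.09, 0.091]
(array([ 0.018, -0.718,  0.294]), 0.0)
(array([ 0.139, -0.843,  0.048]), 0.0)
```

Call:
servo_tool([
  {"grip":1,"offset":[0.34,0,-0.24],"delta_rot":[0,0,0]},
  {"grip":1,"offset":[0.69,0,-0.48],"delta_rot":[0,0,0]},
  {"grip":1,"offset":[0.69,0,-0.48],"delta_rot":[0,0,0]},
  {"grip":1,"offset":[0.69,0,-0.48],"delta_rot":[0,0,0]},
])

```text
clock: 28.15
ee_pos: [0.443, -0.2676, 0.1188]
tcp_rot: [-0.436, -0.281, 0.842, -0.148]
ft_force: [0.1, 0.5, -3.8]
finger_gap: 0.527
grasp_force: 92.8
```

Call:
servo_tool([
  {"grip":1,"offset":[0.41,0.41,-0.72],"delta_rot":[-0.042,-0.193,0.054]},
  {"grip":1,"offset":[0.41,0.41,-0.72],"delta_rot":[-0.042,-0.193,0.054]},
  {"grip":1,"offset":[0.41,0.41,-0.72],"delta_rot":[-0.042,-0.193,0.054]},
  {"grip":1,"offset":[0.41,0.41,-0.72],"delta_rot":[-0.042,-0.193,0.054]},
  {"grip":1,"offset":[0.41,0.41,-0.72],"delta_rot":[-0.042,-0.193,0.054]},
])

```text
clock: 28.65
ee_pos: [0.446, -0.2036, 0.209]
tcp_rot: [-0.168, -0.211, 0.962, -0.038]
ft_force: [0.1, -0.6, -2.4]
finger_gap: 0.527
grasp_force: 93.1
```

Call:
servo_tool([
  {"grip":1,"offset":[-0.64,1.0,-0.22],"delta_rot":[-0.008,-0.139,0.056]},
  {"grip":1,"offset":[-0.64,1.0,-0.22],"delta_rot":[-0.008,-0.139,0.056]},
  {"grip":1,"offset":[-0.64,1.0,-0.22],"delta_rot":[-0.008,-0.139,0.056]},
  {"grip":1,"offset":[-0.64,1.0,-0.22],"delta_rot":[-0.008,-0.139,0.056]},
  {"grip":1,"offset":[-0.64,1.0,-0.22],"delta_rot":[-0.008,-0.139,0.056]},
])

```text
clock: 29.15
ee_pos: [0.4661, -0.0587, 0.2045]
tcp_rot: [0.041, -0.13, 0.991, 0.007]
ft_force: [0.3, -0.4, -3.7]
finger_gap: 0.528
grasp_force: 94.2
```

```bash
python3 carry.py
python3 - <<'E'
from place import *
B=np.array([.566,.0905]);k=dict(p0=55,off=.006,g=.075)
plan([gp_tcp(B,.020,.085,4,8,**k),gp_tcp(B,.020,.006,4,8,**k)])
E
```

```text
gap 0.528 F 94.2 tcp [ 0.46607983 -0.0587048   0.20451336] pitch 4.734660458957818 gp [ 0.46457858 -0.05915843  0.22344853] [-0.29  0.11 -0.34  1.05  0.05 -0.55]
wp0.1 rows2 off [-0.57, 0.49, 0.19] rot [0.006, -0.073, 0.018] -> [0.519, 0.016, 0.188]
wp0.2 rows2 off [-0.49, 0.53, 0.3] rot [0.007, -0.073, 0.018] -> [0.572, 0.092, 0.171]
wp1.1 rows2 off [0.33, -0.0, 0.56] rot [-0.0, 0.0, 0.0] -> [0.572, 0.092, 0.093]
```

Call:
servo_tool([
  {"grip":1,"offset":[-0.57,0.49,0.19],"delta_rot":[0.006,-0.073,0.018]},
  {"grip":1,"offset":[-0.57,0.49,0.19],"delta_rot":[0.006,-0.073,0.018]},
  {"grip":1,"offset":[-0.57,0.49,0.19],"delta_rot":[0.006,-0.073,0.018]},
])

```text
clock: 29.45
ee_pos: [0.5209, 0.0175, 0.187]
tcp_rot: [0.156, -0.1, 0.983, 0.014]
ft_force: [-0.8, -0.8, -3.0]
finger_gap: 0.529
grasp_force: 95.0
```

Call:
servo_tool([
  {"grip":1,"offset":[-0.49,0.53,0.3],"delta_rot":[0.007,-0.073,0.018]},
  {"grip":1,"offset":[-0.49,0.53,0.3],"delta_rot":[0.007,-0.073,0.018]},
  {"grip":1,"offset":[-0.49,0.53,0.3],"delta_rot":[0.007,-0.073,0.018]},
  {"grip":1,"offset":[-0.49,0.53,0.3],"delta_rot":[0.007,-0.073,0.018]},
  {"grip":1,"offset":[-0.49,0.53,0.3],"delta_rot":[0.007,-0.073,0.018]},
])

```text
clock: 29.95
ee_pos: [0.5752, 0.0895, 0.173]
tcp_rot: [0.268, -0.067, 0.961, 0.017]
ft_force: [-0.3, -0.5, -2.8]
finger_gap: 0.522
grasp_force: 95.6
```

Call:
servo_tool([
  {"grip":1,"offset":[0,0,0],"delta_rot":[0,0,0]},
  {"grip":1,"offset":[0,0,0],"delta_rot":[0,0,0]},
])

```text
clock: 30.15
ee_pos: [0.5758, 0.0895, 0.1743]
tcp_rot: [0.269, -0.067, 0.961, 0.017]
ft_force: [-0.2, 0.1, -2.7]
finger_gap: 0.526
grasp_force: 95.6
```

```bash
python3 carry.py
python3 - <<'E'
from capup import *
B=np.array([.566,.0905]);k=dict(p0=55,off=.006,g=.075)
import capup
p=up("side",(.566,.085));up("top",(.566,.095))
plan([gp_tcp(B,.020,.006,4,8,**k),gp_tcp(B,.022,.0,2,8,**k)])
E
```

```text
gap 0.526 F 95.6 tcp [0.57579244 0.08952608 0.17433311] pitch 31.32509784167731 gp [0.56600217 0.08821267 0.19056351] [ 0.01  0.02 -0.71  0.3   0.06 -0.11]
side 362 z [0.044 0.221]
  z 0.02 x [0.55  0.589] y [0.158 0.17 ]
  z 0.07 x [0.551 0.582] y [0.159 0.171]
  z 0.1 x [0.546 0.59 ] y [0.064 0.172]
  z 0.13 x [0.548 0.594] y [0.061 0.169]
  z 0.16 x [0.549 0.597] y [0.062 0.107]
  z 0.2 x [0.584 0.599] y [0.067 0.104]
top 118 z [0.055 0.259]
  z 0.1 x [0.546 0.59 ] y [0.171 0.182]
  z 0.13 x [0.545 0.588] y [0.17  0.182]
  z 0.2 x [0.568 0.595] y [0.07  0.115]
wp0.1 rows2 off [0.38, 0.02, 0.57] rot [-0.001, 0.002, 0.0] -> [0.572, 0.092, 0.092]
wp1.1 rows1 off [0.02, -0.0, 0.04] rot [0.0, -0.011, 0.0] -> [0.572, 0.092, 0.087]
```

Call:
servo_tool([
  {"grip":1,"offset":[0.2,0.02,0.28],"delta_rot":[0,0,0]},
  {"grip":1,"offset":[0.33,0.02,0.48],"delta_rot":[0,0,0]},
  {"grip":1,"offset":[0.38,0.02,0.55],"delta_rot":[0,-0.01,0]},
  {"grip":1,"offset":[0.38,0.02,0.55],"delta_rot":[0,-0.01,0]},
  {"grip":1,"offset":[0.38,0.02,0.55],"delta_rot":[0,-0.01,0]},
])

```text
clock: 30.75
ee_pos: [0.5699, 0.092, 0.0938]
tcp_rot: [0.284, -0.067, 0.956, 0.019]
ft_force: [0.3, -0.3, -2.9]
finger_gap: 0.53
grasp_force: 95.5
```

Call:
servo_tool([
  {"grip":1,"offset":[0.02,0,0.03],"delta_rot":[0,-0.01,0]},
  {"grip":1,"offset":[0.02,0,0.03],"delta_rot":[0,-0.01,0]},
])

```text
clock: 30.95
ee_pos: [0.57, 0.0921, 0.0898]
tcp_rot: [0.299, -0.067, 0.952, 0.02]
ft_force: [-0.3, 0.1, -3.7]
finger_gap: 0.528
grasp_force: 95.7
```

Call:
servo_tool([
  {"grip":1,"offset":[0.02,0,0.03],"delta_rot":[0,0,0]},
  {"grip":1,"offset":[0.02,0,0.03],"delta_rot":[0,0,0]},
])

```text
clock: 31.15
ee_pos: [0.5728, 0.0923, 0.0875]
tcp_rot: [0.302, -0.067, 0.951, 0.02]
ft_force: [0.4, 0.0, 0.2]
finger_gap: 0.526
grasp_force: 95.9
```

```bash
python3 carry.py
python3 - <<'E'
from capup import *
up("side",(.566,.085))
E
```

```text
gap 0.526 F 95.9 tcp [0.57282547 0.09226762 0.08750932] pitch 35.17931249667989 gp [0.56197918 0.09078902 0.10303903] [ 0.01  0.13 -0.93 -0.1   0.07 -0.11]
side 200 z [0.036 0.223]
  z 0.02 x [0.547 0.595] y [0.066 0.168]
  z 0.07 x [0.546 0.594] y [0.064 0.126]
  z 0.1 x [0.546 0.594] y [0.07  0.097]
  z 0.13 x [0.574 0.592] y [0.066 0.122]
```

Call:
servo_tool([
  {"grip":-1,"offset":[0,0,0],"delta_rot":[0,0,0]},
  {"grip":-1,"offset":[0,0,0],"delta_rot":[0,0,0]},
  {"grip":-1,"offset":[0,0,0],"delta_rot":[0,0,0]},
  {"grip":-1,"offset":[0,0,-0.3],"delta_rot":[0,0,0]},
  {"grip":-1,"offset":[0,0,-0.7],"delta_rot":[0,0,0]},
])

```text
clock: 31.7
ee_pos: [0.5206, 0.0856, 0.1517]
tcp_rot: [0.296, -0.067, 0.953, 0.02]
ft_force: [1.3, 0.1, 0.4]
finger_gap: 1.003
grasp_force: 0.0
```

Call:
servo_tool([
  {"grip":-1,"offset":[0,0,-0.4],"delta_rot":[0,0,0]},
  {"grip":-1,"offset":[0,0,-0.9],"delta_rot":[0,0,0]},
  {"grip":-1,"offset":[0,0,-0.9],"delta_rot":[0,0,0]},
  {"grip":-1,"offset":[0,0,-0.9],"delta_rot":[0,0,0]},
])

```text
clock: 32.1
ee_pos: [0.4619, 0.0772, 0.2456]
tcp_rot: [0.302, -0.067, 0.951, 0.019]
ft_force: [1.1, -0.5, 0.5]
finger_gap: 1.002
grasp_force: 0.0
```

```bash
python3 carry.py
python3 - <<'E'
from capup import *
up("side",(.566,.085));up("side",(.56,.2));up("top",(.566,.085))
from pick import grasp
b=(.512,-.4325);hd=52
t,T,zt=grasp(b,hd,g=.075,pitch=115,z=.03)
plan([([.42,-.03,.27],tool(15,85)),(t-.13*zt+[0,0,.07],tool(hd,110))])
E
python3 capm.py top
```

```text
gap 1.002 F 0.0 tcp [0.46193759 0.07716809 0.24558221] pitch 35.23002268995335 gp [0.45107651 0.07569632 0.26110222] [-0.04 -0.35 -0.83  0.48  0.1  -0.15]
side 438 z [0.04  0.137]
  z 0.02 x [0.552 0.608] y [0.06 0.17]
  z 0.07 x [0.553 0.61 ] y [0.061 0.171]
  z 0.1 x [0.553 0.61 ] y [0.06  0.169]
  z 0.13 x [0.556 0.612] y [0.062 0.171]
side 225 z [0.042 0.136]
  z 0.02 x [0.547 0.598] y [0.159 0.201]
  z 0.07 x [0.545 0.593] y [0.158 0.2  ]
  z 0.1 x [0.551 0.592] y [0.16  0.181]
  z 0.13 x [0.556 0.593] y [0.161 0.204]
top 234 z [0.033 0.137]
  z 0.02 x [0.548 0.595] y [0.065 0.171]
  z 0.07 x [0.546 0.59 ] y [0.066 0.171]
  z 0.1 x [0.546 0.606] y [0.067 0.171]
  z 0.13 x [0.553 0.603] y [0.07  0.174]
wp0.1 rows4 off [0.24, -0.84, -0.46] rot [-0.014, 0.165, -0.037] -> [0.42, -0.03, 0.27]
wp1.1 rows3 off [-0.21, -0.94, 0.21] rot [0.009, 0.045, -0.068] -> [0.476, -0.132, 0.247]
wp1.2 rows3 off [-0.03, -0.96, 0.22] rot [0.009, 0.044, -0.069] -> [0.531, -0.234, 0.224]
wp1.3 rows3 off [0.14, -0.95, 0.26] rot [0.009, 0.045, -0.068] -> [0.587, -0.337, 0.201]
[0.46072438 0.07735466 0.24088608]
top base [ 0.5092 -0.4276] heading 51.8 q [ 536.9 -393.    89.9   50.1   51.8] ref True z 0.046 len 0.088
```

Both placed capacitors stand upright at about z 0.137. Now the third, for the right bay.

Call:
servo_tool([
  {"grip":-1,"offset":[0.24,-0.84,-0.46],"delta_rot":[-0.014,0.165,-0.037]},
  {"grip":-1,"offset":[0.24,-0.84,-0.46],"delta_rot":[-0.014,0.165,-0.037]},
  {"grip":-1,"offset":[0.24,-0.84,-0.46],"delta_rot":[-0.014,0.165,-0.037]},
  {"grip":-1,"offset":[0.24,-0.84,-0.46],"delta_rot":[-0.014,0.165,-0.037]},
])

```text
clock: 32.7
ee_pos: [0.4213, -0.0335, 0.2717]
tcp_rot: [0.042, -0.129, 0.991, 0.005]
ft_force: [1.5, 1.4, -0.4]
finger_gap: 1.0
grasp_force: 0.0
```

Call:
servo_tool([
  {"grip":-1,"offset":[-0.21,-0.94,0.15],"delta_rot":[0.009,0.045,-0.068]},
  {"grip":-1,"offset":[-0.21,-0.94,0.15],"delta_rot":[0.009,0.045,-0.068]},
  {"grip":-1,"offset":[-0.21,-0.94,0.15],"delta_rot":[0.009,0.045,-0.068]},
])

```text
clock: 33.0
ee_pos: [0.478, -0.1346, 0.2513]
tcp_rot: [-0.026, -0.235, 0.971, -0.021]
ft_force: [0.4, 0.2, 0.6]
finger_gap: 1.0
grasp_force: 0.0
```

Call:
servo_tool([
  {"grip":-1,"offset":[-0.03,-0.96,0.22],"delta_rot":[0.009,0.044,-0.069]},
  {"grip":-1,"offset":[-0.03,-0.96,0.22],"delta_rot":[0.009,0.044,-0.069]},
  {"grip":-1,"offset":[-0.03,-0.96,0.22],"delta_rot":[0.009,0.044,-0.069]},
])

```text
clock: 33.3
ee_pos: [0.5317, -0.236, 0.228]
tcp_rot: [-0.091, -0.337, 0.936, -0.048]
ft_force: [-0.1, 1.9, -0.3]
finger_gap: 1.001
grasp_force: 0.0
```

Call:
servo_tool([
  {"grip":-1,"offset":[0.14,-0.95,0.26],"delta_rot":[0.009,0.045,-0.068]},
  {"grip":-1,"offset":[0.14,-0.95,0.26],"delta_rot":[0.009,0.045,-0.068]},
  {"grip":-1,"offset":[0.14,-0.95,0.26],"delta_rot":[0.009,0.045,-0.068]},
  {"grip":-1,"offset":[0.14,-0.95,0.26],"delta_rot":[0.009,0.045,-0.068]},
])

```text
clock: 33.7
ee_pos: [0.5864, -0.3384, 0.2049]
tcp_rot: [-0.156, -0.431, 0.886, -0.074]
ft_force: [-0.0, -0.3, 0.2]
finger_gap: 0.994
grasp_force: 0.0
```

```bash
python3 capm.py wrist; python3 carry.py
python3 - <<'E'
from pick import *
t,T,zt=grasp((.512,-.4325),52,g=.075,pitch=147,z=.031)
plan([(t-.10*zt+[0,0,.04],T),(t-.05*zt,T),(t,T)])
E
```

```text
[ 0.58639681 -0.33842196  0.20487422]
wrist base [ 0.5132 -0.4334] heading 52.0 q [ 539.6 -398.9   88.5   45.1   52. ] ref True z 0.046 len 0.088
gap 0.997 F 0.0 tcp [ 0.5860628  -0.33722886  0.20644468] pitch 19.903343949814555 gp [ 0.59008278 -0.3321615   0.22430977] [-0.46  0.69  0.48  1.44 -0.34 -1.36]
wp0.1 rows5 off [-0.43, -0.0, 0.65] rot [0.001, 0.206, -0.0] -> [0.599, -0.32, 0.116]
wp1.1 rows2 off [-0.28, -0.0, 0.6] rot [-0.0, 0.0, -0.0] -> [0.574, -0.353, 0.048]
wp2.1 rows1 off [-0.0, -0.0, 0.41] rot [-0.0, 0.0, -0.0] -> [0.548, -0.386, 0.021]
```

Call:
servo_tool([
  {"grip":-1,"offset":[-0.2,0,0.3],"delta_rot":[0,0.206,0]},
  {"grip":-1,"offset":[-0.2,0,0.3],"delta_rot":[0,0.206,0]},
  {"grip":-1,"offset":[-0.3,0,0.45],"delta_rot":[0,0.206,0]},
  {"grip":-1,"offset":[-0.43,0,0.65],"delta_rot":[0,0.206,0]},
  {"grip":-1,"offset":[-0.43,0,0.65],"delta_rot":[0,0.206,0]},
])

```text
clock: 34.25
ee_pos: [0.597, -0.3143, 0.105]
tcp_rot: [-0.436, -0.389, 0.785, -0.204]
ft_force: [-1.1, -0.3, -2.9]
finger_gap: 1.0
grasp_force: 0.0
```

Call:
servo_tool([
  {"grip":-1,"offset":[0,0,0],"delta_rot":[0,0,0]},
])

```text
clock: 34.35
ee_pos: [0.5988, -0.3167, 0.112]
tcp_rot: [-0.432, -0.388, 0.787, -0.207]
ft_force: [0.7, 0.2, 1.3]
finger_gap: 0.998
grasp_force: 0.0
```

```bash
python3 capm.py wrist; python3 carry.py
python3 - <<'E'
from pick import *
t,T,zt=grasp((.513,-.433),52,g=.075,pitch=147,z=.031)
plan([(t-.05*zt,T),(t,T)])
E
```

```text
[ 0.59883897 -0.31672443  0.11203138]
wrist base [ 0.5129 -0.433 ] heading 51.8 q [ 540.  -398.7   89.7   45.3   51.8] ref True z 0.046 len 0.087
gap 1.0 F 0.0 tcp [ 0.60017189 -0.31843108  0.11655936] pitch 57.032773179757505 gp [ 0.60997723 -0.30586287  0.12689839] [-0.23  1.15  0.82  1.8  -0.87 -0.87]
wp0.1 rows2 off [-0.29, -0.02, 0.61] rot [-0.0, -0.0, 0.001] -> [0.576, -0.353, 0.048]
wp1.1 rows2 off [0.0, 0.0, 0.42] rot [-0.0, -0.0, -0.0] -> [0.55, -0.387, 0.02]
```

Call:
servo_tool([
  {"grip":-1,"offset":[-0.15,-0.01,0.3],"delta_rot":[0,0,0]},
  {"grip":-1,"offset":[-0.29,-0.01,0.61],"delta_rot":[0,0,0]},
  {"grip":-1,"offset":[-0.29,-0.01,0.61],"delta_rot":[0,0,0]},
  {"grip":-1,"offset":[-0.29,-0.01,0.61],"delta_rot":[0,0,0]},
])

```text
clock: 34.8
ee_pos: [0.5753, -0.3554, 0.0542]
tcp_rot: [-0.427, -0.383, 0.791, -0.211]
ft_force: [1.0, -0.3, 1.5]
finger_gap: 1.001
grasp_force: 0.0
```

Call:
servo_tool([
  {"grip":-1,"offset":[0,0,0.25],"delta_rot":[0,0,0]},
  {"grip":-1,"offset":[0,0,0.42],"delta_rot":[0,0,0]},
  {"grip":-1,"offset":[0,0,0.42],"delta_rot":[0,0,0]},
  {"grip":-1,"offset":[0,0,0.42],"delta_rot":[0,0,0]},
])

```text
clock: 35.2
ee_pos: [0.5512, -0.3878, 0.0259]
tcp_rot: [-0.427, -0.384, 0.791, -0.212]
ft_force: [-0.5, -0.9, 0.1]
finger_gap: 0.999
grasp_force: 0.0
```

Call:
servo_tool([
  {"grip":1,"offset":[0,0,0],"delta_rot":[0,0,0]},
  {"grip":1,"offset":[0,0,0],"delta_rot":[0,0,0]},
  {"grip":1,"offset":[0,0,0],"delta_rot":[0,0,0]},
  {"grip":1,"offset":[0,0,0],"delta_rot":[0,0,0]},
  {"grip":1,"offset":[0,0,0],"delta_rot":[0,0,0]},
])

```text
clock: 35.7
ee_pos: [0.5503, -0.387, 0.0231]
tcp_rot: [-0.428, -0.385, 0.79, -0.211]
ft_force: [2.4, 4.5, 5.3]
finger_gap: 0.528
grasp_force: 91.9
```

```bash
python3 carry.py
python3 - <<'E'
from place import *
import kin
F=np.array([.566,.0905]);B=F-.096*fy
p,r=cur();k=dict(p0=57,off=.008,g=.073)
W=[(p+[0,0,.09],r)]
for x,y,h,q in ((.53,-.33,40,115),(.47,-.25,25,105),(.46,-.12,12,88)): W.append((at(np.array([x,y,.225]),tool(h,q)),tool(h,q)))
W+=[gp_tcp(B,.020,.085,3,2,**k),gp_tcp(B,.020,.006,3,2,**k)]
plan(W)
for (q,T) in W[-2:]:
    z=T.as_matrix()[:,2];print(kin.ik(np.hypot(q[0],q[1]),q[2],np.arcsin(-z[2])))
E
```

```text
gap 0.528 F 91.9 tcp [ 0.55032316 -0.38703261  0.02312067] pitch 56.9752965916405 gp [ 0.56008865 -0.37444655  0.03347568] [-0.34  1.09  0.44  1.38 -0.92 -1.02]
wp0.1 rows2 off [0.63, -0.0, -0.41] rot [0.0, 0.0, 0.0] -> [0.55, -0.387, 0.113]
wp1.1 rows4 off [0.55, 0.43, -0.6] rot [-0.045, -0.177, 0.051] -> [0.524, -0.336, 0.208]
wp2.1 rows3 off [-0.07, 0.85, -0.02] rot [-0.029, -0.055, 0.078] -> [0.465, -0.252, 0.206]
wp3.1 rows2 off [-0.21, 0.51, -0.05] rot [-0.004, -0.047, 0.036] -> [0.463, -0.186, 0.205]
wp3.2 rows2 off [-0.15, 0.52, -0.03] rot [-0.004, -0.047, 0.036] -> [0.46, -0.121, 0.206]
wp4.1 rows2 off [-0.56, 0.37, 0.18] rot [0.008, -0.078, 0.027] -> [0.517, -0.063, 0.187]
wp4.2 rows2 off [-0.47, 0.42, 0.29] rot [0.007, -0.077, 0.027] -> [0.575, -0.005, 0.169]
wp5.1 rows2 off [0.33, 0.0, 0.57] rot [0.0, -0.0, 0.0] -> [0.575, -0.005, 0.09]
(array([ 0.024, -0.702,  0.321]), 0.0)
(array([ 0.142, -0.827,  0.078]), 0.0)
```

Call:
servo_tool([
  {"grip":1,"offset":[0.32,0,-0.2],"delta_rot":[0,0,0]},
  {"grip":1,"offset":[0.63,0,-0.41],"delta_rot":[0,0,0]},
  {"grip":1,"offset":[0.63,0,-0.41],"delta_rot":[0,0,0]},
])

```text
clock: 36.0
ee_pos: [0.5519, -0.3885, 0.1189]
tcp_rot: [-0.426, -0.383, 0.792, -0.214]
ft_force: [0.9, -1.1, -2.1]
finger_gap: 0.529
grasp_force: 92.1
```

Call:
servo_tool([
  {"grip":1,"offset":[0.55,0.43,-0.6],"delta_rot":[-0.045,-0.177,0.051]},
  {"grip":1,"offset":[0.55,0.43,-0.6],"delta_rot":[-0.045,-0.177,0.051]},
  {"grip":1,"offset":[0.55,0.43,-0.6],"delta_rot":[-0.045,-0.177,0.051]},
  {"grip":1,"offset":[0.55,0.43,-0.6],"delta_rot":[-0.045,-0.177,0.051]},
  {"grip":1,"offset":[0.55,0.43,-0.6],"delta_rot":[-0.045,-0.177,0.051]},
])

```text
clock: 36.5
ee_pos: [0.523, -0.3395, 0.21]
tcp_rot: [-0.201, -0.33, 0.919, -0.076]
ft_force: [-0.6, 0.0, -2.2]
finger_gap: 0.527
grasp_force: 92.7
```

Call:
servo_tool([
  {"grip":1,"offset":[-0.07,0.85,-0.02],"delta_rot":[-0.029,-0.055,0.078]},
  {"grip":1,"offset":[-0.07,0.85,-0.02],"delta_rot":[-0.029,-0.055,0.078]},
  {"grip":1,"offset":[-0.07,0.85,-0.02],"delta_rot":[-0.029,-0.055,0.078]},
])

```text
clock: 36.8
ee_pos: [0.456, -0.2464, 0.2016]
tcp_rot: [-0.134, -0.215, 0.967, -0.022]
ft_force: [0.4, -1.2, -1.8]
finger_gap: 0.526
grasp_force: 93.2
```

Call:
servo_tool([
  {"grip":1,"offset":[-0.21,0.51,-0.05],"delta_rot":[-0.004,-0.047,0.036]},
  {"grip":1,"offset":[-0.21,0.51,-0.05],"delta_rot":[-0.004,-0.047,0.036]},
])

```text
clock: 37.0
ee_pos: [0.4578, -0.1818, 0.201]
tcp_rot: [-0.059, -0.16, 0.985, -0.01]
ft_force: [0.8, -0.2, -2.2]
finger_gap: 0.528
grasp_force: 93.8
```

Call:
servo_tool([
  {"grip":1,"offset":[-0.15,0.52,-0.03],"delta_rot":[-0.004,-0.047,0.036]},
  {"grip":1,"offset":[-0.15,0.52,-0.03],"delta_rot":[-0.004,-0.047,0.036]},
  {"grip":1,"offset":[-0.15,0.52,-0.03],"delta_rot":[-0.004,-0.047,0.036]},
])

```text
clock: 37.3
ee_pos: [0.4566, -0.1182, 0.2036]
tcp_rot: [0.014, -0.106, 0.994, 0.003]
ft_force: [0.0, -0.3, -2.9]
finger_gap: 0.528
grasp_force: 93.9
```

```bash
python3 carry.py
python3 - <<'E'
from place import *
F=np.array([.566,.0905]);B=F-.096*fy;k=dict(p0=57,off=.0105,g=.075)
plan([gp_tcp(B,.020,.085,3,2,**k),gp_tcp(B,.020,.006,3,2,**k)])
E
```

```text
gap 0.528 F 93.9 tcp [ 0.45658172 -0.11823662  0.20356834] pitch 1.6011477073549831 gp [ 0.45607514 -0.11839542  0.22256092] [-0.4   0.16 -0.28  1.11  0.02 -0.61]
wp0.1 rows2 off [-0.57, 0.36, 0.15] rot [0.008, -0.079, 0.027] -> [0.515, -0.061, 0.188]
wp0.2 rows2 off [-0.48, 0.41, 0.27] rot [0.008, -0.078, 0.027] -> [0.573, -0.005, 0.172]
wp1.1 rows2 off [0.33, -0.0, 0.57] rot [0.0, -0.0, 0.0] -> [0.572, -0.005, 0.093]
```

Call:
servo_tool([
  {"grip":1,"offset":[-0.57,0.36,0.12],"delta_rot":[0.008,-0.079,0.027]},
  {"grip":1,"offset":[-0.57,0.36,0.12],"delta_rot":[0.008,-0.079,0.027]},
  {"grip":1,"offset":[-0.57,0.36,0.12],"delta_rot":[0.008,-0.079,0.027]},
])

```text
clock: 37.6
ee_pos: [0.5159, -0.0621, 0.19]
tcp_rot: [0.139, -0.062, 0.988, 0.004]
ft_force: [-2.5, -0.1, -2.7]
finger_gap: 0.529
grasp_force: 93.8
```

Call:
servo_tool([
  {"grip":1,"offset":[-0.48,0.41,0.27],"delta_rot":[0.008,-0.078,0.027]},
  {"grip":1,"offset":[-0.48,0.41,0.27],"delta_rot":[0.008,-0.078,0.027]},
  {"grip":1,"offset":[-0.48,0.41,0.27],"delta_rot":[0.008,-0.078,0.027]},
  {"grip":1,"offset":[-0.48,0.41,0.27],"delta_rot":[0.008,-0.078,0.027]},
  {"grip":1,"offset":[-0.48,0.41,0.27],"delta_rot":[0.008,-0.078,0.027]},
])

```text
clock: 38.1
ee_pos: [0.5772, -0.0093, 0.1787]
tcp_rot: [0.26, -0.016, 0.965, 0.003]
ft_force: [0.3, -0.8, -0.9]
finger_gap: 0.528
grasp_force: 94.0
```

Call:
servo_tool([
  {"grip":1,"offset":[0,0,0],"delta_rot":[0,0,0]},
  {"grip":1,"offset":[0,0,0],"delta_rot":[0,0,0]},
])

```text
clock: 38.3
ee_pos: [0.5776, -0.0092, 0.1794]
tcp_rot: [0.262, -0.016, 0.965, 0.003]
ft_force: [0.1, 0.7, -1.8]
finger_gap: 0.527
grasp_force: 94.0
```

```bash
python3 carry.py
python3 - <<'E'
from capup import *
F=np.array([.566,.0905]);B=F-.096*fy;k=dict(p0=57,off=.0105,g=.075)
up("side",(.572,-.01));up("top",(.572,-.005))
plan([gp_tcp(B,.020,.006,3,2,**k)])
E
python3 tray.py
```

```text
gap 0.527 F 94.0 tcp [ 0.57756309 -0.00924395  0.17944282] pitch 30.35465603226687 gp [ 0.56796555 -0.00952528  0.19583819] [-0.18  0.01 -0.68  0.35  0.11 -0.19]
side 379 z [0.043 0.226]
  z 0.02 x [0.565 0.598] y [0.06  0.074]
  z 0.07 x [0.567 0.589] y [0.058 0.075]
  z 0.1 x [0.556 0.596] y [-0.034  0.073]
  z 0.13 x [0.555 0.599] y [-0.035  0.075]
  z 0.16 x [0.556 0.601] y [-0.035  0.01 ]
  z 0.2 x [0.581 0.605] y [-0.035  0.01 ]
top 130 z [0.046 0.273]
  z 0.1 x [0.561 0.602] y [0.068 0.081]
  z 0.13 x [0.561 0.605] y [0.07  0.083]
  z 0.2 x [0.569 0.6  ] y [-0.028  0.013]
wp0.1 rows2 off [0.4, 0.03, 0.6] rot [-0.001, 0.002, -0.0] -> [0.572, -0.005, 0.093]
top rim [[0.535, 0.718], [-0.127, 0.23]] ctr [0.6219 0.0915] | bar ctr [0.5711 0.1275]
side rim [[0.51, 0.677], [-0.131, 0.2]] ctr [0.5898 0.0728] | bar ctr [0.5783 0.0877]
```

Call:
servo_tool([
  {"grip":1,"offset":[0.15,0.03,0.27],"delta_rot":[0,0,0]},
  {"grip":1,"offset":[0.3,0.03,0.5],"delta_rot":[0,0,0]},
  {"grip":1,"offset":[0.36,0.03,0.6],"delta_rot":[0,-0.008,0]},
  {"grip":1,"offset":[0.36,0.03,0.6],"delta_rot":[0,-0.008,0]},
  {"grip":1,"offset":[0.36,0.03,0.6],"delta_rot":[0,-0.008,0]},
])

```text
clock: 39.0
ee_pos: [0.5751, -0.0046, 0.0944]
tcp_rot: [0.273, -0.016, 0.962, 0.004]
ft_force: [-0.7, -0.6, -2.2]
finger_gap: 0.526
grasp_force: 94.0
```

Call:
servo_tool([
  {"grip":1,"offset":[0.015,0,0.025],"delta_rot":[0,-0.008,0]},
  {"grip":1,"offset":[0.015,0,0.025],"delta_rot":[0,-0.008,0]},
])

```text
clock: 39.2
ee_pos: [0.5762, -0.0048, 0.0922]
tcp_rot: [0.286, -0.016, 0.958, 0.004]
ft_force: [-0.4, 0.5, -2.6]
finger_gap: 0.53
grasp_force: 94.1
```

Call:
servo_tool([
  {"grip":1,"offset":[0.015,0,0.025],"delta_rot":[0,0,0]},
  {"grip":1,"offset":[0.015,0,0.025],"delta_rot":[0,0,0]},
])

```text
clock: 39.4
ee_pos: [0.5761, -0.0047, 0.088]
tcp_rot: [0.286, -0.016, 0.958, 0.004]
ft_force: [1.4, -0.0, -2.1]
finger_gap: 0.527
grasp_force: 94.1
```

```bash
python3 carry.py
python3 - <<'E'
from capup import *
up("side",(.572,-.015))
E
python3 tray.py
```

```text
gap 0.527 F 94.1 tcp [ 0.57605976 -0.00469256  0.08801901] pitch 33.21737985039701 gp [ 0.56565648 -0.00502281  0.10391438] [-0.18  0.13 -0.89 -0.02  0.12 -0.18]
side 223 z [0.038 0.228]
  z 0.02 x [0.556 0.601] y [-0.031  0.072]
  z 0.07 x [0.555 0.603] y [-0.032  0.066]
  z 0.1 x [0.556 0.605] y [-0.03   0.067]
  z 0.13 x [0.568 0.6  ] y [-0.031  0.065]
top rim [[0.535, 0.714], [-0.13, 0.23]] ctr [0.6199 0.0903] | bar ctr [0.5736 0.1003]
side rim [[0.509, 0.726], [-0.13, 0.229]] ctr [0.6131 0.0894] | bar ctr [0.5774 0.0889]
```

Call:
servo_tool([
  {"grip":1,"offset":[0.015,0,0.025],"delta_rot":[0,0,0]},
  {"grip":1,"offset":[0.015,0,0.025],"delta_rot":[0,0,0]},
])

```text
clock: 39.75
ee_pos: [0.5798, -0.0044, 0.0877]
tcp_rot: [0.29, -0.017, 0.957, 0.005]
ft_force: [0.9, 2.9, 5.0]
finger_gap: 0.53
grasp_force: 94.7
```

Call:
servo_tool([
  {"grip":-1,"offset":[0,0,0],"delta_rot":[0,0,0]},
  {"grip":-1,"offset":[0,0,0],"delta_rot":[0,0,0]},
  {"grip":-1,"offset":[0,0,0],"delta_rot":[0,0,0]},
  {"grip":-1,"offset":[0,0,-0.3],"delta_rot":[0,0,0]},
  {"grip":-1,"offset":[0,0,-0.7],"delta_rot":[0,0,0]},
])

```text
clock: 40.25
ee_pos: [0.5275, -0.0057, 0.1518]
tcp_rot: [0.282, -0.016, 0.959, 0.005]
ft_force: [2.4, 0.7, 0.9]
finger_gap: 0.999
grasp_force: 0.0
```

Call:
servo_tool([
  {"grip":-1,"offset":[0,0,-0.4],"delta_rot":[0,0,0]},
  {"grip":-1,"offset":[0,0,-0.9],"delta_rot":[0,0,0]},
  {"grip":1,"offset":[0,0,-0.9],"delta_rot":[0,0,0]},
  {"grip":1,"offset":[0,0,-0.9],"delta_rot":[0,0,0]},
])

```text
clock: 40.65
ee_pos: [0.4712, -0.0084, 0.2475]
tcp_rot: [0.288, -0.016, 0.958, 0.004]
ft_force: [-0.1, -0.0, -1.1]
finger_gap: 0.689
grasp_force: 0.0
```

```bash
python3 carry.py
python3 - <<'E'
from capup import *
up("top",(.572,-.015))
p=up("side",(.572,-.03))
cv2.imwrite("pics/s13.png",cv2.resize(p[80:260,130:386,::-1],(800,562)))
from tray import *
b=np.array([.575,.089])-.08*fx
# pusher (closed, down) in front of bar
c=b-.045*fx
T=tool(3.7,90)
plan([(np.r_[c-.02*fx,.16],T),(np.r_[c-.02*fx,.038],T)])
E
python3 tray.py
```

```text
gap 0.689 F 0.0 tcp [ 0.47121585 -0.00841052  0.24745734] pitch 33.47463044015331 gp [ 0.46074051 -0.00871546  0.26330581] [-0.26 -0.32 -0.79  0.53  0.16 -0.24]
top 206 z [0.026 0.139]
  z 0.02 x [0.554 0.612] y [-0.024  0.074]
  z 0.07 x [0.555 0.593] y [-0.023  0.073]
  z 0.1 x [0.555 0.598] y [-0.022  0.073]
  z 0.13 x [0.556 0.599] y [-0.022  0.074]
side 274 z [0.043 0.136]
  z 0.02 x [0.561 0.607] y [-0.031  0.019]
  z 0.07 x [0.559 0.604] y [-0.03   0.056]
  z 0.1 x [0.56  0.603] y [-0.03   0.016]
  z 0.13 x [0.56  0.602] y [-0.029  0.016]
wp0.1 rows4 off [0.64, 0.74, 0.42] rot [-0.003, 0.184, -0.01] -> [0.431, 0.08, 0.16]
wp1.1 rows2 off [0.0, 0.0, 0.51] rot [-0.0, 0.0, 0.0] -> [0.431, 0.079, 0.098]
wp1.2 rows2 off [0.0, 0.0, 0.5] rot [-0.0, 0.0, 0.0] -> [0.431, 0.079, 0.038]
top rim [[0.539, 0.715], [-0.128, 0.231]] ctr [0.6227 0.092 ] | bar ctr [0.5769 0.1103]
side rim [[0.513, 0.724], [-0.13, 0.228]] ctr [0.6138 0.0888] | bar ctr [0.5818 0.0882]
```

View pics/s13.png

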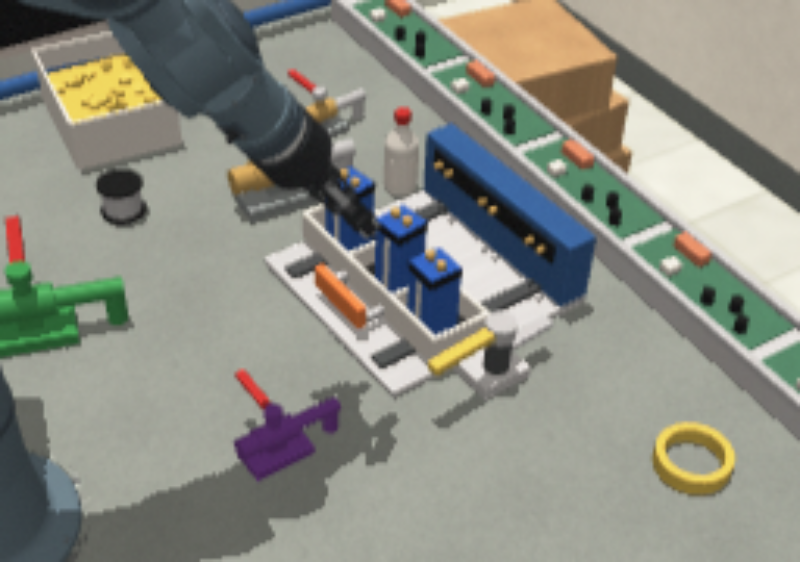

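All three capacitors stand in the tray at (350,205), (400,250) and (437,290), and the tray is still pulled out with its bar at (340,295). Now push it home with the closed fingers.

Call:
servo_tool([
  {"grip":1,"offset":[0.64,0.74,0.2],"delta_rot":[-0.003,0.184,-0.01]},
  {"grip":1,"offset":[0.64,0.74,0.2],"delta_rot":[-0.003,0.184,-0.01]},
  {"grip":1,"offset":[0.64,0.74,0.42],"delta_rot":[-0.003,0.184,-0.01]},
  {"grip":1,"offset":[0.64,0.74,0.42],"delta_rot":[-0.003,0.184,-0.01]},
  {"grip":1,"offset":[0.64,0.74,0.42],"delta_rot":[-0.003,0.184,-0.01]},
])

```text
clock: 41.35
ee_pos: [0.4322, 0.0802, 0.1559]
tcp_rot: [-0.005, -0.033, 0.999, -0.0]
ft_force: [0.6, 0.5, -0.6]
finger_gap: 0.003
grasp_force: 0.0
```

Call:
servo_tool([
  {"grip":1,"offset":[0,0,0.4],"delta_rot":[0,0,0]},
  {"grip":1,"offset":[0,0,0.8],"delta_rot":[0,0,0]},
  {"grip":1,"offset":[0,0,1],"delta_rot":[0,0,0]},
  {"grip":1,"offset":[0,0,1],"delta_rot":[0,0,0]},
  {"grip":1,"offset":[0,0,1],"delta_rot":[0,0,0]},
])

```text
clock: 41.85
ee_pos: [0.4302, 0.0793, 0.0405]
tcp_rot: [0.001, -0.033, 0.999, -0.0]
ft_force: [0.3, -0.1, 0.3]
finger_gap: 0.002
grasp_force: 0.0
```

```bash
python3 carry.py
python3 - <<'E'
from plan import *
from tray import *
p,r=cur();T=tool(3.7,90)
plan([(np.r_[p[:2]+.04*fx,.04],T),(np.r_[p[:2]+.14*fx,.04],T)])
E
```

```text
gap 0.002 F 0.0 tcp [0.43016865 0.07932381 0.04049638] pitch 0.07444721555048871 gp [0.43014616 0.079334   0.05949637] [ 0.04  0.27 -0.61  0.69 -0.   -0.03]
wp0.1 rows1 off [-0.33, -0.0, 0.0] rot [-0.0, 0.0, 0.0] -> [0.47, 0.082, 0.041]
wp1.1 rows3 off [-0.84, -0.0, 0.01] rot [-0.0, 0.0, 0.0] -> [0.57, 0.088, 0.039]
```

Call:
servo_tool([
  {"grip":1,"offset":[-0.12,0,0],"delta_rot":[0,0,0]},
  {"grip":1,"offset":[-0.24,0,0],"delta_rot":[0,0,0]},
  {"grip":1,"offset":[-0.32,0,0],"delta_rot":[0,0,0]},
  {"grip":1,"offset":[-0.38,0,0],"delta_rot":[0,0,0]},
  {"grip":1,"offset":[-0.42,0,0],"delta_rot":[0,0,0]},
])

```text
clock: 42.35
ee_pos: [0.4825, 0.0828, 0.0413]
tcp_rot: [0.001, -0.033, 0.999, -0.0]
ft_force: [0.7, 0.1, -0.1]
finger_gap: 0.003
grasp_force: 0.0
```

Call:
servo_tool([
  {"grip":1,"offset":[-0.04,0,0],"delta_rot":[0,0,0]},
  {"grip":1,"offset":[-0.09,0,0],"delta_rot":[0,0,0]},
  {"grip":1,"offset":[-0.15,0,0],"delta_rot":[0,0,0]},
  {"grip":1,"offset":[-0.21,0,0],"delta_rot":[0,0,0]},
  {"grip":1,"offset":[-0.27,0,0],"delta_rot":[0,0,0]},
])

```text
clock: 42.85
ee_pos: [0.5134, 0.0849, 0.0398]
tcp_rot: [-0.0, -0.033, 0.999, -0.0]
ft_force: [-3.7, -0.9, 1.5]
finger_gap: 0.005
grasp_force: 1.9
```

Call:
servo_tool([
  {"grip":1,"offset":[-0.06,0,0],"delta_rot":[0,0,0]},
  {"grip":1,"offset":[-0.12,0,0],"delta_rot":[0,0,0]},
  {"grip":1,"offset":[-0.18,0,0],"delta_rot":[0,0,0]},
  {"grip":1,"offset":[-0.24,0,0],"delta_rot":[0,0,0]},
  {"grip":1,"offset":[-0.3,0,0],"delta_rot":[0,0,0]},
])

```text
clock: 43.35
ee_pos: [0.5496, 0.0873, 0.0399]
tcp_rot: [-0.0, -0.033, 0.999, -0.0]
ft_force: [-4.1, 0.1, -2.6]
finger_gap: 0.004
grasp_force: 1.9
```

Call:
servo_tool([
  {"grip":1,"offset":[-0.06,0,0],"delta_rot":[0,0,0]},
  {"grip":1,"offset":[-0.12,0,0],"delta_rot":[0,0,0]},
  {"grip":1,"offset":[-0.16,0,0],"delta_rot":[0,0,0]},
  {"grip":1,"offset":[-0.2,0,0],"delta_rot":[0,0,0]},
])

```text
clock: 43.75
ee_pos: [0.5641, 0.0882, 0.0397]
tcp_rot: [-0.008, -0.033, 0.999, -0.001]
ft_force: [-35.5, -3.9, 29.6]
finger_gap: 0.004
grasp_force: 18.0
```

```bash
python3 carry.py; python3 tray.py
python3 - <<'E'
from capup import *
up("side",(.65,.09))
E
```

```text
gap 0.004 F 18.0 tcp [0.56409653 0.08821802 0.03974957] pitch 0.9706011039069861 gp [0.5644148  0.08826592 0.05874684] [ 0.05  0.51 -0.23  0.85 -0.   -0.02]
side 324 z [0.04 0.21]
  z 0.02 x [0.642 0.675] y [0.015 0.173]
  z 0.07 x [0.641 0.694] y [0.009 0.173]
  z 0.1 x [0.642 0.697] y [0.006 0.163]
  z 0.13 x [0.644 0.693] y [0.002 0.109]Traceback (most recent call last):
  File "tray.py", line 11, in <module>
    if __name__=="__main__": tray()
                             ~~~~^^
  File "tray.py", line 10, in tray
    print(c,"rim",np.round(ra,3).tolist(),"ctr",np.round(np.mean(ra[0])*fx+np.mean(ra[1])*fy,4),"| bar ctr",np.round((np.percentile(bs,[3,97]).mean()+.08)*fx+np.percentile(bt,[3,97]).mean()*fy,4))
                                                                                                                      ~~~~~~~~~~~~~^^^^^^^^^^^
    return _quantile_unchecked(
        a, q, axis, out, overwrite_input, method, keepdims, weights)
    return _ureduce(a,
                    func=_quantile_ureduce_func,
    ...<5 lines>...
                    overwrite_input=overwrite_input,
                    method=method)
    r = func(a, **kwargs)
    result = _quantile(arr,
                       quantiles=q,
    ...<2 lines>...
                       out=out,
                       weights=wgt)
    slices_having_nans = np.isnan(arr[-1, ...])
                                  ~~~^^^^^^^^^
IndexError: index -1 is out of bounds for axis 0 with size 0
```

Call:
servo_tool([
  {"grip":1,"offset":[0.2,0,0],"delta_rot":[0,0,0]},
  {"grip":1,"offset":[0.45,0,0],"delta_rot":[0,0,0]},
  {"grip":1,"offset":[0.45,0,-0.4],"delta_rot":[0,0,0]},
  {"grip":1,"offset":[0.45,0,-0.8],"delta_rot":[0,0,0]},
  {"grip":1,"offset":[0.45,0,-1],"delta_rot":[0,0,0]},
])

```text
clock: 44.35
ee_pos: [0.5236, 0.0857, 0.1657]
tcp_rot: [0.006, -0.033, 0.999, -0.0]
ft_force: [0.9, 0.2, 0.3]
finger_gap: 0.004
grasp_force: 0.0
```

```bash
cat > lev.py <<'E'
from h import *
def lev():
  for c in ("top","side"):
    p,d,W=look(c);ok=d>0
    for n,m,z,xr,yr in (("lock",col(p,22,33),(.07,.11),(.45,.75),(-.25,0)),("valve",col(p,0,6)|col(p,174,180),(.09,.12),(.42,.65),(.28,.48)),("bar",col(p,8,19,150),(.05,.07),(.4,.7),(0,.2))):
        X,_=box(W,m&ok,*z,xr,yr)
        if len(X)>9: print(c,n,len(X),quad(X[:,:2]))
if __name__=="__main__": lev()
E
python3 carry.py; python3 lev.py
```

```text
gap 0.004 F 0.0 tcp [0.52363821 0.08567626 0.16566433] pitch 0.6633237018511733 gp [0.52341828 0.08567281 0.18466305] [ 0.04  0.31 -0.19  1.06 -0.   -0.02]
top lock 107 [ 550.5 -101.2   91.    18.4    6.7]
top valve 100 [550.5 416.6  94.2  14.5  86.2]
side lock 107 [ 554.4 -108.2   89.9   18.2    7.8]
side valve 49 [555.7 411.6  86.2  17.3  87.4]
side bar 80 [584.   87.3  99.3  16.4  94.2]
```

Run:
```python
from plan import *
pv=np.array([.6146,-.0975])
def P(t,rad=.075,off=.027):
    t=np.radians(t);return np.r_[pv+rad*np.array([np.cos(t),np.sin(t)])+off*np.array([np.sin(t),-np.cos(t)]),.064]
a=P(186,off=.05)
plan([(np.r_[a[:2],.17],None),(a,None)]+[(P(t),None) for t in (189,202,215,228,241,254,264,270,274)])
```

```text
wp0.1 rows2 off [0.0, -0.59, -0.01] rot [0.0, 0.0, 0.0] -> [0.53, 0.015, 0.168]
wp0.2 rows2 off [0.0, -0.59, -0.02] rot [0.0, 0.0, 0.0] -> [0.535, -0.056, 0.17]
wp1.1 rows3 off [0.02, 0.0, 0.89] rot [0.0, 0.0, 0.0] -> [0.534, -0.056, 0.063]
wp2.1 rows1 off [-0.0, -0.22, -0.0] rot [0.0, 0.0, 0.0] -> [0.536, -0.082, 0.063]
wp3.1 rows1 off [0.02, -0.15, -0.0] rot [0.0, 0.0, 0.0] -> [0.535, -0.1, 0.063]
wp4.1 rows1 off [-0.01, -0.15, -0.0] rot [0.0, 0.0, 0.0] -> [0.537, -0.118, 0.063]
wp5.1 rows1 off [-0.05, -0.15, -0.0] rot [0.0, 0.0, 0.0] -> [0.544, -0.136, 0.064]
wp6.1 rows1 off [-0.08, -0.13, -0.0] rot [0.0, 0.0, 0.0] -> [0.555, -0.151, 0.064]
wp7.1 rows1 off [-0.1, -0.1, -0.0] rot [0.0, 0.0, 0.0] -> [0.568, -0.162, 0.064]
wp8.1 rows1 off [-0.1, -0.07, 0.0] rot [0.0, 0.0, 0.0] -> [0.58, -0.169, 0.064]
wp9.1 rows1 off [-0.06, -0.03, 0.0] rot [0.0, 0.0, 0.0] -> [0.588, -0.172, 0.064]
wp10.1 rows1 off [-0.04, -0.02, 0.0] rot [0.0, 0.0, 0.0] -> [0.593, -0.174, 0.064]
```

Call:
servo_tool([
  {"grip":1,"offset":[0,-0.6,0],"delta_rot":[0,0,0]},
  {"grip":1,"offset":[0,-0.9,0],"delta_rot":[0,0,0]},
  {"grip":1,"offset":[0,-1,0],"delta_rot":[0,0,0]},
  {"grip":1,"offset":[0,-1,0],"delta_rot":[0,0,0]},
])

```text
clock: 44.85
ee_pos: [0.5294, -0.0373, 0.1606]
tcp_rot: [0.002, -0.031, 1.0, -0.001]
ft_force: [-0.6, 0.3, -0.2]
finger_gap: 0.001
grasp_force: 0.0
```

Call:
servo_tool([
  {"grip":1,"offset":[0,-0.18,0],"delta_rot":[0,0,0]},
  {"grip":1,"offset":[0.02,-0.18,0.4],"delta_rot":[0,0,0]},
  {"grip":1,"offset":[0.02,-0.18,0.87],"delta_rot":[0,0,0]},
  {"grip":1,"offset":[0.02,-0.18,0.87],"delta_rot":[0,0,0]},
  {"grip":1,"offset":[0.02,-0.18,0.87],"delta_rot":[0,0,0]},
])

```text
clock: 45.35
ee_pos: [0.5253, -0.0551, 0.055]
tcp_rot: [-0.001, -0.033, 0.999, 0.0]
ft_force: [-0.7, 0.2, 1.0]
finger_gap: 0.003
grasp_force: 0.0
```

Call:
servo_tool([
  {"grip":1,"offset":[0,-0.22,0],"delta_rot":[0,0,0]},
  {"grip":1,"offset":[0.02,-0.37,0],"delta_rot":[0,0,0]},
  {"grip":1,"offset":[0.01,-0.52,0],"delta_rot":[0,0,0]},
  {"grip":1,"offset":[-0.04,-0.67,0],"delta_rot":[0,0,0]},
  {"grip":1,"offset":[-0.12,-0.8,0],"delta_rot":[0,0,0]},
])

```text
clock: 45.85
ee_pos: [0.5492, -0.1511, 0.0592]
tcp_rot: [0.002, -0.033, 0.999, -0.0]
ft_force: [-0.1, 2.8, 0.4]
finger_gap: 0.002
grasp_force: 1.1
```

Call:
servo_tool([
  {"grip":1,"offset":[-0.1,-0.1,0],"delta_rot":[0,0,0]},
  {"grip":1,"offset":[-0.2,-0.17,0],"delta_rot":[0,0,0]},
  {"grip":1,"offset":[-0.26,-0.2,0],"delta_rot":[0,0,0]},
  {"grip":1,"offset":[-0.29,-0.21,0],"delta_rot":[0,0,0]},
])

```text
clock: 46.25
ee_pos: [0.5856, -0.1744, 0.0583]
tcp_rot: [0.002, -0.033, 0.999, -0.001]
ft_force: [-1.8, 0.2, 1.0]
finger_gap: 0.001
grasp_force: 0.8
```

```bash
python3 carry.py; python3 lev.py
```

```text
gap 0.001 F 0.8 tcp [ 0.58563465 -0.17444712  0.05834963] pitch 0.277864046133206 gp [ 0.58555388 -0.17440279  0.07734941] [-0.39  0.55 -0.12  0.9  -0.   -0.46]
top valve 100 [550.7 415.7  92.9  15.3  86.1]
top bar 103 [579.8  94.6  97.2  16.3  93.5]
side lock 18 [ 610.3 -193.3   30.    14.6   53.4]
side valve 49 [554.5 410.3  84.7  17.4  85.5]
side bar 79 [583.7  89.3 102.6  14.6  91.6]
```

Keep pushing to the stop in small steps.

Call:
servo_tool([
  {"grip":1,"offset":[-0.06,0,0],"delta_rot":[0,0,0]},
  {"grip":1,"offset":[-0.06,0,0],"delta_rot":[0,0,0]},
])

```text
clock: 46.55
ee_pos: [0.5913, -0.1733, 0.0564]
tcp_rot: [0.001, -0.033, 0.999, -0.001]
ft_force: [0.9, -0.3, 0.1]
finger_gap: 0.003
grasp_force: 0.0
```

Call:
servo_tool([
  {"grip":1,"offset":[-0.06,0,0],"delta_rot":[0,0,0]},
  {"grip":1,"offset":[-0.06,0,0],"delta_rot":[0,0,0]},
])

```text
clock: 46.75
ee_pos: [0.5985, -0.1728, 0.056]
tcp_rot: [0.001, -0.033, 0.999, -0.0]
ft_force: [0.0, -0.4, -0.6]
finger_gap: 0.001
grasp_force: 0.0
```

Call:
servo_tool([
  {"grip":1,"offset":[-0.05,0,0],"delta_rot":[0,0,0]},
  {"grip":1,"offset":[-0.05,0,0],"delta_rot":[0,0,0]},
])

```text
clock: 46.95
ee_pos: [0.599, -0.1727, 0.0557]
tcp_rot: [-0.004, -0.032, 0.999, -0.001]
ft_force: [-14.2, -1.8, 9.7]
finger_gap: 0.003
grasp_force: 7.0
```

Call:
servo_tool([
  {"grip":1,"offset":[-0.04,0,0],"delta_rot":[0,0,0]},
  {"grip":1,"offset":[-0.04,0,0],"delta_rot":[0,0,0]},
])

```text
clock: 47.15
ee_pos: [0.599, -0.1726, 0.0555]
tcp_rot: [-0.009, -0.032, 0.999, -0.001]
ft_force: [-25.9, -3.1, 18.3]
finger_gap: -0.001
grasp_force: 13.2
```

Call:
servo_tool([
  {"grip":1,"offset":[0.25,0,0],"delta_rot":[0,0,0]},
  {"grip":1,"offset":[0.5,0,-0.2],"delta_rot":[0,0,0]},
  {"grip":1,"offset":[0.6,0,-0.6],"delta_rot":[0,0,0]},
  {"grip":1,"offset":[0.6,0,-1],"delta_rot":[0,0,0]},
])

```text
clock: 47.55
ee_pos: [0.5336, -0.1758, 0.1761]
tcp_rot: [-0.002, -0.032, 0.999, 0.001]
ft_force: [0.9, -0.3, 0.1]
finger_gap: 0.001
grasp_force: 0.0
```

Call:
servo_tool([
  {"grip":1,"offset":[0.2,0.4,-0.4],"delta_rot":[0,0,0]},
  {"grip":1,"offset":[0.4,0.8,-0.7],"delta_rot":[0,0,0]},
  {"grip":1,"offset":[0.4,0.8,-0.7],"delta_rot":[0,0,0]},
])

```text
clock: 47.85
ee_pos: [0.4823, -0.0827, 0.2625]
tcp_rot: [0.002, -0.033, 0.999, -0.0]
ft_force: [1.5, 0.3, -0.2]
finger_gap: 0.002
grasp_force: 0.0
```

```bash
python3 carry.py; python3 lev.py
python3 - <<'E'
from plan import *
pv=np.array([.5505,.3515]);T=tool(33,78)
def P(t,rad=.06,off=.026):
    t=np.radians(t);return np.r_[pv+rad*np.array([np.cos(t),np.sin(t)])+off*np.array([np.sin(t),-np.cos(t)]),.088]
a=P(89,rad=.058,off=.042)
plan([([.47,.15,.26],T),([.53,.33,.25],T),(np.r_[a[:2],.2],T),(a,T)]+[(P(t),T) for t in (92,105,118,131,144,157,167,174,180)])
E
```

```text
gap 0.002 F 0.0 tcp [ 0.48231437 -0.08266668  0.26251406] pitch 0.24146332003081392 gp [ 0.48223452 -0.08266073  0.28151389] [-0.3   0.19 -0.09  1.28  0.   -0.37]
top lock 63 [ 616.5 -171.4   55.5   19.2   92.4]
top valve 100 [550.6 417.4  91.   15.1  87.4]
top bar 105 [578.9  94.2  96.6  15.   93.5]
side lock 120 [ 620.  -158.9   92.6   19.    92.8]
side valve 49 [554.3 413.2  85.2  18.   87.1]
side bar 77 [583.7  89.6  96.2  15.2  92.3]
wp0.1 rows3 off [-0.01, 0.97, 0.02] rot [-0.009, -0.032, -0.08] -> [0.476, 0.034, 0.261]
wp0.2 rows3 off [-0.25, 0.93, 0.05] rot [-0.009, -0.031, -0.081] -> [0.47, 0.15, 0.26]
wp1.1 rows2 off [-0.6, 0.49, 0.17] rot [-0.0, -0.0, 0.0] -> [0.5, 0.24, 0.255]
wp1.2 rows2 off [-0.6, 0.49, 0.17] rot [-0.0, -0.0, 0.0] -> [0.531, 0.33, 0.25]
wp2.1 rows3 off [-0.69, 0.26, 0.57] rot [-0.0, -0.0, 0.0] -> [0.593, 0.408, 0.2]
wp3.1 rows3 off [0.19, 0.01, 0.92] rot [-0.0, -0.0, 0.0] -> [0.593, 0.409, 0.088]
wp4.1 rows1 off [0.11, 0.11, -0.03] rot [-0.0, -0.0, 0.0] -> [0.575, 0.413, 0.088]
wp5.1 rows1 off [0.09, 0.09, -0.02] rot [-0.0, -0.0, 0.0] -> [0.559, 0.416, 0.088]
wp6.1 rows1 off [0.09, 0.07, -0.02] rot [-0.0, -0.0, 0.0] -> [0.546, 0.417, 0.089]
wp7.1 rows1 off [0.12, 0.05, -0.02] rot [-0.0, -0.0, 0.0] -> [0.53, 0.414, 0.088]
wp8.1 rows1 off [0.12, 0.02, -0.03] rot [-0.0, -0.0, 0.0] -> [0.516, 0.408, 0.088]
wp9.1 rows1 off [0.12, -0.01, -0.02] rot [-0.0, -0.0, 0.0] -> [0.505, 0.399, 0.088]
wp10.1 rows1 off [0.09, -0.03, -0.02] rot [-0.0, -0.0, 0.0] -> [0.497, 0.39, 0.088]
wp11.1 rows1 off [0.05, -0.03, -0.01] rot [-0.0, -0.0, 0.0] -> [0.494, 0.384, 0.088]
wp12.1 rows1 off [0.05, -0.02, -0.01] rot [-0.0, -0.0, 0.0] -> [0.491, 0.378, 0.088]
```

The lock lever is against its stop. Moving to the valve.

Call:
servo_tool([
  {"grip":1,"offset":[0,0.97,0.02],"delta_rot":[-0.009,-0.032,-0.08]},
  {"grip":1,"offset":[0,0.97,0.02],"delta_rot":[-0.009,-0.032,-0.08]},
  {"grip":1,"offset":[0,0.97,0.02],"delta_rot":[-0.009,-0.032,-0.08]},
])

```text
clock: 48.25
ee_pos: [0.4735, 0.0346, 0.2568]
tcp_rot: [0.05, -0.16, 0.986, 0.016]
ft_force: [0.2, -0.6, 0.3]
finger_gap: 0.001
grasp_force: 0.0
```

Call:
servo_tool([
  {"grip":1,"offset":[-0.25,0.93,0.05],"delta_rot":[-0.009,-0.031,-0.081]},
  {"grip":1,"offset":[-0.25,0.93,0.05],"delta_rot":[-0.009,-0.031,-0.081]},
  {"grip":1,"offset":[-0.25,0.93,0.05],"delta_rot":[-0.009,-0.031,-0.081]},
])

```text
clock: 48.55
ee_pos: [0.4679, 0.1503, 0.2555]
tcp_rot: [0.098, -0.284, 0.953, 0.031]
ft_force: [0.8, -0.7, 0.5]
finger_gap: -0.0
grasp_force: 0.0
```

Call:
servo_tool([
  {"grip":1,"offset":[-0.6,0.49,0.17],"delta_rot":[0,0,0]},
  {"grip":1,"offset":[-0.6,0.49,0.17],"delta_rot":[0,0,0]},
  {"grip":1,"offset":[-0.6,0.49,0.17],"delta_rot":[0,0,0]},
])

```text
clock: 48.85
ee_pos: [0.501, 0.2417, 0.2498]
tcp_rot: [0.097, -0.284, 0.953, 0.032]
ft_force: [-1.0, -0.8, -0.3]
finger_gap: 0.002
grasp_force: 0.0
```

Call:
servo_tool([
  {"grip":1,"offset":[-0.6,0.49,0.17],"delta_rot":[0,0,0]},
  {"grip":1,"offset":[-0.6,0.49,0.17],"delta_rot":[0,0,0]},
  {"grip":1,"offset":[-0.6,0.49,0.17],"delta_rot":[0,0,0]},
])

```text
clock: 49.15
ee_pos: [0.5317, 0.3308, 0.2438]
tcp_rot: [0.097, -0.283, 0.954, 0.031]
ft_force: [-1.1, -1.3, -0.8]
finger_gap: 0.005
grasp_force: 0.0
```

Call:
servo_tool([
  {"grip":1,"offset":[-0.69,0.26,0.4],"delta_rot":[0,0,0]},
  {"grip":1,"offset":[-0.69,0.26,0.4],"delta_rot":[0,0,0]},
  {"grip":1,"offset":[-0.69,0.26,0.4],"delta_rot":[0,0,0]},
  {"grip":1,"offset":[-0.69,0.26,0.4],"delta_rot":[0,0,0]},
])

```text
clock: 49.55
ee_pos: [0.5894, 0.4018, 0.2128]
tcp_rot: [0.095, -0.281, 0.954, 0.03]
ft_force: [-0.5, -0.8, -0.1]
finger_gap: 0.004
grasp_force: 0.0
```

```bash
python3 carry.py
python3 - <<'E'
from plan import *
pv=np.array([.5500,.3525]);T=tool(33,78)
def P(t,rad=.06,off=.026):
    t=np.radians(t);return np.r_[pv+rad*np.array([np.cos(t),np.sin(t)])+off*np.array([np.sin(t),-np.cos(t)]),.088]
a=P(89,rad=.058,off=.042)
plan([(np.r_[a[:2],.15],T),(a,T)])
E
```

```text
gap 0.004 F 0.0 tcp [0.58943199 0.40181229 0.21284161] pitch 11.420876832269228 gp [0.58630554 0.39971943 0.2314654 ] [ 0.5   0.49  0.18  1.07  0.02 -0.07]
wp0.1 rows2 off [0.04, 0.04, 0.53] rot [0.001, -0.003, -0.001] -> [0.593, 0.41, 0.15]
wp1.1 rows2 off [0.11, -0.0, 0.5] rot [-0.0, -0.0, -0.0] -> [0.593, 0.41, 0.088]
```

Call:
servo_tool([
  {"grip":1,"offset":[0.04,0.04,0.4],"delta_rot":[0,0,0]},
  {"grip":1,"offset":[0.1,0.04,0.75],"delta_rot":[0,0,0]},
  {"grip":1,"offset":[0.15,0.04,1],"delta_rot":[0,0,0]},
  {"grip":1,"offset":[0.15,0.04,1],"delta_rot":[0,0,0]},
  {"grip":1,"offset":[0.15,0.04,1],"delta_rot":[0,0,0]},
])

```text
clock: 50.05
ee_pos: [0.5924, 0.4098, 0.0963]
tcp_rot: [0.097, -0.281, 0.954, 0.03]
ft_force: [0.1, 0.5, 1.0]
finger_gap: 0.002
grasp_force: 0.0
```

```bash
python3 carry.py
python3 - <<'E'
from plan import *
pv=np.array([.5500,.3525]);p,r=cur()
def P(t,rad=.06,off=.026):
    t=np.radians(t);return np.r_[pv+rad*np.array([np.cos(t),np.sin(t)])+off*np.array([np.sin(t),-np.cos(t)]),.087]
o=[np.round(r.inv().apply(P(t)-p)/.12,2).tolist() for t in (92,105,118,131,144)];print(o)
q=P(144);print([np.round(r.inv().apply(P(t)-q)/.12,2).tolist() for t in (154,163,170,175,179)])
E
```

```text
gap 0.002 F 0.0 tcp [0.59243377 0.40980989 0.09630483] pitch 11.72264842554197 gp [0.58922261 0.40766734 0.11490854] [ 0.51  0.56 -0.01  0.8   0.02 -0.06]
[[0.13, 0.11, 0.05], [0.21, 0.2, 0.04], [0.31, 0.27, 0.02], [0.42, 0.32, -0.01], [0.54, 0.33, -0.03]]
[[0.09, -0.0, -0.02], [0.17, -0.02, -0.04], [0.24, -0.05, -0.05], [0.28, -0.07, -0.06], [0.31, -0.09, -0.06]]
```

Call:
servo_tool([
  {"grip":1,"offset":[0.13,0.11,0.05],"delta_rot":[0,0,0]},
  {"grip":1,"offset":[0.21,0.2,0.04],"delta_rot":[0,0,0]},
  {"grip":1,"offset":[0.31,0.27,0.02],"delta_rot":[0,0,0]},
  {"grip":1,"offset":[0.42,0.32,-0.01],"delta_rot":[0,0,0]},
  {"grip":1,"offset":[0.54,0.33,-0.03],"delta_rot":[0,0,0]},
])

```text
clock: 50.55
ee_pos: [0.5197, 0.4112, 0.0898]
tcp_rot: [0.102, -0.281, 0.954, 0.031]
ft_force: [4.0, 0.5, 2.1]
finger_gap: -0.001
grasp_force: 1.9
```

Call:
servo_tool([
  {"grip":1,"offset":[0.09,0,-0.02],"delta_rot":[0,0,0]},
  {"grip":1,"offset":[0.17,-0.02,-0.04],"delta_rot":[0,0,0]},
  {"grip":1,"offset":[0.24,-0.05,-0.05],"delta_rot":[0,0,0]},
  {"grip":1,"offset":[0.28,-0.07,-0.06],"delta_rot":[0,0,0]},
  {"grip":1,"offset":[0.31,-0.09,-0.06],"delta_rot":[0,0,0]},
])

```text
clock: 51.05
ee_pos: [0.4918, 0.3812, 0.0861]
tcp_rot: [0.099, -0.282, 0.954, 0.032]
ft_force: [3.8, 10.8, 4.2]
finger_gap: -0.002
grasp_force: 5.7
```

```bash
python3 carry.py; python3 lev.py
python3 - <<'E'
from plan import *
p,r=cur();print(np.round(r.inv().apply([0,-.007,0])/.12,3))
E
```

```text
gap -0.002 F 5.7 tcp [0.49175531 0.38116527 0.08610691] pitch 11.906807040777759 gp [0.48852618 0.37894271 0.10469811] [ 0.55  0.39 -0.32  0.65  0.01 -0.02]
top lock 102 [ 616.9 -155.7   86.7   20.4   94.9]
top valve 54 [468.6 360.3  53.1  19.1 176.4]
top bar 98 [579.8  94.   95.9  16.4  94.1]
side lock 119 [ 620.2 -159.1   93.3   18.5   93.6]
side valve 77 [492.  350.9  94.7  24.1 173.3]
side bar 81 [583.   89.6  97.4  17.4  93.4]
[ 0.031 -0.049 -0.007]
```

Already pressing the stop with 11 N. Two more small presses, then retreat to the left and up.

Call:
servo_tool([
  {"grip":1,"offset":[0.03,-0.05,0],"delta_rot":[0,0,0]},
  {"grip":1,"offset":[0.03,-0.05,0],"delta_rot":[0,0,0]},
])

```text
clock: 51.35
ee_pos: [0.492, 0.3807, 0.0866]
tcp_rot: [0.1, -0.283, 0.953, 0.039]
ft_force: [-0.9, 21.6, 1.0]
finger_gap: -0.002
grasp_force: 10.6
```

Call:
servo_tool([
  {"grip":1,"offset":[0.02,-0.03,0],"delta_rot":[0,0,0]},
  {"grip":1,"offset":[0.02,-0.03,0],"delta_rot":[0,0,0]},
])

```text
clock: 51.55
ee_pos: [0.492, 0.3803, 0.0869]
tcp_rot: [0.101, -0.285, 0.952, 0.043]
ft_force: [-0.0, 31.8, -1.1]
finger_gap: 0.001
grasp_force: 15.1
```

Call:
servo_tool([
  {"grip":1,"offset":[-0.1,0.2,0],"delta_rot":[0,0,0]},
  {"grip":1,"offset":[-0.1,0.3,-0.3],"delta_rot":[0,0,0]},
  {"grip":1,"offset":[-0.1,0.3,-0.7],"delta_rot":[0,0,0]},
  {"grip":1,"offset":[0,0.3,-1],"delta_rot":[0,0,0]},
])

```text
clock: 51.95
ee_pos: [0.4509, 0.385, 0.202]
tcp_rot: [0.096, -0.282, 0.954, 0.03]
ft_force: [0.1, 0.4, 1.2]
finger_gap: -0.002
grasp_force: 0.0
```

Call:
servo_tool([
  {"grip":1,"offset":[0.4,0.2,-0.4],"delta_rot":[0,0,0]},
  {"grip":1,"offset":[0.8,0.4,-0.6],"delta_rot":[0,0,0]},
  {"grip":1,"offset":[0.8,0.4,-0.6],"delta_rot":[0,0,0]},
])

```text
clock: 52.25
ee_pos: [0.3309, 0.3645, 0.2522]
tcp_rot: [0.095, -0.281, 0.954, 0.03]
ft_force: [0.3, 0.2, 0.1]
finger_gap: -0.001
grasp_force: 0.0
```

```bash
python3 carry.py; python3 lev.py
python3 - <<'E'
from capup import *
for y in (.0,.095,.19): up("side",(.665,y))
p,d,W=look("top");cv2.imwrite("pics/end.png",cv2.resize(p[:,:,::-1],(800,600)))
E
```

```text
gap -0.001 F 0.0 tcp [0.33094698 0.36450821 0.25222496] pitch 11.481998752623214 gp [0.32780332 0.36240535 0.27084472] [ 0.72  0.03 -0.32  1.02 -0.03  0.15]
top lock 102 [ 616.4 -156.    86.1   18.9   92.9]
top valve 126 [489.  358.   93.8  20.5 175.9]
top bar 99 [579.4  94.1  95.9  17.8  95.4]
side lock 120 [ 620.4 -160.6   93.4   20.2   94.1]
side valve 80 [491.1 350.3  93.3  22.3 178.3]
side bar 80 [583.3  90.3  99.2  14.5  92.4]
side 514 z [0.027 0.137]
  z 0.02 x [0.642 0.753] y [-0.024  0.077]
  z 0.07 x [0.641 0.693] y [-0.024  0.08 ]
  z 0.1 x [0.641 0.753] y [-0.024  0.08 ]
  z 0.13 x [0.641 0.694] y [-0.021  0.087]
side 529 z [0.039 0.137]
  z 0.02 x [0.638 0.748] y [0.021 0.176]
  z 0.07 x [0.637 0.692] y [0.012 0.177]
  z 0.1 x [0.638 0.751] y [0.017 0.178]
  z 0.13 x [0.641 0.694] y [0.011 0.18 ]
side 391 z [0.031 0.135]
  z 0.02 x [0.634 0.741] y [0.104 0.239]
  z 0.07 x [0.632 0.736] y [0.104 0.238]
  z 0.1 x [0.633 0.75 ] y [0.105 0.234]
  z 0.13 x [0.635 0.69 ] y [0.103 0.206]
```

View pics/end.png

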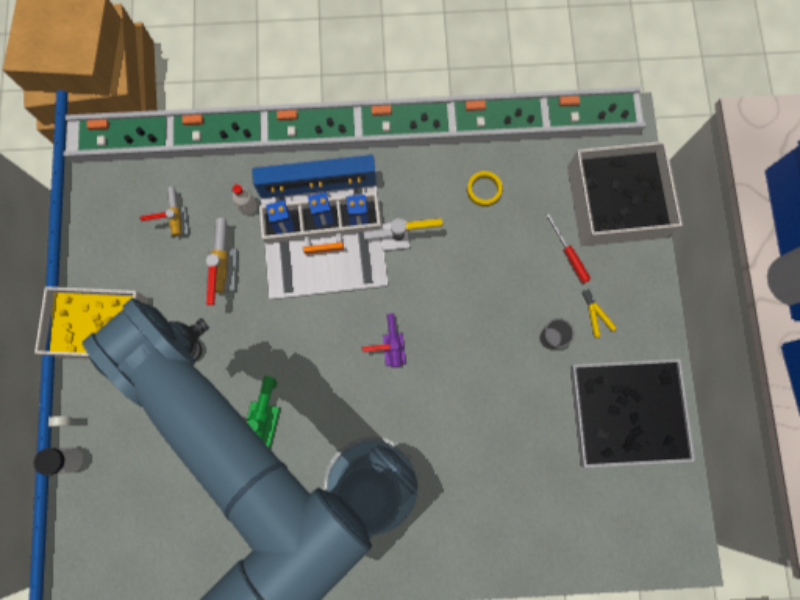

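The final top view shows the following:
- All three capacitors stand in the tray at (278,213), (320,205) and (357,205), with the tray home.
- The lock lever points to -y at (420,225), and the valve lever lies along the pipe at (211,280).
- The other items look to be where they started, and the arm is clear.

```bash
python3 -c "
from station import arm
print(arm.job_done())"
```

```text
the job is handed in; nothing more can be done
None
```

The job is handed in: valve shut first, all three capacitors stood in the tray, tray pushed home, lock lever on its stop, valve reopened to its stop; along the way my first placing attempt shoved the empty tray about 64 mm in, so I pulled it back out before loading it.

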